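# Shake out the loose spare-part tins

### The arm

A 7-joint arm with a two-finger parallel gripper is mounted at the origin on a cart in front of the work surface, level with it; the furniture and walls round the work are solid. World frame = base frame: x ahead of the robot, y to its left, z up, the work surface at z = 0. Lengths are in m, angles in rad, forces in N, time in s.
With the tool pointing down it reaches from about 0.425 to 0.875 m from the base axis. Payload 4.7 kg.
Tool frame: the origin (TCP) lies at the very end of the fingers, on their centre line; the grasp point (between the pads) lies behind it (ctrl.tcp_to_grasp is the z of the grasp point in the tool frame, in m); z points along the fingers, y is the line along which they close (so a half turn about z gives the same grasp; the last joint's range is limited). The gripper opens to 87 mm and grips with 3 to 60 N. Pads are 19 mm wide; open, the fingers measure 117 mm over their backs; the gripper's body (75 mm by 190 mm) begins 51 mm behind the grasp point.
Start: joints at [-1.187, 0.321, -0.07, 1.45, 0.023, 1.371, -0.057], TCP at [0.235, 0.606, 0.223] pointing down, gripper open.
Joint ranges: [-2.86, 2.86], [-0.3, 2.09], [-1.38, 1.24], [0.06, 2.45], [-1.56, 4.7], [0.09, 2.05], [-2.69, 2.69]. Speed limits (rad/s): [2.57, 2.57, 3.14, 3.14, 3.14, 3.14, 3.14].

### API

Orientations are given as a rotation vector (axis times angle).
In Python, from bench import ctrl gives the robot as it stands.
- The arm moves only by the tool step_arm, never from a script. Its argument "targets" is a list of rows, each a list of 7 numbers: the shift along the world's x, y, z in cm, then the turn, a rotation vector about the world's x, y, z in degrees, then the opening, from 0 (shut) to 1 (fully open). A call has exactly 5 rows; each row shifts and turns the commanded pose from where the row before left it; what a row does not reach is not made up. A row lasts 1/12 s, in which the tool goes at most 41.7 mm and 7.16 degrees, less where a joint would pass 70% of its speed; a pose out of reach is approached as far as the arm can. A call with a gripper value outside its range is refused whole. The fingers move at their own pace and stop on an object; "force" is the grip in N (left out, the last holds). Time passes only in rows, so rows that do not move let the fingers close, or fill a call up. It gives the time, the measured TCP pose, the force, the opening and the grip force at its end, in the units of the state.
- ctrl.get_state(): the state, without advancing time (a new reading comes with each control period).
- ctrl.get_image(name): name is "scene" or "top"; returns (picture, depth): 400x640x3 uint8, red, green, blue; 400x640 float32, m along the optical axis (not along the pixel's ray), 0 where there is no reading.
- ctrl.camera_params(name): a dict with "intrinsics" (3x3 intrinsics, pixels), "rvec" (rotation vector, rad) and "tvec" (3), from world to camera coordinates, as OpenCV has them. Camera axes: x right, y down, z forward; pixel columns grow to the right and rows downward; lengths in m; the calibration is good to about 2 mm. A picture is of the moment at which its call begins. camera_params takes no time and is no camera call.
- ctrl.close_job(): hands the job in; it is judged then, once.
The state is a dict: "time": time; "joint_positions": joint angles; "qd": joint speeds; "joint_torque": joint torques, N m; "position": TCP position; "tool_rot": TCP orientation; "ft_force": force on the tool from outside, world axes, zero at the start; "torque": the same for the moment, N m; "grip_width": opening from 0.0 (shut) to 1.0 (fully open); "grip_force": force on a finger pad.
Only numpy, scipy, OpenCV 4.12 (cv2) and the standard library are available. Lean on these libraries where they do the work, as an engineer would, in place of code of your own. Each camera call takes 0.05 s, during which the arm holds its last target. There are 200 camera calls.

### The job

These closed tins hold microtome spare parts, and in one or two of them a part has come loose: shake or rock every tin lengthwise to find which ones rattle. Lay each silent tin flat in a compartment of its own in the blue tray, and push each rattling tin along the red lane, in under the clear cover, until it is wholly past the yellow sprung pawl and the pawl has snapped back shut behind it. Do not knock over the reagent bottles.

Things in the scene. Friction and masses are not known exactly. Their poses are not given: they have to be found in the camera images.
- tin_1: closed aluminium parts tin, blank label on the lid, 96 x 44 x 34 mm, 0.27 to 0.61 kg whatever it holds; all look alike. Origin at the centre of the underside, x along its length, z up. A silent tin has nothing moving inside; a rattling one has a loose 140 g slug free to slide 52 mm along the tin's x: tipped lengthwise 0.3 rad it runs to the low end and stays there when levelled.
- tin_2: closed aluminium parts tin, blank label on the lid, 96 x 44 x 34 mm, 0.27 to 0.61 kg whatever it holds; all look alike. Origin at the centre of the underside, x along its length, z up. A silent tin has nothing moving inside; a rattling one has a loose 140 g slug free to slide 52 mm along the tin's x: tipped lengthwise 0.3 rad it runs to the low end and stays there when levelled.
- tin_3: closed aluminium parts tin, blank label on the lid, 96 x 44 x 34 mm, 0.27 to 0.61 kg whatever it holds; all look alike. Origin at the centre of the underside, x along its length, z up. A silent tin has nothing moving inside; a rattling one has a loose 140 g slug free to slide 52 mm along the tin's x: tipped lengthwise 0.3 rad it runs to the low end and stays there when levelled.
- tin_4: closed aluminium parts tin, blank label on the lid, 96 x 44 x 34 mm, 0.27 to 0.61 kg whatever it holds; all look alike. Origin at the centre of the underside, x along its length, z up. A silent tin has nothing moving inside; a rattling one has a loose 140 g slug free to slide 52 mm along the tin's x: tipped lengthwise 0.3 rad it runs to the low end and stays there when levelled. May be absent.
- tin_5: closed aluminium parts tin, blank label on the lid, 96 x 44 x 34 mm, 0.27 to 0.61 kg whatever it holds; all look alike. Origin at the centre of the underside, x along its length, z up. A silent tin has nothing moving inside; a rattling one has a loose 140 g slug free to slide 52 mm along the tin's x: tipped lengthwise 0.3 rad it runs to the low end and stays there when levelled. May be absent.
- tray: blue plastic storage tray, fixed, 288 x 118 x 11 mm; origin at the centre of its underside. Four rectangular compartments in a row along its x, 74 mm apart, each 50 mm (x) by 102 mm (y) inside, floor 3 mm up, walls 8 mm high above the floor: a tin lies in one with its length along the tray's y, either way round.
- slot_0 (a point): centre of the floor of tray compartment 0 (at -111 mm along the tray's x); axes as the tray
- slot_1 (a point): centre of the floor of tray compartment 1 (at -37 mm along the tray's x); axes as the tray
- slot_2 (a point): centre of the floor of tray compartment 2 (at 37 mm along the tray's x); axes as the tray
- slot_3 (a point): centre of the floor of tray compartment 3 (at 111 mm along the tray's x); axes as the tray
- lane: quarantine lane along its x, fixed: white base 340 x 86 x 4 mm, red walls; origin under the centre line 170 mm from its mouth (-x end). First 140 mm open above, rails 56 mm apart, 12 mm high above the bench; then walls 50 mm apart under a fixed clear cover (46 to 49 mm above the bench), closed at the end; holds two tins lengthwise in a row, pushed towards +x.
- lane_mouth (a point): centre of the open loading place on the lane floor, 52 mm in from the mouth, 4 mm above the bench: a tin centred here lies just short of the pawl; axes as the lane
- gate_line (a point): point on the lane's floor and centre line level with the blocking face of the pawl, 125 mm in from the mouth; axes as the lane. A tin whose origin is 48 mm or more beyond it along x is wholly past the pawl.
- pawl (a joint): yellow sprung pawl, top 31 mm above the bench, on the lane's left (+y) wall, pivot 45 mm before the gate line; at 0 rad it is shut, its tip reaching in to about 14 mm from the centre line; a passing tin swings it aside to about 0.25 rad (a few N), and it springs back to 0 once the tin's rear end is past; it blocks the way back.
- reagent_blue: blue reagent bottle with black cap, 39 mm across, 98 mm tall, standing loose; origin at its underside
- reagent_brown: brown reagent bottle with black cap, 36 mm across, 92 mm tall, standing loose; origin at its underside

How it is judged:
At the end, for the whole second after the job is handed in: every silent tin lies flat in a tray compartment (10 mm from its centre, 4 mm of its floor, 0.15 rad of lengthwise), every rattling tin lies flat on the lane floor past the pawl (origin 47 mm or more beyond the gate line, 12 mm of the centre line), pawl within 0.06 rad of shut, all at rest (((horizontal distance between tin_1 and slot_0 below 0.01 m and z of tin_1 in the frame of slot_0 below 0.004 m and angle between the x axis of tin_1 and the y axis of tray, either way round below 0.15 rad) or (horizontal distance between tin_1 and slot_1 below 0.01 m and z of tin_1 in the frame of slot_1 below 0.004 m and angle between the x axis of tin_1 and the y axis of tray, either way round below 0.15 rad) or (horizontal distance between tin_1 and slot_2 below 0.01 m and z of tin_1 in the frame of slot_2 below 0.004 m and angle between the x axis of tin_1 and the y axis of tray, either way round below 0.15 rad) or (horizontal distance between tin_1 and slot_3 below 0.01 m and z of tin_1 in the frame of slot_3 below 0.004 m and angle between the x axis of tin_1 and the y axis of tray, either way round below 0.15 rad) or (x of tin_1 in the frame of gate_line above 0.047 m and y of tin_1 in the frame of gate_line between -0.012 and 0.012 m and z of tin_1 in the frame of gate_line below 0.006 m)) and ((horizontal distance between tin_1 and slot_0 below 0.01 m and z of tin_1 in the frame of slot_0 below 0.004 m and angle between the x axis of tin_1 and the y axis of tray, either way round below 0.15 rad) or (horizontal distance between tin_1 and slot_1 below 0.01 m and z of tin_1 in the frame of slot_1 below 0.004 m and angle between the x axis of tin_1 and the y axis of tray, either way round below 0.15 rad) or (horizontal distance between tin_1 and slot_2 below 0.01 m and z of tin_1 in the frame of slot_2 below 0.004 m and angle between the x axis of tin_1 and the y axis of tray, either way round below 0.15 rad) or (horizontal distance between tin_1 and slot_3 below 0.01 m and z of tin_1 in the frame of slot_3 below 0.004 m and angle between the x axis of tin_1 and the y axis of tray, either way round below 0.15 rad) or x of loose_1 in the frame of gate_line above 0.015 m) and x of each of loose_1, loose_2, loose_3 in the frame of gate_line above 0.015 m and linear speed of each of tin_1, tin_2, tin_3, tin_4, tin_5 below 0.02 m/s and angle between each of tin_1, tin_2, tin_3, tin_4, tin_5's own z axis and vertical below 0.1 rad and ((horizontal distance between tin_2 and slot_0 below 0.01 m and z of tin_2 in the frame of slot_0 below 0.004 m and angle between the x axis of tin_2 and the y axis of tray, either way round below 0.15 rad) or (horizontal distance between tin_2 and slot_1 below 0.01 m and z of tin_2 in the frame of slot_1 below 0.004 m and angle between the x axis of tin_2 and the y axis of tray, either way round below 0.15 rad) or (horizontal distance between tin_2 and slot_2 below 0.01 m and z of tin_2 in the frame of slot_2 below 0.004 m and angle between the x axis of tin_2 and the y axis of tray, either way round below 0.15 rad) or (horizontal distance between tin_2 and slot_3 below 0.01 m and z of tin_2 in the frame of slot_3 below 0.004 m and angle between the x axis of tin_2 and the y axis of tray, either way round below 0.15 rad) or (x of tin_2 in the frame of gate_line above 0.047 m and y of tin_2 in the frame of gate_line between -0.012 and 0.012 m and z of tin_2 in the frame of gate_line below 0.006 m)) and ((horizontal distance between tin_2 and slot_0 below 0.01 m and z of tin_2 in the frame of slot_0 below 0.004 m and angle between the x axis of tin_2 and the y axis of tray, either way round below 0.15 rad) or (horizontal distance between tin_2 and slot_1 below 0.01 m and z of tin_2 in the frame of slot_1 below 0.004 m and angle between the x axis of tin_2 and the y axis of tray, either way round below 0.15 rad) or (horizontal distance between tin_2 and slot_2 below 0.01 m and z of tin_2 in the frame of slot_2 below 0.004 m and angle between the x axis of tin_2 and the y axis of tray, either way round below 0.15 rad) or (horizontal distance between tin_2 and slot_3 below 0.01 m and z of tin_2 in the frame of slot_3 below 0.004 m and angle between the x axis of tin_2 and the y axis of tray, either way round below 0.15 rad) or x of loose_2 in the frame of gate_line above 0.015 m) and ((horizontal distance between tin_3 and slot_0 below 0.01 m and z of tin_3 in the frame of slot_0 below 0.004 m and angle between the x axis of tin_3 and the y axis of tray, either way round below 0.15 rad) or (horizontal distance between tin_3 and slot_1 below 0.01 m and z of tin_3 in the frame of slot_1 below 0.004 m and angle between the x axis of tin_3 and the y axis of tray, either way round below 0.15 rad) or (horizontal distance between tin_3 and slot_2 below 0.01 m and z of tin_3 in the frame of slot_2 below 0.004 m and angle between the x axis of tin_3 and the y axis of tray, either way round below 0.15 rad) or (horizontal distance between tin_3 and slot_3 below 0.01 m and z of tin_3 in the frame of slot_3 below 0.004 m and angle between the x axis of tin_3 and the y axis of tray, either way round below 0.15 rad) or (x of tin_3 in the frame of gate_line above 0.047 m and y of tin_3 in the frame of gate_line between -0.012 and 0.012 m and z of tin_3 in the frame of gate_line below 0.006 m)) and ((horizontal distance between tin_3 and slot_0 below 0.01 m and z of tin_3 in the frame of slot_0 below 0.004 m and angle between the x axis of tin_3 and the y axis of tray, either way round below 0.15 rad) or (horizontal distance between tin_3 and slot_1 below 0.01 m and z of tin_3 in the frame of slot_1 below 0.004 m and angle between the x axis of tin_3 and the y axis of tray, either way round below 0.15 rad) or (horizontal distance between tin_3 and slot_2 below 0.01 m and z of tin_3 in the frame of slot_2 below 0.004 m and angle between the x axis of tin_3 and the y axis of tray, either way round below 0.15 rad) or (horizontal distance between tin_3 and slot_3 below 0.01 m and z of tin_3 in the frame of slot_3 below 0.004 m and angle between the x axis of tin_3 and the y axis of tray, either way round below 0.15 rad) or x of loose_3 in the frame of gate_line above 0.015 m) and ((horizontal distance between tin_4 and slot_0 below 0.01 m and z of tin_4 in the frame of slot_0 below 0.004 m and angle between the x axis of tin_4 and the y axis of tray, either way round below 0.15 rad) or (horizontal distance between tin_4 and slot_1 below 0.01 m and z of tin_4 in the frame of slot_1 below 0.004 m and angle between the x axis of tin_4 and the y axis of tray, either way round below 0.15 rad) or (horizontal distance between tin_4 and slot_2 below 0.01 m and z of tin_4 in the frame of slot_2 below 0.004 m and angle between the x axis of tin_4 and the y axis of tray, either way round below 0.15 rad) or (horizontal distance between tin_4 and slot_3 below 0.01 m and z of tin_4 in the frame of slot_3 below 0.004 m and angle between the x axis of tin_4 and the y axis of tray, either way round below 0.15 rad)) and ((horizontal distance between tin_5 and slot_0 below 0.01 m and z of tin_5 in the frame of slot_0 below 0.004 m and angle between the x axis of tin_5 and the y axis of tray, either way round below 0.15 rad) or (horizontal distance between tin_5 and slot_1 below 0.01 m and z of tin_5 in the frame of slot_1 below 0.004 m and angle between the x axis of tin_5 and the y axis of tray, either way round below 0.15 rad) or (horizontal distance between tin_5 and slot_2 below 0.01 m and z of tin_5 in the frame of slot_2 below 0.004 m and angle between the x axis of tin_5 and the y axis of tray, either way round below 0.15 rad) or (horizontal distance between tin_5 and slot_3 below 0.01 m and z of tin_5 in the frame of slot_3 below 0.004 m and angle between the x axis of tin_5 and the y axis of tray, either way round below 0.15 rad)) and value of joint pawl below 0.06 rad); the robot touches nothing.
It fails at once if a reagent bottle is knocked over (angle between any of reagent_blue, reagent_brown's own z axis and vertical above 0.5 rad).
Of loose_1, loose_2, loose_3 only 1 to 2 are there at a start; the rules pass over those that are not, and their reading is None.
Of tin_4, tin_5 only 1 to 2 are there at a start; the rules pass over those that are not, and their reading is None.
At some moment in a run one of tin_1, tin_2, tin_3, tin_4, tin_5 may be knocked a few centimetres aside while the robot is not near it.
Once in a run the grip may slacken for a moment while it holds something.
It also fails if it takes over 210 s, if anything falls off the work surface, if the arm or the gripper's body presses on something with over 40 N, if the wrist force passes 120 N, or if a joint passes its speed limit or range.

## Working session

There is one attempt and no reset: what is moved stays moved. The work goes in short steps, Python scripts to look and compute and a tool call to move; the robot and the scene stay as the last step left them, time stands still between calls to the robot, and variables do not carry over. Pictures are saved under pics/ and viewed, at most 14 in all, crops included, and the job is handed in when it is done.

Besides the shell and the picture viewer there is one more tool, called after ">>>" as name(argument=value, ...) on one line, values as JSON. step_arm: Moves the arm, as the interface text tells. Its arguments: {"type":"object","properties":{"targets":{"type":"array"},"force":{"type":"number"}},"required":["targets"]}

```bash
mkdir -p pics; ls; cat > h.py <<'E'
import numpy as np, cv2
from bench import ctrl
def snap(n):
    im,d=ctrl.get_image(n); p=ctrl.camera_params(n)
    R=cv2.Rodrigues(np.array(p["rvec"],float))[0]; return im,d,np.array(p["intrinsics"]),R,np.array(p["tvec"],float).ravel()
def ray(u,v,K,R,t,z):
    c=-R.T@t; d=R.T@np.linalg.solve(K,[u,v,1.]); return c+d*(z-c[2])/d[2]
def cloud(d,K,R,t):
    v,u=np.mgrid[:d.shape[0],:d.shape[1]]
    P=np.stack([(u-K[0,2])/K[0,0]*d,(v-K[1,2])/K[1,1]*d,d],-1)
    return (P-t)@R
def save(im,f): cv2.imwrite("pics/"+f,im[...,::-1])
def st():
    s=ctrl.get_state(); print("t",round(s["time"],2),"p",np.round(s["position"],4),"r",np.round(s["tool_rot"],3),"F",np.round(s["ft_force"],2),"T",np.round(s["torque"],3),"w",round(s["grip_width"],3),"g",round(s["grip_force"],1)); return s
E
python3 - <<'E'
from h import *
st(); print(ctrl.tcp_to_grasp)
for n in("top","scene"):
    im,d,K,R,t=snap(n); save(im,n+"0.png"); print(n,-R.T@t,K[0,0])
E
```

```text
pics
t 0.0 p [0.2348 0.6055 0.2214] r [-5.780e-01 -3.088e+00  3.000e-03] F [-0.29 -0.64  0.31] T [ 0.005 -0.006  0.011] w 0.999 g 0.0
-0.0187
top [ 0.277265   -0.07747652  1.62775265] 493.36243423753416
scene [ 0.04523377 -0.7037786   0.8259355 ] 439.17953531519885
```

View pics/top0.png

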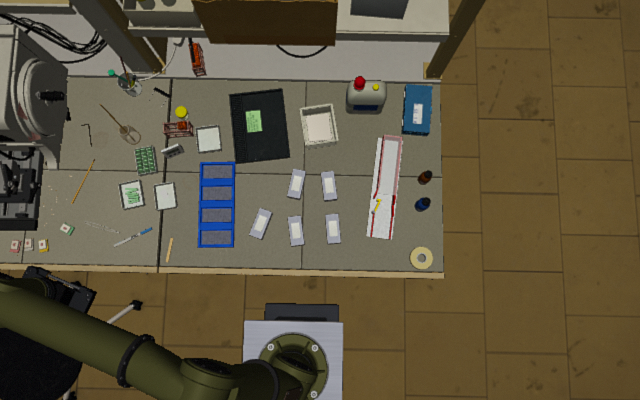

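View pics/scene0.png

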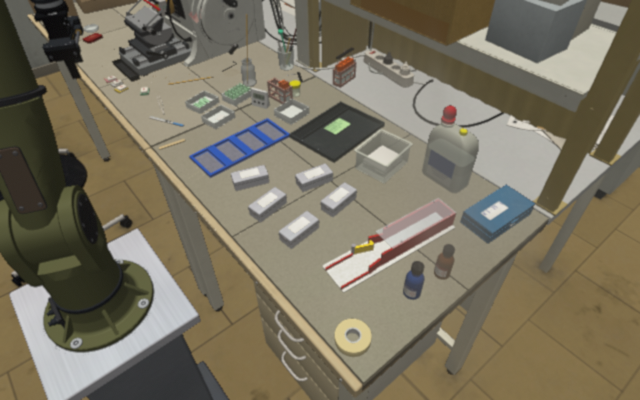

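Top view: five tins at about (297,184), (329,186), (260,223), (295,231), (333,228). The blue tray is at (217,205), the lane at (385,187) with its mouth at the bottom, the pawl at (376,207) and the bottles at (425,177) and (423,204). The scene view agrees.

```bash
cat >> h.py <<'E'
def rects(mask,K,R,t,z,amin=40):
    out=[]
    for c in cv2.findContours(mask.astype(np.uint8),cv2.RETR_EXTERNAL,cv2.CHAIN_APPROX_NONE)[0]:
        if cv2.contourArea(c)<amin: continue
        w=np.array([ray(u,v,K,R,t,z)[:2] for u,v in c[:,0]]).astype(np.float32)
        (cx,cy),(a,b),_=r=cv2.minAreaRect(w); B=cv2.boxPoints(r); e=max((B[1]-B[0],B[2]-B[1]),key=np.linalg.norm)
        out.append((round(cx,4),round(cy,4),round(max(a,b),4),round(min(a,b),4),round(np.degrees(np.arctan2(e[1],e[0]))%180,1)))
    return sorted(out)
def tins(s=None):
    im,d,K,R,t=s or snap("top"); P=cloud(d,K,R,t)
    hsv=cv2.cvtColor(im,cv2.COLOR_RGB2HSV)
    m=(P[...,2]>.024)&(P[...,2]<.045)&(d>0)&(P[...,0]>.35)&(P[...,0]<.9)&(abs(P[...,1])<.4)
    return rects(m,K,R,t,.034,60)
E
python3 - <<'E'
from h import *
s=snap("top"); im,d,K,R,t=s; P=cloud(d,K,R,t)
print("tins");[print(x) for x in tins(s)]
hsv=cv2.cvtColor(im,cv2.COLOR_RGB2HSV); H,S,V=cv2.split(hsv)
for (u,v) in [(297,184),(260,235),(217,224),(385,165),(376,207),(425,177),(390,210),(275,210)]: print((u,v),im[v,u],hsv[v,u],np.round(P[v,u],4))
box=np.zeros(H.shape,bool); box[130:270,180:450]=1
m=box&(H>105)&(H<128)&(S>150)
print("tray",rects(m,K,R,t,.011,50))
red=box&((H<10)|(H>170))&(S>90)&(np.arange(640)[None]<415)
print("red",rects(red,K,R,t,.012,15))
yel=box&(H>20)&(H<35)&(S>150)&(V>120)
print("yel",rects(yel,K,R,t,.031,5))
q=P[130:245,360:412]; 
save(cv2.resize(im[130:250,350:440],None,fx=6,fy=5,interpolation=cv2.INTER_NEAREST),"lane.png")
E
```

```text
tins
(0.4378, -0.0016, 0.0962, 0.0439, np.float32(8.8))
(0.4474, -0.121, 0.0961, 0.0444, np.float32(5.5))
(0.4586, 0.1136, 0.0965, 0.0451, np.float32(160.5))
(0.5884, -0.1058, 0.0976, 0.0441, np.float32(7.9))
(0.5929, 0.0012, 0.0971, 0.0445, np.float32(169.6))
(0.7863, -0.0682, 0.0906, 0.0762, np.float32(9.0))
(0.8399, -0.3746, 0.1279, 0.0504, np.float32(179.3))
(297, 184) [199 199 188] [ 30  14 199] [ 0.5926 -0.0019  0.0282]
(260, 235) [160 162 171] [115  16 171] [0.4208 0.1129 0.0343]
(217, 224) [ 16  71 167] [109 231 167] [0.4561 0.2585 0.0124]
(385, 165) [184 186 181] [ 42   7 186] [ 0.657  -0.2893  0.0525]
(376, 207) [202 179   0] [ 27 255 202] [ 0.5203 -0.2623  0.0337]
(425, 177) [32 14  1] [ 13 247  32] [ 0.6124 -0.4125  0.0854]
(390, 210) [194 200 195] [ 65   8 200] [ 0.5157 -0.3123  0.004 ]
(275, 210) [119 115  98] [ 24  45 119] [ 0.5087  0.0706 -0.0027]
tray [(0.5234, 0.2651, 0.2855, 0.1186, np.float32(1.5)), (0.5347, -0.4142, 0.037, 0.0329, np.float32(125.0))]
red [(0.492, -0.3161, 0.1482, 0.0082, np.float32(172.8))]
yel [(0.5292, -0.2672, 0.0394, 0.0103, np.float32(167.8))]
```

View pics/lane.png

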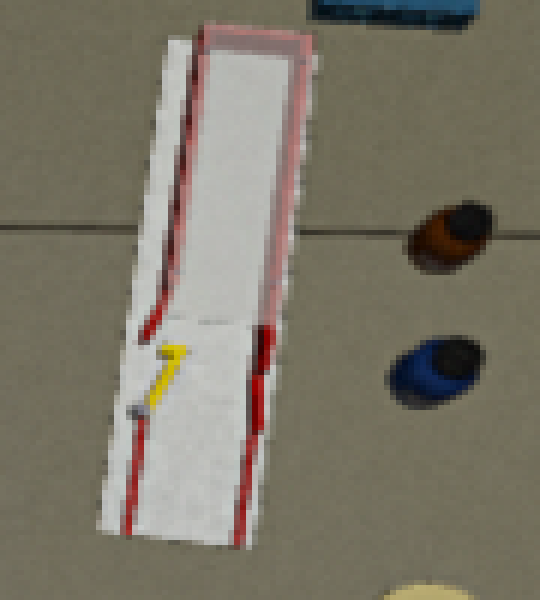

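The crop shows the lane base: its mouth is at the bottom, (366.7,236.2) to (392,239.4), and the far end is at (378,137.4) to (403,141). The pawl is on the left wall and the bottles stand about 12 cm to the right.

```bash
python3 - <<'E'
from h import *
s=snap("top"); im,d,K,R,t=s; P=cloud(d,K,R,t)
hsv=cv2.cvtColor(im,cv2.COLOR_RGB2HSV); H,S,V=cv2.split(hsv)
for z in (.004,):
  C=[ray(350+a/6-.5,130+b/5-.5,K,R,t,z)[:2] for a,b in[(100,531),(252,547),(168,37),(318,55)]]
  C=np.array(C); print(np.round(C,4), np.linalg.norm(C[2]-C[0]),np.linalg.norm(C[1]-C[0]),np.degrees(np.arctan2(*(C[2]-C[0])[::-1])))
m=(S<40)&(V>165); m[:130]=0;m[250:]=0;m[:,:362]=0;m[:,412:]=0
red=((H<10)|(H>168))&(S>40); red[:130]=0;red[250:]=0;red[:,:362]=0;red[:,412:]=0
# mouth part: rails top
w=np.zeros_like(m); w[:]=m|red
print("lane all",rects(cv2.morphologyEx(w.astype(np.uint8),cv2.MORPH_CLOSE,np.ones((5,5))),K,R,t,.004,100))
# compartments
blue=(H>105)&(H<128)&(S>150); blue[:,:195]=0; blue[:,240:]=0
inn=cv2.morphologyEx(blue.astype(np.uint8),cv2.MORPH_OPEN,np.ones((2,2)))
cs,h=cv2.findContours(blue.astype(np.uint8),cv2.RETR_CCOMP,cv2.CHAIN_APPROX_NONE)
for c,hh in zip(cs,h[0]):
    if hh[3]>=0 and cv2.contourArea(c)>50:
        w=np.array([ray(u,v,K,R,t,.007)[:2] for u,v in c[:,0]]).astype(np.float32); print("slot",np.round(cv2.minAreaRect(w)[0],4),np.round(cv2.minAreaRect(w)[1:],3))
# rails red open part by row
for r in range(216,236,4):
    cols=np.where(((H[r]<10)|(H[r]>168))&(S[r]>90)&(np.arange(640)>362)&(np.arange(640)<400))[0]; print(r,[np.round(ray(c,r,K,R,t,.012)[:2],4) for c in (cols.min(),cols.max())] if len(cols) else None)
# scene view cross-check of tins
im2,d2,K2,R2,t2=snap("scene"); P2=cloud(d2,K2,R2,t2)
mm=(P2[...,2]>.03)&(P2[...,2]<.038)&(P2[...,0]>.35)&(P2[...,0]<.7)&(abs(P2[...,1])<.2)
print(rects(mm,K2,R2,t2,.034,60))
q=np.array([-0.578,-3.088,0.003]); print(cv2.Rodrigues(q)[0])
E
```

```text
[[ 0.4284 -0.2335]
 [ 0.4196 -0.317 ]
 [ 0.7663 -0.2704]
 [ 0.7554 -0.3554]] 0.339909119204928 0.08392436671495986 -6.232995881916491
lane all [(0.5986, -0.2944, 0.3535, 0.0848, np.float32(173.6))]Traceback (most recent call last):
  File "<stdin>", line 18, in <module>
    return _wrapfunc(a, 'round', decimals=decimals, out=out)
    return _wrapit(obj, method, *args, **kwds)
    conv = _array_converter(obj)
ValueError: setting an array element with a sequence. The requested array has an inhomogeneous shape after 1 dimensions. The detected shape was (2,) + inhomogeneous part.
```

```bash
python3 - <<'E'
from h import *
s=snap("top"); im,d,K,R,t=s
H,S,V=cv2.split(cv2.cvtColor(im,cv2.COLOR_RGB2HSV))
blue=(H>105)&(H<128)&(S>150); blue[:,:195]=0; blue[:,240:]=0
cs,h=cv2.findContours(blue.astype(np.uint8),cv2.RETR_CCOMP,cv2.CHAIN_APPROX_NONE)
for c,hh in zip(cs,h[0]):
    w=np.array([ray(u,v,K,R,t,.011)[:2] for u,v in c[:,0]]).astype(np.float32); r=cv2.minAreaRect(w)
    if cv2.contourArea(c)>50: print("slot",np.round(r[0],4),np.round(r[1],3),r[2])
for r in range(216,236,4):
    c=np.arange(640); k=np.where(((H[r]<10)|(H[r]>168))&(S[r]>90)&(c>362)&(c<400))[0]
    if len(k): print(r,np.round(ray(k.min(),r,K,R,t,.012)[:2],4),np.round(ray(k.max(),r,K,R,t,.012)[:2],4))
im2,d2,K2,R2,t2=snap("scene"); P2=cloud(d2,K2,R2,t2)
mm=(P2[...,2]>.03)&(P2[...,2]<.038)&(P2[...,0]>.35)&(P2[...,0]<.7)&(abs(P2[...,1])<.2)
print(rects(mm,K2,R2,t2,.034,60)); print(cv2.Rodrigues(np.array([-0.578,-3.088,0.003]))[0].round(3))
m3=(P2[...,2]>.01)&(P2[...,2]<.1)&(d2>0)
E
```

```text
slot [0.5234 0.2651] [0.285 0.119] 1.4505374431610107
slot [0.4134 0.261 ] [0.046 0.102] 1.1838010549545288
slot [0.4862 0.2627] [0.047 0.103] 1.1826066970825195
slot [0.56   0.2645] [0.047 0.101] 1.1813331842422485
slot [0.6349 0.2684] [0.048 0.102] 1.1800841093063354
216 [ 0.4933 -0.255 ] [ 0.4946 -0.3177]
220 [ 0.48   -0.2517] [ 0.4813 -0.3143]
224 [ 0.4667 -0.2517] [ 0.468  -0.3143]
228 [ 0.4534 -0.2485] [ 0.4548 -0.3142]
232 [ 0.4402 -0.2485] [ 0.4415 -0.3109]
[(0.4369, -0.0033, 0.0969, 0.0466, np.float32(8.7)), (0.4456, -0.1231, 0.0978, 0.0456, np.float32(5.8)), (0.4578, 0.1121, 0.0951, 0.0483, np.float32(160.5)), (0.5877, -0.1072, 0.0972, 0.0446, np.float32(8.1)), (0.5911, -0.0007, 0.098, 0.0471, np.float32(168.9))]
[[-0.932  0.362 -0.   ]
 [ 0.362  0.932 -0.002]
 [-0.    -0.002 -1.   ]]
```

>>> step_arm(targets=[[1.5,-3.3,-0.4,0,0,0.5,1],[1.5,-3.3,-0.4,0,0,0.5,1],[1.5,-3.3,-0.4,0,0,0.5,1],[1.5,-3.3,-0.4,0,0,0.2,1],[1.5,-3.3,-0.4,0,0,0,1]], force=50)

```text
time: 0.72
position: [0.3104, 0.4394, 0.2024]
tool_rot: [0.531, 3.096, 0.0]
ft_force: [0.5, 0.3, 0.1]
grip_width: 1.0
grip_force: 0.0
```

>>> step_arm(targets=[[1.5,-3.3,-0.4,0,0,0,1],[1.5,-3.3,-0.4,0,0,0,1],[1.5,-3.3,-0.4,0,0,0,1],[1.5,-3.3,-0.4,0,0,0,1],[1.5,-3.3,-0.4,0,0,0,1]])

```text
time: 1.13
position: [0.3854, 0.2744, 0.1826]
tool_rot: [0.531, 3.096, 0.001]
ft_force: [1.0, 0.6, -0.3]
grip_width: 0.998
grip_force: 0.0
```

>>> step_arm(targets=[[1.5,-3.3,-0.4,0,0,0,1],[1.5,-3.3,-0.4,0,0,0,1],[1.5,-3.3,-0.4,0,0,0,1],[1.4,-3.2,-0.4,0,0,0,1],[1.4,-3.1,-0.4,0,0,0,1]])

```text
time: 1.55
position: [0.4585, 0.1122, 0.1627]
tool_rot: [0.532, 3.095, 0.001]
ft_force: [0.6, 0.2, -0.2]
grip_width: 0.998
grip_force: 0.0
```

>>> step_arm(targets=[[0,0,0,0,0,0,1],[0,0,0,0,0,0,1],[0,0,0,0,0,0,1],[0,0,0,0,0,0,1],[0,0,0,0,0,0,1]])

```text
time: 1.97
position: [0.4576, 0.1155, 0.1627]
tool_rot: [0.527, 3.097, 0.001]
ft_force: [0.1, 0.6, -0.5]
grip_width: 0.996
grip_force: 0.0
```

```bash
cat >> h.py <<'E'
from scipy.spatial.transform import Rotation as Ro
def goto(x,y,z,psi):
    s=st(); p=np.array(s["position"]); R=Ro.from_rotvec(s["tool_rot"]).as_matrix()
    c,si=np.cos(np.radians(psi)),np.sin(np.radians(psi)); yv=np.array([c,si,0]); zv=np.array([0,0,-1.]); G=np.stack([np.cross(yv,zv),yv,zv],1)
    print("d cm",np.round((np.array([x,y,z])-p)*100,2),"turn",np.round(np.degrees(Ro.from_matrix(G@R.T).as_rotvec()),2))
E
python3 -c "
from h import *
for i in range(3): st(); ctrl.get_image('top')
goto(.458,.1127,.014,70.5)"
```

```text
t 1.97 p [0.4576 0.1155 0.1627] r [5.270e-01 3.097e+00 1.000e-03] F [ 0.11  0.64 -0.5 ] T [-0.028  0.064  0.005] w 0.996 g 0.0
t 2.02 p [0.4576 0.1154 0.1627] r [0.528 3.097 0.   ] F [-0.83 -0.55  0.47] T [ 0.063 -0.025  0.052] w 0.998 g 0.0
t 2.07 p [0.4577 0.1152 0.1627] r [0.528 3.097 0.   ] F [0.13 0.58 0.16] T [ 0.041 -0.011  0.029] w 0.998 g 0.0
t 2.12 p [0.4577 0.115  0.1626] r [0.529 3.097 0.   ] F [-0.45  0.64  0.24] T [-0.032 -0.019  0.028] w 1.0 g 0.0
d cm [  0.03  -0.23 -14.86] turn [-0.01  0.01 -0.12]
```

>>> step_arm(targets=[[0,-0.1,-3,0,0,0,1],[0,0,-3,0,0,0,1],[0,0,-3,0,0,0,1],[0,0,-3,0,0,0,1],[0,0,-2.4,0,0,0,1]])

```text
time: 2.53
position: [0.457, 0.1133, 0.0167]
tool_rot: [-0.53, -3.096, 0.001]
ft_force: [-0.2, 0.1, -0.9]
grip_width: 1.002
grip_force: 0.0
```

>>> step_arm(targets=[[0,0,-0.3,0,0,0,1],[0,0,0,0,0,0,0.3],[0,0,0,0,0,0,0.2],[0,0,0,0,0,0,0.2],[0,0,0,0,0,0,0.2]])

```text
time: 2.95
position: [0.4594, 0.1137, 0.0173]
tool_rot: [0.531, 3.094, 0.003]
ft_force: [0.1, 0.4, 0.1]
grip_width: 0.786
grip_force: 0.0
```

>>> step_arm(targets=[[0,0,0,0,0,0,0.2],[0,0,0,0,0,0,0.2],[0,0,0,0,0,0,0.2],[0,0,0,0,0,0,0.2],[0,0,0,0,0,0,0.2]])

```text
time: 3.37
position: [0.4587, 0.1141, 0.0162]
tool_rot: [0.531, 3.095, 0.003]
ft_force: [0.5, 2.5, 1.2]
grip_width: 0.5
grip_force: 50.0
```

>>> step_arm(targets=[[0,0,2,0,0,0,0.2],[0,0,2,0,0,0,0.2],[0,0,2,0,0,0,0.2],[0,0,2,2,5.66,0,0.2],[0,0,2,2,5.66,0,0.2]])

```text
time: 3.78
position: [0.4554, 0.1139, 0.1165]
tool_rot: [-0.49, -2.887, -0.055]
ft_force: [1.9, 0.4, -4.9]
grip_width: 0.5
grip_force: 50.0
```

>>> step_arm(targets=[[0,0,0,2,5.66,0,0.2],[0,0,0,2,5.66,0,0.2],[0,0,0,0,0,0,0.2],[0,0,0,0,0,0,0.2],[0,0,0,0,0,0,0.2]])

```text
time: 4.2
position: [0.457, 0.1129, 0.1148]
tool_rot: [-0.462, -2.687, -0.096]
ft_force: [-0.5, 0.6, -3.6]
grip_width: 0.499
grip_force: 50.0
```

>>> step_arm(targets=[[0,0,0,0,0,0,0.2],[0,0,0,-2,-5.66,0,0.2],[0,0,0,-2,-5.66,0,0.2],[0,0,0,-2,-5.66,0,0.2],[0,0,0,-2,-5.66,0,0.2]])

```text
time: 4.62
position: [0.4575, 0.1139, 0.117]
tool_rot: [0.529, 3.09, 0.004]
ft_force: [-0.1, -0.8, -4.0]
grip_width: 0.501
grip_force: 50.0
```

>>> step_arm(targets=[[0,0,0,0,0,0,0.2],[0,0,0,0,0,0,0.2],[0,0,0,0,0,0,0.2],[0,0,0,0,0,0,0.2],[0,0,0,0,0,0,0.2]])

```text
time: 5.03
position: [0.459, 0.1123, 0.1157]
tool_rot: [-0.535, -3.095, 0.001]
ft_force: [-0.8, -0.0, -4.7]
grip_width: 0.499
grip_force: 50.0
```

```bash
cat >> h.py <<'E'
def weigh(psi,n=10):
    L=[]
    for i in range(n): ctrl.camera_params('top'); ctrl.get_image('top'); s=ctrl.get_state(); L.append(list(s["ft_force"])+list(s["torque"]))
    L=np.array(L); m=L.mean(0); c,si=np.cos(np.radians(psi)),np.sin(np.radians(psi))
    st(); print("mean",m.round(3),"axial torque",round(m[3]*c+m[4]*si,4),"sd",L.std(0).round(3),"other",round(-m[3]*si+m[4]*c,4))
E
python3 -c "
from h import *
weigh(70.5)"
```

```text
t 5.53 p [0.4579 0.113  0.1155] r [-0.532 -3.096  0.   ] F [ 0.39  0.69 -3.75] T [0.053 0.003 0.043] w 0.502 g 50.0
mean [ 0.123 -0.054 -4.239  0.012  0.012 -0.006] axial torque 0.0155 sd [0.299 0.606 0.623 0.033 0.019 0.027] other -0.0072
```

>>> step_arm(targets=[[0,0,0,-2,-5.66,0,0.2],[0,0,0,-2,-5.66,0,0.2],[0,0,0,-2,-5.66,0,0.2],[0,0,0,-2,-5.66,0,0.2],[0,0,0,0,0,0,0.2]])

```text
time: 5.95
position: [0.4536, 0.1137, 0.1131]
tool_rot: [0.454, 2.689, -0.1]
ft_force: [0.2, -0.3, -6.9]
grip_width: 0.499
grip_force: 50.0
```

>>> step_arm(targets=[[0,0,0,0,0,0,0.2],[0,0,0,0,0,0,0.2],[0,0,0,0,0,0,0.2],[0,0,0,2,5.66,0,0.2],[0,0,0,2,5.66,0,0.2]])

```text
time: 6.37
position: [0.4579, 0.1137, 0.116]
tool_rot: [0.494, 2.898, -0.048]
ft_force: [0.9, -0.6, -4.3]
grip_width: 0.503
grip_force: 50.0
```

>>> step_arm(targets=[[0,0,0,2,5.66,0,0.2],[0,0,0,2,5.66,0,0.2],[0,0,0,0,0,0,0.2],[0,0,0,0,0,0,0.2],[0,0,0,0,0,0,0.2]])

```text
time: 6.78
position: [0.458, 0.1128, 0.1152]
tool_rot: [0.532, 3.095, -0.002]
ft_force: [-0.4, 0.7, -4.8]
grip_width: 0.499
grip_force: 50.0
```

```bash
python3 -c "
from h import *
weigh(70.5); goto(.56,.2654,.116,1.5)"
```

```text
t 7.28 p [0.4579 0.1132 0.1158] r [5.310e-01 3.096e+00 1.000e-03] F [ 0.4   0.02 -3.67] T [ 0.033 -0.006 -0.07 ] w 0.502 g 50.0
mean [-0.084  0.245 -4.294  0.017 -0.017 -0.01 ] axial torque -0.0102 sd [0.425 0.529 0.573 0.024 0.029 0.039] other -0.0217
t 7.28 p [0.4579 0.1132 0.1158] r [5.310e-01 3.096e+00 1.000e-03] F [ 0.4   0.02 -3.67] T [ 0.033 -0.006 -0.07 ] w 0.502 g 50.0
d cm [10.21 15.22  0.02] turn [-0.000e+00  4.000e-02 -6.904e+01]
```

>>> step_arm(targets=[[0,0,0,2,5.66,0,0.2],[0,0,0,2,5.66,0,0.2],[0,0,0,2,5.66,0,0.2],[0,0,0,2,5.66,0,0.2],[0,0,0,1,2.83,0,0.2]])

```text
time: 7.7
position: [0.4598, 0.1122, 0.1147]
tool_rot: [-0.454, -2.634, -0.108]
ft_force: [-0.1, 0.1, -4.5]
grip_width: 0.504
grip_force: 50.0
```

>>> step_arm(targets=[[0,0,0,0,0,0,0.2],[0,0,0,0,0,0,0.2],[0,0,0,0,0,0,0.2],[0,0,0,0,0,0,0.2],[0,0,0,0,0,0,0.2]])

```text
time: 8.12
position: [0.4576, 0.1138, 0.1164]
tool_rot: [-0.451, -2.638, -0.11]
ft_force: [0.5, 0.0, -3.7]
grip_width: 0.501
grip_force: 50.0
```

>>> step_arm(targets=[[0,0,0,-2,-5.66,0,0.2],[0,0,0,-2,-5.66,0,0.2],[0,0,0,-2,-5.66,0,0.2],[0,0,0,-2,-5.66,0,0.2],[0,0,0,-1,-2.83,0,0.2]])

```text
time: 8.53
position: [0.4559, 0.1147, 0.1165]
tool_rot: [0.526, 3.093, 0.004]
ft_force: [-1.6, 0.9, -4.8]
grip_width: 0.503
grip_force: 50.0
```

>>> step_arm(targets=[[0,0,0,0,0,0,0.2],[0,0,0,0,0,0,0.2],[0,0,0,0,0,0,0.2],[0,0,0,0,0,0,0.2],[0,0,0,0,0,0,0.2]])

```text
time: 8.95
position: [0.4586, 0.1124, 0.1154]
tool_rot: [-0.534, -3.095, 0.001]
ft_force: [-0.2, 0.3, -4.3]
grip_width: 0.497
grip_force: 50.0
```

```bash
python3 -c "
from h import *
weigh(70.5,14)"
```

```text
t 9.65 p [0.4579 0.1131 0.1156] r [0.532 3.096 0.   ] F [-0.15  0.91 -3.56] T [0.018 0.064 0.038] w 0.501 g 50.0
mean [-0.264  0.483 -4.24  -0.     0.027  0.012] axial torque 0.0251 sd [0.397 0.318 0.454 0.017 0.019 0.032] other 0.0091
```

>>> step_arm(targets=[[0,0,0,-2,-5.66,0,0.2],[0,0,0,-2,-5.66,0,0.2],[0,0,0,-2,-5.66,0,0.2],[0,0,0,-2,-5.66,0,0.2],[0,0,0,-1,-2.83,0,0.2]])

```text
time: 10.07
position: [0.4562, 0.1139, 0.115]
tool_rot: [0.449, 2.633, -0.107]
ft_force: [0.1, -0.7, -4.1]
grip_width: 0.503
grip_force: 50.0
```

>>> step_arm(targets=[[0,0,0,0,0,0,0.2],[0,0,0,0,0,0,0.2],[0,0,0,0,0,0,0.2],[0,0,0,0,0,0,0.2],[0,0,0,0,0,0,0.2]])

```text
time: 10.48
position: [0.4589, 0.1128, 0.1161]
tool_rot: [0.456, 2.636, -0.108]
ft_force: [0.7, 0.1, -4.2]
grip_width: 0.5
grip_force: 50.0
```

>>> step_arm(targets=[[0,0,0,0,0,0,0.2],[0,0,0,0,0,0,0.2],[0,0,0,0,0,0,0.2],[0,0,0,0,0,0,0.2],[0,0,0,0,0,0,0.2]])

```text
time: 10.9
position: [0.458, 0.113, 0.1155]
tool_rot: [0.453, 2.636, -0.108]
ft_force: [0.4, 0.1, -4.3]
grip_width: 0.499
grip_force: 50.0
```

>>> step_arm(targets=[[0,0,0,2,5.66,0,0.2],[0,0,0,2,5.66,0,0.2],[0,0,0,2,5.66,0,0.2],[0,0,0,2,5.66,0,0.2],[0,0,0,1,2.83,0,0.2]])

```text
time: 11.32
position: [0.4608, 0.1124, 0.117]
tool_rot: [0.533, 3.096, 0.003]
ft_force: [-0.0, -0.6, -4.2]
grip_width: 0.502
grip_force: 50.0
```

>>> step_arm(targets=[[0,0,0,0,0,0,0.2],[0,0,0,0,0,0,0.2],[0,0,0,0,0,0,0.2],[0,0,0,0,0,0,0.2],[0,0,0,0,0,0,0.2]])

```text
time: 11.73
position: [0.457, 0.1137, 0.1155]
tool_rot: [0.529, 3.097, 0.0]
ft_force: [-0.1, 0.5, -3.7]
grip_width: 0.5
grip_force: 50.0
```

```bash
sed -i 's/L=\[\]$/L=[];J=[]/; s/L.append(list/J.append(s["joint_torque"]); L.append(list/; s/^    st(); print("mean"/    print("J",np.mean(J,0).round(3),np.std(J,0).round(3))\n&/' h.py; python3 -c "
from h import *
weigh(70.5,14)"
```

```text
J [-1.7000e-02 -2.7011e+01  2.1400e-01 -3.0253e+01 -1.9000e-02  1.0900e-01
 -2.0000e-03] [0.015 0.074 0.024 0.025 0.003 0.002 0.002]
t 12.43 p [0.458  0.113  0.1155] r [ 0.532  3.096 -0.   ] F [-0.17 -0.65 -4.25] T [-0.002 -0.074  0.046] w 0.499 g 50.0
mean [ 6.000e-03 -1.000e-03 -4.331e+00 -1.700e-02 -3.700e-02  6.000e-03] axial torque -0.0409 sd [0.416 0.613 0.485 0.026 0.028 0.029] other 0.0035
```

>>> step_arm(targets=[[0,0,0,2,5.66,0,0.2],[0,0,0,2,5.66,0,0.2],[0,0,0,2,5.66,0,0.2],[0,0,0,2,5.66,0,0.2],[0,0,0,1,2.83,0,0.2]])

```text
time: 12.85
position: [0.4598, 0.1122, 0.1146]
tool_rot: [-0.454, -2.634, -0.108]
ft_force: [-0.3, 0.7, -4.1]
grip_width: 0.5
grip_force: 50.0
```

>>> step_arm(targets=[[0,0,0,0,0,0,0.2],[0,0,0,0,0,0,0.2],[0,0,0,0,0,0,0.2],[0,0,0,0,0,0,0.2],[0,0,0,0,0,0,0.2]])

```text
time: 13.27
position: [0.4576, 0.1138, 0.1164]
tool_rot: [-0.451, -2.638, -0.11]
ft_force: [0.2, -0.0, -4.0]
grip_width: 0.499
grip_force: 50.0
```

>>> step_arm(targets=[[0,0,0,0,0,0,0.2],[0,0,0,0,0,0,0.2],[0,0,0,0,0,0,0.2],[0,0,0,0,0,0,0.2],[0,0,0,0,0,0,0.2]])

```text
time: 13.68
position: [0.4579, 0.1131, 0.1157]
tool_rot: [-0.453, -2.636, -0.109]
ft_force: [-1.2, 1.0, -4.7]
grip_width: 0.499
grip_force: 50.0
```

>>> step_arm(targets=[[0,0,0,-2,-5.66,0,0.2],[0,0,0,-2,-5.66,0,0.2],[0,0,0,-2,-5.66,0,0.2],[0,0,0,-2,-5.66,0,0.2],[0,0,0,-1,-2.83,0,0.2]])

```text
time: 14.1
position: [0.4561, 0.114, 0.1158]
tool_rot: [0.529, 3.094, 0.002]
ft_force: [-1.0, 0.6, -4.9]
grip_width: 0.503
grip_force: 50.0
```

>>> step_arm(targets=[[0,0,0,0,0,0,0.2],[0,0,0,0,0,0,0.2],[0,0,0,0,0,0,0.2],[0,0,0,0,0,0,0.2],[0,0,0,0,0,0,0.2]])

```text
time: 14.52
position: [0.4586, 0.1122, 0.1153]
tool_rot: [-0.534, -3.095, 0.002]
ft_force: [-0.6, 0.0, -3.4]
grip_width: 0.501
grip_force: 50.0
```

```bash
python3 -c "
from h import *
weigh(70.5,10)"
```

```text
J [ 2.8000e-02 -2.6272e+01  2.8600e-01 -3.0358e+01  2.0000e-02  5.6000e-02
  3.0000e-03] [0.027 0.103 0.016 0.013 0.004 0.005 0.002]
t 15.02 p [0.458  0.1131 0.1156] r [0.532 3.096 0.   ] F [-0.27  0.03 -4.9 ] T [-0.017  0.044  0.028] w 0.499 g 50.0
mean [-3.000e-02  7.000e-03 -4.321e+00 -4.000e-03  4.300e-02  6.000e-03] axial torque 0.0391 sd [0.382 0.45  0.386 0.03  0.026 0.019] other 0.0176
```

>>> step_arm(targets=[[0.2,-3.3,0,0,0,1.1,0.2],[0.2,-3.3,0,0,0,1.1,0.2],[0.2,-3.3,0,0,0,1.1,0.2],[0.2,-3.3,0,0,0,1.1,0.2],[0.2,-3.3,0,0,0,1.1,0.2]])

```text
time: 15.43
position: [0.4679, -0.0533, 0.1158]
tool_rot: [0.38, 3.118, 0.001]
ft_force: [1.8, 0.5, -4.4]
grip_width: 0.505
grip_force: 50.0
```

>>> step_arm(targets=[[0.2,-3.3,0,0,0,1.1,0.2],[0.2,-3.3,0,0,0,1.1,0.2],[0.2,-3.3,0,0,0,1.1,0.2],[0.2,-3.3,0,0,0,1.1,0.2],[0,-3.3,0,0,0,1.1,0.2]])

```text
time: 15.85
position: [0.4764, -0.2182, 0.1159]
tool_rot: [0.229, 3.132, 0.0]
ft_force: [0.8, -0.2, -4.4]
grip_width: 0.501
grip_force: 50.0
```

>>> step_arm(targets=[[0,-3.3,0,0,0,1.1,0.2],[0,-3.1,0,0,0,1.1,0.2],[0,0,0,0,0,0,0.2],[0,0,0,0,0,0,0.2],[0,0,0,0,0,0,0.2]])

```text
time: 16.27
position: [0.4759, -0.2803, 0.1153]
tool_rot: [-0.172, -3.136, -0.001]
ft_force: [-0.2, 0.5, -4.0]
grip_width: 0.502
grip_force: 50.0
```

>>> step_arm(targets=[[0,0,0,0,0,0,0.2],[0,0,0,0,0,0,0.2],[0,0,0,0,0,0,0.2],[0,0,0,0,0,0,0.2],[0,0,0,0,0,0,0.2]])

```text
time: 16.68
position: [0.4762, -0.2803, 0.1157]
tool_rot: [0.171, 3.137, 0.001]
ft_force: [-0.0, 0.1, -3.8]
grip_width: 0.503
grip_force: 50.0
```

```bash
python3 -c "
from h import *
goto(.475,-.282,.0215,83.7)"
```

```text
t 16.68 p [ 0.4762 -0.2803  0.1157] r [1.710e-01 3.137e+00 1.000e-03] F [-0.02  0.09 -3.76] T [-0.018  0.022 -0.01 ] w 0.503 g 50.0
d cm [-0.12 -0.17 -9.42] turn [-0.02  0.02 -0.08]
```

Lower it to the lane, release with a limited opening, and rise.

>>> step_arm(targets=[[-0.1,-0.15,-2.2,0,0,0,0.2],[0,0,-2.2,0,0,0,0.2],[0,0,-2,0,0,0,0.2],[0,0,-1.6,0,0,0,0.2],[0,0,-1.2,0,0,0,0.2]])

```text
time: 17.1
position: [0.476, -0.2833, 0.0235]
tool_rot: [0.173, 3.134, -0.002]
ft_force: [5.7, 1.2, 14.1]
grip_width: 0.502
grip_force: 50.0
```

>>> step_arm(targets=[[0,0,-0.3,0,0,0,0.2],[0,0,0,0,0,0,0.2],[0,0,0,0,0,0,0.7],[0,0,0,0,0,0,0.7],[0,0,0,0,0,0,0.7]])

```text
time: 17.52
position: [0.4753, -0.2823, 0.0209]
tool_rot: [0.172, 3.136, 0.001]
ft_force: [0.8, 0.1, 0.2]
grip_width: 0.645
grip_force: 0.0
```

>>> step_arm(targets=[[0,0,0,0,0,0,0.7],[0,0,1,0,0,0,0.7],[0,0,3,0,0,0,0.7],[0,0,3,0,0,0,0.7],[0,0,3,0,0,0,0.7]])

```text
time: 17.93
position: [0.4744, -0.2825, 0.1222]
tool_rot: [-0.173, -3.136, -0.0]
ft_force: [0.4, 0.1, 0.2]
grip_width: 0.703
grip_force: 0.0
```

```bash
python3 -c "
from h import *
goto(.588,-.1063,.14,98); s=snap('scene'); save(s[0][180:330,250:500].repeat(3,0).repeat(3,1),'p4.png')
im,d,K,R,t=s;P=cloud(d,K,R,t);mm=(P[...,2]>.033)&(P[...,2]<.042)&(P[...,0]>.38)&(P[...,0]<.56)&(P[...,1]<-.22)&(P[...,1]>-.34)
print(rects(mm,K,R,t,.038,60))"
```

```text
t 17.93 p [ 0.4744 -0.2825  0.1222] r [-0.173 -3.136 -0.   ] F [0.39 0.1  0.22] T [ 0.    -0.023 -0.008] w 0.703 g 0.0
d cm [11.36 17.62  1.78] turn [-0.   -0.04 14.32]
[(0.4752, -0.2866, 0.0962, 0.0452, np.float32(171.5))]
```

View pics/p4.png

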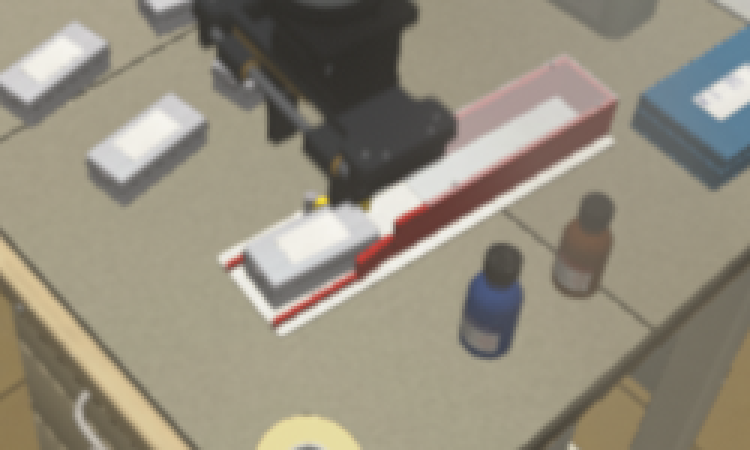

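The crop shows the tin lying in the lane's loading place, between the rails and short of the yellow pawl, at about (310,240). I'll test the next tin before pushing this one.

>>> step_arm(targets=[[1.9,2.9,0.4,0,0,2.4,1],[1.9,2.9,0.4,0,0,2.4,1],[1.9,3,0.4,0,0,2.4,1],[1.9,3,0.3,0,0,2.4,1],[1.9,3,0,0,0,2.4,1]])

```text
time: 18.4
position: [0.5712, -0.133, 0.1372]
tool_rot: [-0.159, 3.135, 0.001]
ft_force: [0.4, -0.2, -0.3]
grip_width: 0.963
grip_force: 0.0
```

>>> step_arm(targets=[[1.8,2.8,0,0,0,2.3,1],[0,0,0,0,0,0,1],[0,0,0,0,0,0,1],[0,0,0,0,0,0,1],[0,0,0,0,0,0,1]])

```text
time: 18.82
position: [0.5872, -0.1083, 0.1359]
tool_rot: [0.215, -3.134, 0.001]
ft_force: [-0.4, -0.7, 1.2]
grip_width: 0.999
grip_force: 0.0
```

>>> step_arm(targets=[[0,0,0,0,0,0,1],[0,0,0,0,0,0,1],[0,0,0,0,0,0,1],[0,0,0,0,0,0,1],[0,0,0,0,0,0,1]])

```text
time: 19.23
position: [0.5878, -0.1067, 0.1356]
tool_rot: [-0.219, 3.134, 0.0]
ft_force: [0.7, -0.2, -0.9]
grip_width: 0.997
grip_force: 0.0
```

```bash
python3 -c "
from h import *
goto(.588,-.1064,.015,98); print(tins())"
```

```text
t 19.23 p [ 0.5878 -0.1067  0.1356] r [-0.219  3.134  0.   ] F [ 0.72 -0.22 -0.87] T [ 0.057 -0.065  0.005] w 0.997 g 0.0
d cm [  0.02   0.03 -12.06] turn [-0.01  0.    0.02]
[(0.4475, -0.1209, 0.0959, 0.0443, np.float32(5.7)), (0.4983, -0.2831, 0.1398, 0.0693, np.float32(173.2)), (0.5946, 0.0087, 0.0951, 0.0289, np.float32(168.9)), (0.788, -0.0682, 0.0888, 0.0792, np.float32(10.5)), (0.8381, -0.3745, 0.13, 0.0504, np.float32(179.3))]
```

>>> step_arm(targets=[[0,0,-3,0,0,0,1],[0,0,-3,0,0,0,1],[0,0,-3,0,0,0,1],[0,0,-2,0,0,0,1],[0,0,-1,0,0,0,1]])

```text
time: 19.7
position: [0.5858, -0.1059, 0.0125]
tool_rot: [0.219, -3.129, -0.001]
ft_force: [0.5, 0.5, -0.1]
grip_width: 0.999
grip_force: 0.0
```

>>> step_arm(targets=[[0,0,0,0,0,0,1],[0,0,0,0,0,0,0.2],[0,0,0,0,0,0,0.2],[0,0,0,0,0,0,0.2],[0,0,0,0,0,0,0.2]])

```text
time: 20.12
position: [0.5891, -0.1066, 0.0171]
tool_rot: [-0.219, 3.131, 0.0]
ft_force: [-0.3, 0.6, 0.7]
grip_width: 0.783
grip_force: 0.0
```

>>> step_arm(targets=[[0,0,0,0,0,0,0.2],[0,0,0,0,0,0,0.2],[0,0,0,0,0,0,0.2],[0,0,0,0,0,0,0.2],[0,0,0,0,0,0,0.2]])

```text
time: 20.53
position: [0.588, -0.1061, 0.0158]
tool_rot: [-0.22, 3.134, 0.001]
ft_force: [-0.6, 0.9, 1.7]
grip_width: 0.502
grip_force: 50.0
```

>>> step_arm(targets=[[0,0,2,0,0,0,0.2],[0,0,2,0,0,0,0.2],[0,0,2,0,0,0,0.2],[0,0,2,0,0,0,0.2],[0,0,2,0,0,0,0.2]])

```text
time: 20.95
position: [0.5866, -0.1064, 0.115]
tool_rot: [0.219, -3.131, -0.0]
ft_force: [0.8, -0.3, -5.2]
grip_width: 0.499
grip_force: 50.0
```

>>> step_arm(targets=[[0,0,0,-0.75,5.35,0,0.2],[0,0,0,-0.75,5.35,0,0.2],[0,0,0,-0.75,5.35,0,0.2],[0,0,0,-0.75,5.35,0,0.2],[0,0,0,-0.75,5.35,0,0.2]])

```text
time: 21.37
position: [0.5882, -0.1058, 0.1147]
tool_rot: [0.187, -2.66, 0.044]
ft_force: [-0.3, -1.3, -6.2]
grip_width: 0.499
grip_force: 50.0
```

>>> step_arm(targets=[[0,0,0,0,0,0,0.2],[0,0,0,0,0,0,0.2],[0,0,0,0,0,0,0.2],[0,0,0,0,0,0,0.2],[0,0,0,0,0,0,0.2]])

```text
time: 21.78
position: [0.5877, -0.1069, 0.1173]
tool_rot: [0.185, -2.668, 0.043]
ft_force: [-0.2, -0.1, -5.0]
grip_width: 0.499
grip_force: 50.0
```

>>> step_arm(targets=[[0,0,0,0,0,0,0.2],[0,0,0,0,0,0,0.2],[0,0,0,0,0,0,0.2],[0,0,0,0,0,0,0.2],[0,0,0,0,0,0,0.2]])

```text
time: 22.2
position: [0.588, -0.1063, 0.1157]
tool_rot: [0.187, -2.665, 0.044]
ft_force: [0.3, -0.1, -5.2]
grip_width: 0.503
grip_force: 50.0
```

>>> step_arm(targets=[[0,0,0,0.75,-5.35,0,0.2],[0,0,0,0.75,-5.35,0,0.2],[0,0,0,0.75,-5.35,0,0.2],[0,0,0,0.75,-5.35,0,0.2],[0,0,0,0.75,-5.35,0,0.2]])

```text
time: 22.62
position: [0.5875, -0.1068, 0.1158]
tool_rot: [-0.219, 3.131, 0.0]
ft_force: [-0.7, -0.2, -4.5]
grip_width: 0.502
grip_force: 50.0
```

>>> step_arm(targets=[[0,0,0,0,0,0,0.2],[0,0,0,0,0,0,0.2],[0,0,0,0,0,0,0.2],[0,0,0,0,0,0,0.2],[0,0,0,0,0,0,0.2]])

```text
time: 23.03
position: [0.5892, -0.1061, 0.1155]
tool_rot: [0.222, -3.133, 0.002]
ft_force: [0.1, -1.0, -4.7]
grip_width: 0.499
grip_force: 50.0
```

```bash
python3 -c "
from h import *
weigh(98,9)"
```

```text
J [-3.7000e-02 -4.0760e+01  8.2460e+00 -3.0616e+01  5.6000e-02  1.9000e-02
 -0.0000e+00] [0.019 0.18  0.037 0.032 0.002 0.006 0.   ]
t 23.48 p [ 0.588  -0.1065  0.1155] r [ 0.219 -3.134  0.   ] F [-0.58  0.59 -4.33] T [ 0.047  0.089 -0.02 ] w 0.502 g 50.0
mean [ 0.068  0.083 -4.885  0.037  0.083 -0.005] axial torque 0.077 sd [0.373 0.399 0.354 0.039 0.024 0.029] other -0.0479
```

>>> step_arm(targets=[[0,0,0,0.75,-5.35,0,0.2],[0,0,0,0.75,-5.35,0,0.2],[0,0,0,0.75,-5.35,0,0.2],[0,0,0,0.75,-5.35,0,0.2],[0,0,0,0.75,-5.35,0,0.2]])

```text
time: 23.9
position: [0.5875, -0.1066, 0.116]
tool_rot: [-0.186, 2.66, 0.045]
ft_force: [0.0, -0.5, -5.3]
grip_width: 0.5
grip_force: 50.0
```

>>> step_arm(targets=[[0,0,0,0,0,0,0.2],[0,0,0,0,0,0,0.2],[0,0,0,0,0,0,0.2],[0,0,0,0,0,0,0.2],[0,0,0,0,0,0,0.2]])

```text
time: 24.32
position: [0.5899, -0.1066, 0.1167]
tool_rot: [-0.188, 2.664, 0.042]
ft_force: [0.1, 0.0, -4.9]
grip_width: 0.501
grip_force: 50.0
```

>>> step_arm(targets=[[0,0,0,0,0,0,0.2],[0,0,0,0,0,0,0.2],[0,0,0,0,0,0,0.2],[0,0,0,0,0,0,0.2],[0,0,0,0,0,0,0.2]])

```text
time: 24.73
position: [0.5879, -0.1065, 0.1155]
tool_rot: [-0.187, 2.665, 0.044]
ft_force: [0.3, 1.0, -5.7]
grip_width: 0.499
grip_force: 50.0
```

>>> step_arm(targets=[[0,0,0,-0.75,5.35,0,0.2],[0,0,0,-0.75,5.35,0,0.2],[0,0,0,-0.75,5.35,0,0.2],[0,0,0,-0.75,5.35,0,0.2],[0,0,0,-0.75,5.35,0,0.2]])

```text
time: 25.15
position: [0.5893, -0.1058, 0.1165]
tool_rot: [0.221, -3.133, 0.0]
ft_force: [0.6, -0.7, -4.9]
grip_width: 0.501
grip_force: 50.0
```

>>> step_arm(targets=[[0,0,0,0,0,0,0.2],[0,0,0,0,0,0,0.2],[0,0,0,0,0,0,0.2],[0,0,0,0,0,0,0.2],[0,0,0,0,0,0,0.2]])

```text
time: 25.57
position: [0.5871, -0.1069, 0.1162]
tool_rot: [-0.217, 3.132, 0.003]
ft_force: [-0.5, -0.4, -5.5]
grip_width: 0.5
grip_force: 50.0
```

```bash
python3 -c "
from h import *
weigh(98,9)"
```

```text
J [ 3.7000e-02 -4.0502e+01  8.3140e+00 -3.0441e+01  8.3000e-02  6.0000e-02
  0.0000e+00] [0.028 0.208 0.052 0.023 0.003 0.007 0.   ]
t 26.02 p [ 0.588  -0.1064  0.1157] r [-0.22   3.134  0.   ] F [-0.18 -0.42 -5.26] T [0.006 0.012 0.033] w 0.501 g 50.0
mean [ 0.272 -0.168 -4.953  0.036 -0.007  0.024] axial torque -0.0117 sd [0.394 0.442 0.451 0.024 0.034 0.031] other -0.0343
```

>>> step_arm(targets=[[0,0,-3,0,0,0,0.2],[0,0,-3,0,0,0,0.2],[0,0,-2,0,0,0,0.2],[0,0,-1.2,0,0,0,0.2],[0,0,-0.7,0,0,0,0.2]])

```text
time: 26.43
position: [0.5866, -0.1061, 0.0156]
tool_rot: [0.22, -3.13, -0.001]
ft_force: [-23.4, 5.8, 52.3]
grip_width: 0.501
grip_force: 50.0
```

>>> step_arm(targets=[[0,0,0,0,0,0,0.2],[0,0,0,0,0,0,0.2],[0,0,0,0,0,0,0.8],[0,0,0,0,0,0,0.8],[0,0,0,0,0,0,0.8]])

```text
time: 26.85
position: [0.5894, -0.1067, 0.018]
tool_rot: [-0.219, 3.131, -0.0]
ft_force: [-0.8, -0.5, 0.6]
grip_width: 0.652
grip_force: 0.0
```

>>> step_arm(targets=[[0,0,0,0,0,0,0.8],[0,0,2,0,0,0,0.8],[0,0,3,0,0,0,0.8],[0,0,3,0,0,0,0.8],[0,1,2,0,0,-2.7,1]])

```text
time: 27.27
position: [0.589, -0.0995, 0.12]
tool_rot: [-0.139, 3.135, -0.003]
ft_force: [0.9, -1.0, 0.7]
grip_width: 0.823
grip_force: 0.0
```

>>> step_arm(targets=[[0.1,2,0,0,0,-4,1],[0.1,3,0,0,0,-4,1],[0.1,3,0,0,0,-4,1],[0.1,1.7,0,0,0,-4,1],[0,0,0,0,0,0,1]])

```text
time: 27.68
position: [0.5926, 0.007, 0.1168]
tool_rot: [0.285, 3.128, 0.005]
ft_force: [0.4, 0.2, -0.6]
grip_width: 0.995
grip_force: 0.0
```

>>> step_arm(targets=[[0,0,0,0,0,0,1],[0,0,0,0,0,0,1],[0,0,0,0,0,0,1],[0,0,0,0,0,0,1],[0,0,0,0,0,0,1]])

```text
time: 28.1
position: [0.5919, -0.0008, 0.1167]
tool_rot: [0.295, 3.127, -0.0]
ft_force: [0.3, -0.6, -0.8]
grip_width: 1.001
grip_force: 0.0
```

```bash
python3 -c "
from h import *
goto(.592,.0003,.0155,79.3); print(tins())"
```

```text
t 28.1 p [ 0.5919 -0.0008  0.1167] r [ 0.295  3.127 -0.   ] F [ 0.31 -0.55 -0.79] T [ 0.027  0.005 -0.02 ] w 1.001 g 0.0
d cm [ 1.000e-02  1.100e-01 -1.012e+01] turn [0.01 0.02 0.09]
[(0.4381, -0.0017, 0.0966, 0.0442, np.float32(8.8)), (0.4472, -0.121, 0.0959, 0.0443, np.float32(5.7)), (0.4968, -0.2829, 0.1366, 0.0694, np.float32(172.7)), (0.5893, -0.1069, 0.0961, 0.044, np.float32(7.9)), (0.786, -0.0674, 0.0903, 0.077, np.float32(7.4)), (0.8384, -0.3745, 0.1296, 0.0504, np.float32(179.3))]
```

>>> step_arm(targets=[[0,0,-3,0,0,0,1],[0,0,-3,0,0,0,1],[0,0,-2,0,0,0,1],[0,0,-1.4,0,0,0,1],[0,0,-0.7,0,0,0,1]])

```text
time: 28.57
position: [0.5907, 0.0002, 0.0136]
tool_rot: [-0.293, -3.125, 0.001]
ft_force: [-0.7, 0.2, 0.7]
grip_width: 1.005
grip_force: 0.0
```

>>> step_arm(targets=[[0,0,0,0,0,0,1],[0,0,0,0,0,0,0.2],[0,0,0,0,0,0,0.2],[0,0,0,0,0,0,0.2],[0,0,0,0,0,0,0.2]])

```text
time: 28.98
position: [0.5928, 0.0006, 0.0167]
tool_rot: [0.292, 3.126, 0.001]
ft_force: [0.5, -0.5, 1.2]
grip_width: 0.779
grip_force: 0.0
```

>>> step_arm(targets=[[0,0,0,0,0,0,0.2],[0,0,0,0,0,0,0.2],[0,0,0,0,0,0,0.2],[0,0,0,0,0,0,0.2],[0,0,0,0,0,0,0.2]])

```text
time: 29.4
position: [0.5922, 0.0014, 0.0158]
tool_rot: [0.292, 3.128, 0.002]
ft_force: [0.4, 2.4, 1.8]
grip_width: 0.498
grip_force: 50.0
```

>>> step_arm(targets=[[0,0,2,0,0,0,0.2],[0,0,2,0,0,0,0.2],[0,0,2,0,0,0,0.2],[0,0,2,0,0,0,0.2],[0,0,2,0,0,0,0.2]])

```text
time: 29.82
position: [0.5909, 0.0001, 0.1154]
tool_rot: [-0.293, -3.126, 0.002]
ft_force: [-0.2, 0.1, -3.9]
grip_width: 0.502
grip_force: 50.0
```

>>> step_arm(targets=[[0,0,0,1,5.3,0,0.2],[0,0,0,1,5.3,0,0.2],[0,0,0,1,5.3,0,0.2],[0,0,0,1,5.3,0,0.2],[0,0,0,1,5.3,0,0.2]])

```text
time: 30.23
position: [0.5921, 0.0005, 0.115]
tool_rot: [-0.248, -2.657, -0.06]
ft_force: [-0.4, -0.4, -3.6]
grip_width: 0.504
grip_force: 50.0
```

>>> step_arm(targets=[[0,0,0,0,0,0,0.2],[0,0,0,0,0,0,0.2],[0,0,0,0,0,0,0.2],[0,0,0,0,0,0,0.2],[0,0,0,0,0,0,0.2]])

```text
time: 30.65
position: [0.5919, 0.001, 0.1173]
tool_rot: [-0.248, -2.664, -0.061]
ft_force: [-0.2, -0.1, -3.6]
grip_width: 0.502
grip_force: 50.0
```

>>> step_arm(targets=[[0,0,0,0,0,0,0.2],[0,0,0,0,0,0,0.2],[0,0,0,0,0,0,0.2],[0,0,0,0,0,0,0.2],[0,0,0,0,0,0,0.2]])

```text
time: 31.07
position: [0.5919, 0.0007, 0.1158]
tool_rot: [-0.249, -2.661, -0.06]
ft_force: [1.0, 0.3, -3.5]
grip_width: 0.502
grip_force: 50.0
```

>>> step_arm(targets=[[0,0,0,-1,-5.3,0,0.2],[0,0,0,-1,-5.3,0,0.2],[0,0,0,-1,-5.3,0,0.2],[0,0,0,-1,-5.3,0,0.2],[0,0,0,-1,-5.3,0,0.2]])

```text
time: 31.48
position: [0.5918, 0.0004, 0.1158]
tool_rot: [0.293, 3.124, 0.0]
ft_force: [-0.8, -0.3, -2.5]
grip_width: 0.506
grip_force: 50.0
```

>>> step_arm(targets=[[0,0,0,0,0,0,0.2],[0,0,0,0,0,0,0.2],[0,0,0,0,0,0,0.2],[0,0,0,0,0,0,0.2],[0,0,0,0,0,0,0.2]])

```text
time: 31.9
position: [0.5932, -0.0001, 0.1157]
tool_rot: [-0.293, -3.128, 0.002]
ft_force: [-0.5, 0.3, -2.9]
grip_width: 0.504
grip_force: 50.0
```

```bash
python3 -c "
from h import *
weigh(79.3,9)"
```

```text
J [ 6.0000e-03 -3.8532e+01  8.4710e+00 -2.9745e+01  4.6000e-02  7.1000e-02
  2.0000e-03] [0.057 0.157 0.01  0.032 0.004 0.006 0.001]
t 32.35 p [5.920e-01 5.000e-04 1.155e-01] r [-0.293 -3.128  0.   ] F [ 0.61 -0.45 -3.04] T [-0.038 -0.088 -0.004] w 0.504 g 50.0
mean [ 5.300e-02 -2.340e-01 -3.405e+00  1.100e-02  1.700e-02  2.000e-03] axial torque 0.0186 sd [0.442 0.408 0.424 0.028 0.044 0.027] other -0.0078
```

>>> step_arm(targets=[[0,0,0,-1,-5.3,0,0.2],[0,0,0,-1,-5.3,0,0.2],[0,0,0,-1,-5.3,0,0.2],[0,0,0,-1,-5.3,0,0.2],[0,0,0,-1,-5.3,0,0.2]])

```text
time: 32.77
position: [0.5911, 0.0004, 0.1151]
tool_rot: [0.251, 2.666, -0.058]
ft_force: [-0.2, -3.8, -5.0]
grip_width: 0.499
grip_force: 50.0
```

>>> step_arm(targets=[[0,0,0,0,0,0,0.2],[0,0,0,0,0,0,0.2],[0,0,0,0,0,0,0.2],[0,0,0,0,0,0,0.2],[0,0,0,0,0,0,0.2]])

```text
time: 33.18
position: [0.5936, -0.0008, 0.1166]
tool_rot: [0.253, 2.668, -0.062]
ft_force: [0.3, -0.2, -3.6]
grip_width: 0.499
grip_force: 50.0
```

>>> step_arm(targets=[[0,0,0,0,0,0,0.2],[0,0,0,0,0,0,0.2],[0,0,0,0,0,0,0.2],[0,0,0,0,0,0,0.2],[0,0,0,0,0,0,0.2]])

```text
time: 33.6
position: [0.5919, -0.0001, 0.1154]
tool_rot: [0.251, 2.669, -0.061]
ft_force: [0.7, -0.3, -3.9]
grip_width: 0.5
grip_force: 50.0
```

>>> step_arm(targets=[[0,0,0,1,5.3,0,0.2],[0,0,0,1,5.3,0,0.2],[0,0,0,1,5.3,0,0.2],[0,0,0,1,5.3,0,0.2],[0,0,0,1,5.3,0,0.2]])

```text
time: 34.02
position: [0.5928, 0.0009, 0.1156]
tool_rot: [-0.289, -3.124, 0.002]
ft_force: [-1.0, -1.3, -2.3]
grip_width: 0.501
grip_force: 50.0
```

>>> step_arm(targets=[[0,0,0,0,0,0,0.2],[0,0,0,0,0,0,0.2],[0,0,0,0,0,0,0.2],[0,0,0,0,0,0,0.2],[0,0,0,0,0,0,0.2]])

```text
time: 34.43
position: [0.591, 0.0002, 0.1158]
tool_rot: [-0.293, -3.127, 0.001]
ft_force: [1.2, -0.6, -3.4]
grip_width: 0.498
grip_force: 50.0
```

```bash
python3 -c "
from h import *
weigh(79.3,9); goto(.634,.2673,.116,1.5)"
```

```text
J [-3.0000e-03 -3.7461e+01  9.6390e+00 -2.9356e+01  6.5000e-02  7.0000e-02
 -2.0000e-03] [0.055 0.203 0.027 0.022 0.004 0.008 0.001]
t 34.88 p [ 5.917e-01 -5.000e-04  1.153e-01] r [-0.294 -3.126  0.004] F [ 0.05 -0.3  -3.31] T [ 0.037  0.024 -0.024] w 0.501 g 50.0
mean [ 0.065  0.126 -3.49   0.016  0.025 -0.013] axial torque 0.0272 sd [0.474 0.395 0.426 0.03  0.025 0.019] other -0.0113
t 34.88 p [ 5.917e-01 -5.000e-04  1.153e-01] r [-0.294 -3.126  0.004] F [ 0.05 -0.3  -3.31] T [ 0.037  0.024 -0.024] w 0.501 g 50.0
d cm [ 4.23 26.78  0.07] turn [ 5.000e-02 -1.900e-01 -7.777e+01]
```

Rattle calls so far, from the torque difference between the two tilts (0.071 N m expected for a slug):

| Tin | Difference | Result |
|---|---|---|
| first (in the lane) | 0.080 | rattles |
| second (put back) | 0.089 | rattles |
| third (in hand) | about 0 | silent |

The third goes to slot 3.

>>> step_arm(targets=[[0.4,2.2,0,0,0,-6.5,0.2],[0.4,2.2,0,0,0,-6.5,0.2],[0.4,2.2,0,0,0,-6.5,0.2],[0.4,2.2,0,0,0,-6.5,0.2],[0.4,2.2,0,0,0,-6.5,0.2]])

```text
time: 35.3
position: [0.6119, 0.1106, 0.1152]
tool_rot: [-1.165, -2.915, 0.003]
ft_force: [-0.1, -0.3, -3.2]
grip_width: 0.502
grip_force: 50.0
```

>>> step_arm(targets=[[0.4,2.2,0,0,0,-6.5,0.2],[0.4,2.2,0,0,0,-6.5,0.2],[0.4,2.2,0,0,0,-6.5,0.2],[0.4,2.3,0,0,0,-6.5,0.2],[0.4,2.3,0,0,0,-6.5,0.2]])

```text
time: 35.72
position: [0.6318, 0.2228, 0.115]
tool_rot: [-1.933, -2.473, 0.003]
ft_force: [0.7, 0.1, -3.1]
grip_width: 0.501
grip_force: 50.0
```

>>> step_arm(targets=[[0.2,2.3,0,0,0,-6.5,0.2],[0,2.2,0,0,0,-6.2,0.2],[0,0,0,0,0,0,0.2],[0,0,0,0,0,0,0.2],[0,0,0,0,0,0,0.2]])

```text
time: 36.13
position: [0.6337, 0.2656, 0.1148]
tool_rot: [-2.188, -2.251, 0.004]
ft_force: [0.7, -0.3, -2.6]
grip_width: 0.502
grip_force: 50.0
```

>>> step_arm(targets=[[0,0,0,0,0,0,0.2],[0,0,0,0,0,0,0.2],[0,0,0,0,0,0,0.2],[0,0,0,0,0,0,0.2],[0,0,0,0,0,0,0.2]])

```text
time: 36.55
position: [0.6338, 0.266, 0.1154]
tool_rot: [-2.189, -2.248, 0.001]
ft_force: [-0.2, -0.1, -3.6]
grip_width: 0.505
grip_force: 50.0
```

```bash
python3 -c "
from h import *
goto(.634,.267,.0205,1.5); im,d,K,R,t=snap('scene'); P=cloud(d,K,R,t); save(im[80:280,150:400].repeat(3,0).repeat(3,1),'p5.png')"
```

```text
t 36.55 p [0.6338 0.266  0.1154] r [-2.189e+00 -2.248e+00  1.000e-03] F [-0.16 -0.14 -3.55] T [-0.078  0.081  0.021] w 0.505 g 50.0
d cm [ 0.02  0.1  -9.49] turn [-0.11 -0.17 -0.03]
```

View pics/p5.png

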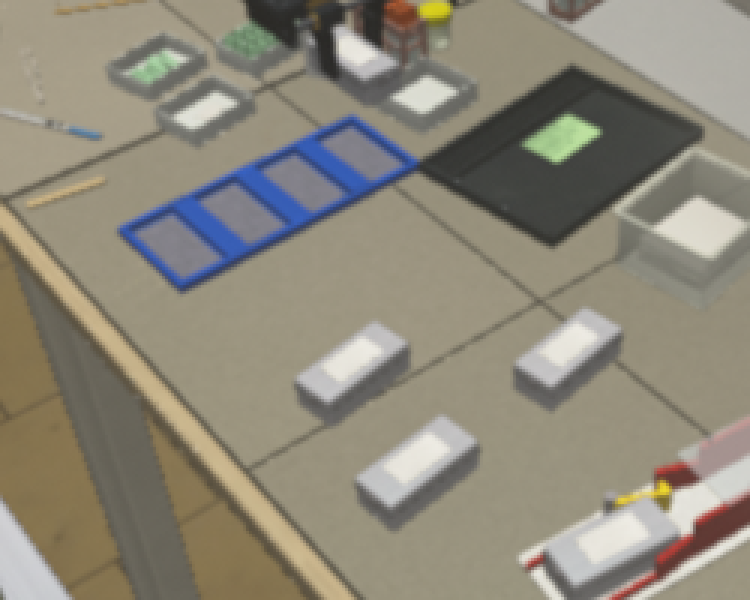

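The picture shows the tin held level at (365,60) over the far compartment. Three tins stand on the bench and one is in the lane mouth. Next I lower the held tin into slot 3.

>>> step_arm(targets=[[0,0.1,-2.5,0,0,0,0.2],[0,0,-2.5,0,0,0,0.2],[0,0,-2,0,0,0,0.2],[0,0,-1.2,0,0,0,0.2],[0,0,-0.7,0,0,0,0.2]])

```text
time: 37.02
position: [0.6324, 0.2674, 0.0263]
tool_rot: [-2.186, -2.248, 0.006]
ft_force: [-14.1, -1.6, 35.0]
grip_width: 0.499
grip_force: 50.1
```

>>> step_arm(targets=[[0,0,-0.3,0,0,0,0.2],[0,0,-0.3,0,0,0,0.2],[0,0,0,0,0,0,0.2],[0,0,0,0,0,0,0.2],[0,0,0,0,0,0,0.2]])

```text
time: 37.43
position: [0.6336, 0.269, 0.0233]
tool_rot: [-2.186, -2.248, -0.001]
ft_force: [-6.8, 2.4, 7.5]
grip_width: 0.501
grip_force: 50.0
```

>>> step_arm(targets=[[0,0,0,0,0,0,0.7],[0,0,0,0,0,0,0.7],[0,0,0,0,0,0,0.7],[0,0,0,0,0,0,0.7],[0,0,1,0,0,0,0.7]])

```text
time: 37.85
position: [0.6327, 0.2669, 0.0287]
tool_rot: [-2.188, -2.248, 0.006]
ft_force: [-0.2, 0.3, 0.8]
grip_width: 0.686
grip_force: 0.0
```

>>> step_arm(targets=[[0,0,3,0,0,0,0.7],[0,0,3,0,0,0,0.7],[0,0,3,0,0,0,0.7],[0,0,0,0,0,0,1],[0,0,0,0,0,0,1]])

```text
time: 38.27
position: [0.6354, 0.2674, 0.1232]
tool_rot: [-2.19, -2.25, -0.005]
ft_force: [-0.2, -0.1, -0.8]
grip_width: 0.778
grip_force: 0.0
```

```bash
python3 -c "
from h import *
goto(.4375,-.0025,.1157,98.8); print(tins())
im,d,K,R,t=snap('scene'); P=cloud(d,K,R,t)
mm=(P[...,2]>.034)&(P[...,2]<.042)&(P[...,0]>.38)&(P[...,0]<.72)&(P[...,1]>.18)&(P[...,1]<.35)
print(rects(mm,K,R,t,.037,30))"
```

```text
t 38.27 p [0.6354 0.2674 0.1232] r [-2.19  -2.25  -0.005] F [-0.22 -0.08 -0.82] T [-0.059  0.041 -0.006] w 0.778 g 0.0
d cm [-19.79 -26.99  -0.75] turn [-0.21 -0.1  97.25]
[(0.4144, -0.1254, 0.0959, 0.0445, np.float32(6.0)), (0.4377, -0.0017, 0.0965, 0.0444, np.float32(8.4)), (0.4965, -0.2829, 0.1371, 0.0694, np.float32(172.7)), (0.5894, -0.1067, 0.098, 0.0444, np.float32(7.9)), (0.633, 0.2404, 0.053, 0.0475, np.float32(93.1)), (0.7856, -0.0677, 0.0925, 0.0786, np.float32(8.8)), (0.8396, -0.3746, 0.1267, 0.0504, np.float32(179.3))]
[(0.6322, 0.2631, 0.0979, 0.0477, np.float32(89.3))]
```

>>> step_arm(targets=[[-1.3,-1.8,0,0,0,6.5,1],[-1.3,-1.8,0,0,0,6.5,1],[-1.3,-1.8,0,0,0,6.5,1],[-1.3,-1.8,0,0,0,6.5,1],[-1.3,-1.8,0,0,0,6.5,1]])

```text
time: 38.78
position: [0.567, 0.1764, 0.1186]
tool_rot: [-1.463, -2.775, 0.007]
ft_force: [-0.0, 0.4, 0.9]
grip_width: 0.995
grip_force: 0.0
```

>>> step_arm(targets=[[-1.3,-1.8,0,0,0,6.5,1],[-1.3,-1.8,0,0,0,6.5,1],[-1.3,-1.8,0,0,0,6.5,1],[-1.3,-1.8,0,0,0,6.5,1],[-1.3,-1.8,0,0,0,6.5,1]])

```text
time: 39.2
position: [0.502, 0.0865, 0.119]
tool_rot: [-0.628, -3.074, 0.007]
ft_force: [-0.5, -0.8, 0.8]
grip_width: 0.999
grip_force: 0.0
```

>>> step_arm(targets=[[-1.3,-1.8,0,0,0,6.5,1],[-1.3,-1.8,0,0,0,6.5,1],[-1.4,-1.8,0,0,0,6.5,1],[-1.4,-1.8,0,0,0,6.5,1],[-1.3,-1.8,0,0,0,6.3,1]])

```text
time: 39.62
position: [0.435, -0.0034, 0.1192]
tool_rot: [0.252, -3.128, 0.006]
ft_force: [0.1, 0.7, -0.0]
grip_width: 0.997
grip_force: 0.0
```

>>> step_arm(targets=[[0,0,0,0,0,0,1],[0,0,0,0,0,0,1],[0,0,0,0,0,0,1],[0,0,0,0,0,0,1],[0,0,0,0,0,0,1]])

```text
time: 40.03
position: [0.437, -0.0021, 0.1201]
tool_rot: [0.243, -3.13, 0.007]
ft_force: [1.1, -0.7, 0.2]
grip_width: 1.001
grip_force: 0.0
```

```bash
python3 -c "
from h import *
goto(.4375,-.0025,.0155,98.8)
for n in('top','scene'):
    im,d,K,R,t=snap(n); P=cloud(d,K,R,t)
    mm=(P[...,2]>.03)&(P[...,2]<.05)&(P[...,0]>.38)&(P[...,0]<.72)&(P[...,1]>.18)&(P[...,1]<.35)
    print(rects(mm,K,R,t,.037,30)); mm=cv2.erode(mm.astype(np.uint8),np.ones((3,3)))>0
    Q=P[mm]; a=np.c_[Q[:,:2]-Q[:,:2].mean(0),np.ones(len(Q))]; print('plane',np.linalg.lstsq(a,Q[:,2],rcond=None)[0].round(4))
    if n=='top': [print(x) for x in tins((im,d,K,R,t))]
"
```

```text
t 40.03 p [ 0.437  -0.0021  0.1201] r [ 0.243 -3.13   0.007] F [ 1.1  -0.71  0.16] T [ 0.039 -0.086  0.052] w 1.001 g 0.0
d cm [  0.05  -0.04 -10.46] turn [ 0.28 -0.07 -0.09]
[(0.6312, 0.2644, 0.0958, 0.0468, np.float32(93.3))]
plane [ 0.0031 -0.0927  0.0396]
(0.4141, -0.1256, 0.0964, 0.0442, np.float32(5.8))
(0.4972, -0.283, 0.1376, 0.0694, np.float32(172.7))
(0.5898, -0.1066, 0.0972, 0.0445, np.float32(7.9))
(0.6319, 0.2635, 0.0992, 0.0477, np.float32(92.8))
(0.7859, -0.0677, 0.0915, 0.0786, np.float32(9.6))
(0.8395, -0.3746, 0.1268, 0.0504, np.float32(179.3))
[]
plane [-0.6129  0.5662  0.0409]
```

The slot 3 tin is tipped by 0.09 rad with its -y end up on the rim; I'll mend that after this tin. Now I grasp and test tin 4.

>>> step_arm(targets=[[0,0,-3,0.3,0,0,1],[0,0,-3,0,0,0,1],[0,0,-2.3,0,0,0,1],[0,0,-1.4,0,0,0,1],[0,0,-0.7,0,0,0,1]])

```text
time: 40.55
position: [0.4352, -0.0031, 0.014]
tool_rot: [0.243, -3.127, 0.003]
ft_force: [-0.8, 0.4, 0.7]
grip_width: 1.002
grip_force: 0.0
```

>>> step_arm(targets=[[0,0,0,0,0,0,1],[0,0,0,0,0,0,0.2],[0,0,0,0,0,0,0.2],[0,0,0,0,0,0,0.2],[0,0,0,0,0,0,0.2]])

```text
time: 40.97
position: [0.4374, -0.0021, 0.0169]
tool_rot: [-0.243, 3.132, 0.005]
ft_force: [-0.3, 0.2, -0.3]
grip_width: 0.778
grip_force: 0.0
```

>>> step_arm(targets=[[0,0,0,0,0,0,0.2],[0,0,0,0,0,0,0.2],[0,0,0,0,0,0,0.2],[0,0,0,0,0,0,0.2],[0,0,0,0,0,0,0.2]])

```text
time: 41.38
position: [0.4368, -0.0019, 0.0164]
tool_rot: [0.243, -3.131, -0.005]
ft_force: [-1.2, 2.2, 3.0]
grip_width: 0.503
grip_force: 50.0
```

>>> step_arm(targets=[[0,0,2,0,0,0,0.2],[0,0,2,0,0,0,0.2],[0,0,2,0,0,0,0.2],[0,0,2,0,0,0,0.2],[0,0,2,0,0,0,0.2]])

```text
time: 41.8
position: [0.436, -0.003, 0.1166]
tool_rot: [0.242, -3.131, -0.004]
ft_force: [0.5, 1.3, -3.8]
grip_width: 0.499
grip_force: 50.0
```

>>> step_arm(targets=[[0,0,0,-0.8,5.3,0,0.2],[0,0,0,-0.8,5.3,0,0.2],[0,0,0,-0.8,5.3,0,0.2],[0,0,0,-0.8,5.3,0,0.2],[0,0,0,-0.8,5.3,0,0.2]])

```text
time: 42.22
position: [0.4349, -0.0035, 0.1157]
tool_rot: [0.21, -2.709, 0.044]
ft_force: [-0.9, 0.6, -0.1]
grip_width: 0.502
grip_force: 50.0
```

>>> step_arm(targets=[[0,0,0,0,0,0,0.2],[0,0,0,0,0,0,0.2],[0,0,0,0,0,0,0.2],[0,0,0,0,0,0,0.2],[0,0,0,0,0,0,0.2]])

```text
time: 42.63
position: [0.4343, -0.004, 0.1174]
tool_rot: [0.208, -2.717, 0.04]
ft_force: [-0.2, -0.0, -2.5]
grip_width: 0.502
grip_force: 50.0
```

>>> step_arm(targets=[[0,0,0,0,0,0,0.2],[0,0,0,0,0,0,0.2],[0,0,0,0,0,0,0.2],[0,0,0,0,0,0,0.2],[0,0,0,0,0,0,0.2]])

```text
time: 43.05
position: [0.4347, -0.0042, 0.1165]
tool_rot: [0.208, -2.714, 0.044]
ft_force: [0.9, 0.2, -2.8]
grip_width: 0.499
grip_force: 50.0
```

>>> step_arm(targets=[[0,0,0,0.8,-5.3,0,0.2],[0,0,0,0.8,-5.3,0,0.2],[0,0,0,0.8,-5.3,0,0.2],[0,0,0,0.8,-5.3,0,0.2],[0,0,0,0.8,-5.3,0,0.2]])

```text
time: 43.47
position: [0.4319, -0.0072, 0.1165]
tool_rot: [0.234, -3.111, 0.013]
ft_force: [-0.4, -1.7, -3.6]
grip_width: 0.499
grip_force: 50.0
```

>>> step_arm(targets=[[0,0,0,0,0,0,0.2],[0,0,0,0,0,0,0.2],[0,0,0,0,0,0,0.2],[0,0,0,0,0,0,0.2],[0,0,0,0,0,0,0.2]])

```text
time: 43.88
position: [0.4325, -0.0078, 0.1166]
tool_rot: [0.233, -3.106, 0.024]
ft_force: [0.0, -0.1, -3.3]
grip_width: 0.5
grip_force: 50.0
```

```bash
python3 -c "
from h import *
weigh(98.8,6)"
```

```text
J [ 1.2000e-02 -3.5920e+00 -4.7970e+00 -2.9487e+01  8.4000e-02  2.3800e-01
  8.0000e-03] [0.025 0.358 0.079 0.01  0.003 0.007 0.004]
t 44.18 p [ 0.4321 -0.0071  0.1168] r [ 0.234 -3.108  0.017] F [ 0.86 -0.38 -3.48] T [ 0.113 -0.031 -0.056] w 0.5 g 50.0
mean [ 0.062 -0.026 -2.982  0.071 -0.036 -0.004] axial torque -0.0467 sd [0.405 0.292 0.346 0.043 0.013 0.028] other -0.0644
```

>>> step_arm(targets=[[0,0,0,0.8,-5.3,0,0.2],[0,0,0,0.8,-5.3,0,0.2],[0,0,0,0.8,-5.3,0,0.2],[0,0,0,0.8,-5.3,0,0.2],[0,0,0,0.8,-5.3,0,0.2]])

```text
time: 44.6
position: [0.4317, -0.0027, 0.1215]
tool_rot: [-0.225, 2.905, 0.041]
ft_force: [-0.2, 0.1, -2.8]
grip_width: 0.5
grip_force: 50.0
```

>>> step_arm(targets=[[0,0,0,0,0,0,0.2],[0,0,0,0,0,0,0.2],[0,0,0,0,0,0,0.2],[0,0,0,0,0,0,0.2],[0,0,0,0,0,0,0.2]])

```text
time: 45.02
position: [0.433, -0.0015, 0.1223]
tool_rot: [-0.228, 2.905, 0.042]
ft_force: [0.1, 0.6, -2.6]
grip_width: 0.503
grip_force: 50.0
```

>>> step_arm(targets=[[0,0,0,0,0,0,0.2],[0,0,0,0,0,0,0.2],[0,0,0,0,0,0,0.2],[0,0,0,0,0,0,0.2],[0,0,0,0,0,0,0.2]])

```text
time: 45.43
position: [0.4327, -0.0027, 0.1223]
tool_rot: [-0.224, 2.904, 0.041]
ft_force: [-0.2, -0.3, -2.7]
grip_width: 0.503
grip_force: 50.0
```

>>> step_arm(targets=[[0,0,0,-0.8,5.3,0,0.2],[0,0,0,-0.8,5.3,0,0.2],[0,0,0,-0.8,5.3,0,0.2],[0,0,0,-0.8,5.3,0,0.2],[0,0,0,-0.8,5.3,0,0.2]])

```text
time: 45.85
position: [0.434, -0.0025, 0.123]
tool_rot: [0.22, -2.894, 0.009]
ft_force: [-1.0, -0.3, -2.3]
grip_width: 0.5
grip_force: 50.0
```

>>> step_arm(targets=[[0,0,0,0,0,0,0.2],[0,0,0,0,0,0,0.2],[0,0,0,0,0,0,0.2],[0,0,0,0,0,0,0.2],[0,0,0,0,0,0,0.2]])

```text
time: 46.27
position: [0.4322, -0.003, 0.1232]
tool_rot: [0.218, -2.898, 0.007]
ft_force: [-0.3, -0.2, -3.1]
grip_width: 0.502
grip_force: 50.0
```

```bash
python3 -c "
from h import *
weigh(98.8,6); goto(.56,.2656,.116,1.5)
im,d,K,R,t=snap('scene'); H,S,V=cv2.split(cv2.cvtColor(im,cv2.COLOR_RGB2HSV))
blue=(H>105)&(H<128)&(S>150); blue[:,:170]=0; blue[:,310:]=0
print(rects(blue,K,R,t,.011,200))
cs,h=cv2.findContours(blue.astype(np.uint8),cv2.RETR_CCOMP,cv2.CHAIN_APPROX_NONE)
for c,hh in zip(cs,h[0]):
    if hh[3]>=0 and cv2.contourArea(c)>100: r=cv2.minAreaRect(np.array([ray(u,v,K,R,t,.007)[:2] for u,v in c[:,0]]).astype(np.float32)); print(np.round(r[0],4),np.round(r[1],3),r[2])
m=cv2.moments(blue.astype(np.uint8)); save(im[90:210,150:330].repeat(4,0).repeat(4,1),'p6.png')"
```

```text
J [ 1.2000e-02 -3.0902e+01  2.1620e+00 -2.8215e+01  1.9200e-01  1.4870e+00
 -1.1000e-02] [0.021 0.225 0.036 0.008 0.002 0.009 0.001]
t 46.57 p [ 0.4326 -0.0029  0.1227] r [ 0.219 -2.896  0.008] F [-0.2   0.27 -1.46] T [ 0.114 -0.364  0.03 ] w 0.499 g 50.0
mean [ 0.034 -0.204 -2.619  0.089 -0.382  0.012] axial torque -0.3913 sd [0.736 0.355 0.574 0.034 0.012 0.02 ] other -0.0297
t 46.57 p [ 0.4326 -0.0029  0.1227] r [ 0.219 -2.896  0.008] F [-0.2   0.27 -1.46] T [ 0.114 -0.364  0.03 ] w 0.499 g 50.0
d cm [12.74 26.85 -0.67] turn [-10.44 -11.25 -96.65]
[(0.4554, 0.2621, 0.1498, 0.1143, np.float32(1.3))]
[0.4128 0.2667] [0.056 0.112] 0.4468255639076233
```

View pics/p6.png

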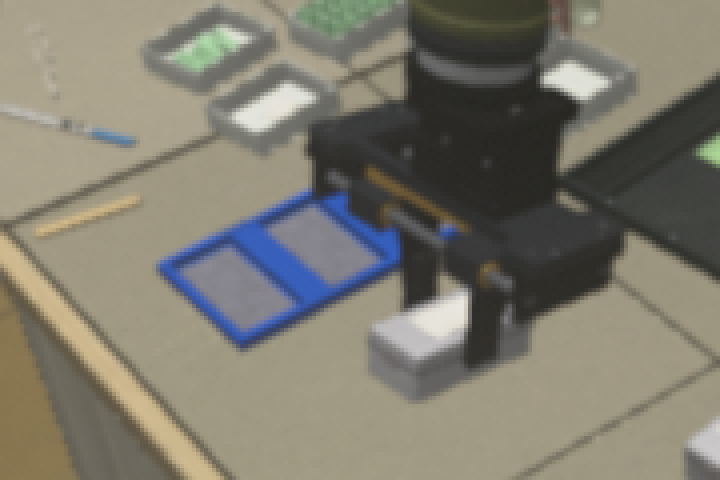

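The picture shows the tin still held, at about (450,340). Close in, the arm could not tilt fully, so I'll level it over slot 2 and test it there.

>>> step_arm(targets=[[0.8,1.7,0,-0.7,-0.75,-6.44,0.2],[0.8,1.7,0,-0.7,-0.75,-6.44,0.2],[0.8,1.8,0,-0.7,-0.75,-6.44,0.2],[0.8,1.8,0,-0.7,-0.75,-6.44,0.2],[0.8,1.8,0,-0.7,-0.75,-6.44,0.2]])

```text
time: 47.03
position: [0.473, 0.0857, 0.1223]
tool_rot: [-0.624, -2.905, 0.007]
ft_force: [-0.4, -0.7, -2.2]
grip_width: 0.501
grip_force: 50.0
```

>>> step_arm(targets=[[0.9,1.8,0,-0.7,-0.75,-6.44,0.2],[0.9,1.8,0,-0.7,-0.75,-6.44,0.2],[0.9,1.8,0,-0.7,-0.75,-6.44,0.2],[0.9,1.8,0,-0.7,-0.75,-6.44,0.2],[0.9,1.8,0,-0.7,-0.75,-6.44,0.2]])

```text
time: 47.45
position: [0.5178, 0.1757, 0.1222]
tool_rot: [-1.447, -2.688, 0.005]
ft_force: [-0.2, -0.6, -4.0]
grip_width: 0.5
grip_force: 50.0
```

>>> step_arm(targets=[[0.9,1.8,0,-0.7,-0.75,-6.44,0.2],[0.9,1.8,0,-0.7,-0.75,-6.44,0.2],[0.9,1.8,0,-0.7,-0.75,-6.44,0.2],[0.8,1.8,0,-0.7,-0.75,-6.44,0.2],[0.8,1.8,0,-0.7,-0.75,-6.44,0.2]])

```text
time: 47.87
position: [0.5606, 0.2658, 0.122]
tool_rot: [-2.197, -2.244, 0.002]
ft_force: [0.4, -0.3, -3.5]
grip_width: 0.501
grip_force: 50.0
```

>>> step_arm(targets=[[0,0,0,0,0,0,0.2],[0,0,0,0,0,0,0.2],[0,0,0,0,0,0,0.2],[0,0,0,0,0,0,0.2],[0,0,0,0,0,0,0.2]])

```text
time: 48.28
position: [0.5608, 0.2636, 0.1224]
tool_rot: [-2.192, -2.248, 0.002]
ft_force: [-0.8, -0.1, -4.1]
grip_width: 0.499
grip_force: 50.0
```

```bash
python3 -c "
from h import *
goto(.56,.2656,.122,1.5)"
```

```text
t 48.28 p [0.5608 0.2636 0.1224] r [-2.192e+00 -2.248e+00  2.000e-03] F [-0.82 -0.11 -4.06] T [-0.011  0.057  0.007] w 0.499 g 50.0
d cm [-0.08  0.2  -0.04] turn [-0.01 -0.09  0.05]
```

Tilt about world x, both ways.

>>> step_arm(targets=[[0,0,0,5.4,0.1,0,0.2],[0,0,0,5.4,0.1,0,0.2],[0,0,0,5.4,0.1,0,0.2],[0,0,0,5.4,0.1,0,0.2],[0,0,0,5.4,0.1,0,0.2]])

```text
time: 48.7
position: [0.5615, 0.2637, 0.1236]
tool_rot: [-1.93, -1.981, -0.474]
ft_force: [-1.2, 1.1, -4.1]
grip_width: 0.498
grip_force: 50.0
```

>>> step_arm(targets=[[0,0,0,0,0,0,0.2],[0,0,0,0,0,0,0.2],[0,0,0,0,0,0,0.2],[0,0,0,0,0,0,0.2],[0,0,0,0,0,0,0.2]])

```text
time: 49.12
position: [0.5603, 0.2672, 0.1228]
tool_rot: [-1.927, -1.987, -0.466]
ft_force: [0.2, -1.5, -2.4]
grip_width: 0.505
grip_force: 50.0
```

>>> step_arm(targets=[[0,0,0,0,0,0,0.2],[0,0,0,0,0,0,0.2],[0,0,0,0,0,0,0.2],[0,0,0,0,0,0,0.2],[0,0,0,0,0,0,0.2]])

```text
time: 49.53
position: [0.5606, 0.2652, 0.1223]
tool_rot: [-1.93, -1.984, -0.467]
ft_force: [-0.1, -0.9, -3.4]
grip_width: 0.5
grip_force: 50.0
```

>>> step_arm(targets=[[0,0,0,-5.4,-0.1,0,0.2],[0,0,0,-5.4,-0.1,0,0.2],[0,0,0,-5.4,-0.1,0,0.2],[0,0,0,-5.4,-0.1,0,0.2],[0,0,0,-5.4,-0.1,0,0.2]])

```text
time: 49.95
position: [0.5611, 0.2654, 0.1235]
tool_rot: [2.192, 2.248, -0.002]
ft_force: [0.0, -0.3, -3.5]
grip_width: 0.503
grip_force: 50.0
```

>>> step_arm(targets=[[0,0,0,0,0,0,0.2],[0,0,0,0,0,0,0.2],[0,0,0,0,0,0,0.2],[0,0,0,0,0,0,0.2],[0,0,0,0,0,0,0.2]])

```text
time: 50.37
position: [0.5612, 0.2626, 0.1223]
tool_rot: [-2.195, -2.245, 0.0]
ft_force: [0.3, -0.2, -3.3]
grip_width: 0.5
grip_force: 50.0
```

```bash
python3 -c "
from h import *
weigh(1.5,7)"
```

```text
J [ 8.500e-02 -4.492e+01  6.575e+00 -3.016e+01 -6.000e-02  2.400e-02
  5.000e-03] [0.12  0.087 0.071 0.012 0.011 0.    0.002]
t 50.72 p [0.5607 0.2649 0.1224] r [-2.191e+00 -2.249e+00  1.000e-03] F [-0.34  0.47 -3.56] T [-0.092 -0.004  0.014] w 0.497 g 50.0
mean [ 0.082  0.103 -2.992 -0.078  0.032 -0.018] axial torque -0.0774 sd [0.532 0.327 0.334 0.023 0.022 0.037] other 0.0339
```

>>> step_arm(targets=[[0,0,0,-5.4,-0.1,0,0.2],[0,0,0,-5.4,-0.1,0,0.2],[0,0,0,-5.4,-0.1,0,0.2],[0,0,0,-5.4,-0.1,0,0.2],[0,0,0,-5.4,-0.1,0,0.2]])

```text
time: 51.13
position: [0.5609, 0.2665, 0.123]
tool_rot: [1.93, 1.983, -0.468]
ft_force: [0.4, -0.2, -3.1]
grip_width: 0.5
grip_force: 50.0
```

>>> step_arm(targets=[[0,0,0,0,0,0,0.2],[0,0,0,0,0,0,0.2],[0,0,0,0,0,0,0.2],[0,0,0,0,0,0,0.2],[0,0,0,0,0,0,0.2]])

```text
time: 51.55
position: [0.5615, 0.2631, 0.1236]
tool_rot: [1.938, 1.982, -0.466]
ft_force: [-0.1, -0.1, -2.0]
grip_width: 0.5
grip_force: 50.0
```

>>> step_arm(targets=[[0,0,0,0,0,0,0.2],[0,0,0,0,0,0,0.2],[0,0,0,0,0,0,0.2],[0,0,0,0,0,0,0.2],[0,0,0,0,0,0,0.2]])

```text
time: 51.97
position: [0.5606, 0.2651, 0.1224]
tool_rot: [1.933, 1.985, -0.468]
ft_force: [-0.2, -0.1, -3.0]
grip_width: 0.496
grip_force: 50.0
```

>>> step_arm(targets=[[0,0,0,5.4,0.1,0,0.2],[0,0,0,5.4,0.1,0,0.2],[0,0,0,5.4,0.1,0,0.2],[0,0,0,5.4,0.1,0,0.2],[0,0,0,5.4,0.1,0,0.2]])

```text
time: 52.38
position: [0.561, 0.2649, 0.1232]
tool_rot: [-2.189, -2.249, -0.005]
ft_force: [-0.1, 0.1, -3.5]
grip_width: 0.501
grip_force: 50.0
```

>>> step_arm(targets=[[0,0,0,0,0,0,0.2],[0,0,0,0,0,0,0.2],[0,0,0,0,0,0,0.2],[0,0,0,0,0,0,0.2],[0,0,0,0,0,0,0.2]])

```text
time: 52.8
position: [0.5599, 0.2673, 0.1216]
tool_rot: [-2.187, -2.254, 0.004]
ft_force: [0.2, 0.4, -4.1]
grip_width: 0.502
grip_force: 50.0
```

```bash
python3 -c "
from h import *
weigh(1.5,7); goto(.56,.2656,.0205,1.5)
im,d,K,R,t=snap('scene'); save(im[80:200,180:360].repeat(4,0).repeat(4,1),'p7.png')"
```

```text
J [-8.4000e-02 -4.5083e+01  6.3610e+00 -3.0238e+01 -6.4000e-02  3.1000e-02
 -4.0000e-03] [0.112 0.126 0.074 0.005 0.011 0.004 0.002]
t 53.15 p [0.5606 0.2652 0.1222] r [-2.190e+00 -2.251e+00  1.000e-03] F [ 0.14  0.31 -2.85] T [-0.115  0.047 -0.023] w 0.502 g 50.0
mean [-0.252 -0.012 -2.835 -0.083  0.049 -0.003] axial torque -0.0821 sd [0.482 0.357 0.37  0.021 0.025 0.038] other 0.0516
t 53.15 p [0.5606 0.2652 0.1222] r [-2.190e+00 -2.251e+00  1.000e-03] F [ 0.14  0.31 -2.85] T [-0.115  0.047 -0.023] w 0.502 g 50.0
d cm [ -0.06   0.04 -10.17] turn [-0.   -0.08 -0.05]
```

View pics/p7.png

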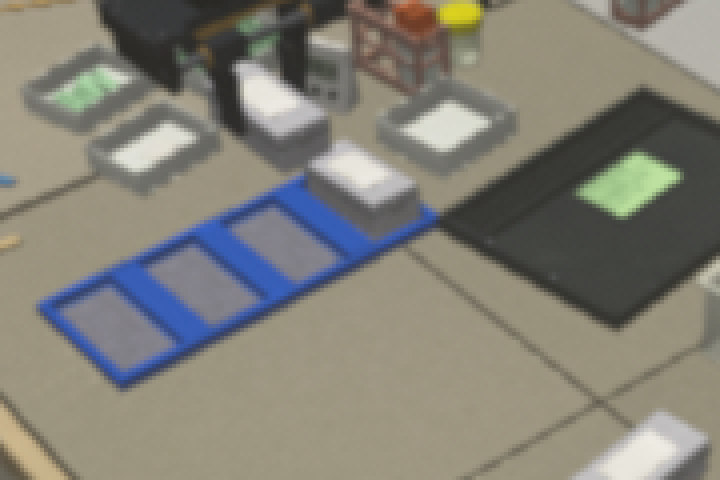

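The picture shows the held tin reaching further toward -y than the fingers, and the slot 3 tin tipped at (365,190). The tin tests silent (difference 0.005). I'll measure its position in the hand.

```bash
python3 - <<'E'
from h import *
im,d,K,R,t=snap('scene'); P=cloud(d,K,R,t)
m=(P[...,2]>.095)&(P[...,2]<.15)&(abs(P[...,0]-.56)<.035)&(abs(P[...,1]-.26)<.13)&(im.min(-1)>110)
Q=P[m]; print(len(Q)); 
for lo in np.arange(.095,.15,.005):
    q=Q[(Q[:,2]>=lo)&(Q[:,2]<lo+.005)]
    if len(q): print(round(lo,3),len(q),"x",q[:,0].min().round(4),q[:,0].max().round(4),"y",np.percentile(q[:,1],[0,3,50,97,100]).round(4))
top=Q[Q[:,2]>.134]; a=np.c_[top[:,:2]-top[:,:2].mean(0),np.ones(len(top))]; print(np.linalg.lstsq(a,top[:,2],rcond=None)[0])
E
```

```text
261
0.105 8 x 0.5359 0.5787 y [0.2131 0.2133 0.2158 0.284  0.3017]
0.11 4 x 0.5649 0.5815 y [0.2126 0.2127 0.2141 0.2181 0.2185]
0.115 2 x 0.5365 0.5799 y [0.215  0.2177 0.2605 0.3032 0.3059]
0.13 2 x 0.5409 0.5871 y [0.2444 0.2447 0.249  0.2532 0.2535]
0.135 138 x 0.5378 0.5841 y [0.2133 0.2142 0.2448 0.3041 0.3081]
0.14 106 x 0.5377 0.5793 y [0.2138 0.2159 0.2562 0.299  0.3067]
0.145 1 x 0.5373 0.5373 y [0.2555 0.2555 0.2555 0.2555 0.2555]
[-0.01127489  0.01039742  0.13961418]
```

```bash
python3 - <<'E'
from h import *
def edges(n,zlo,zhi,flo,fhi):
    im,d,K,R,t=snap(n); H,S,V=cv2.split(cv2.cvtColor(im,cv2.COLOR_RGB2HSV))
    b=((H>105)&(H<128)&(S>120)).astype(np.uint8); 
    if n=='scene': b[:,:170]=0; b[:,310:]=0; b[:100]=0;b[200:]=0
    else: b[:,:195]=0; b[:,240:]=0; b[:150]=0;b[260:]=0
    v,u=np.nonzero(b)
    A=np.array([ray(i,j,K,R,t,zlo)[:2] for i,j in zip(u,v)]); B=np.array([ray(i,j,K,R,t,zhi)[:2] for i,j in zip(u,v)])
    for x in (.412,.449,.486,.523):
        k=abs(A[:,0]-x)<.012; l=abs(B[:,0]-x)<.012
        print(n,x,"ymin",A[k,1].min().round(4),"ymax",B[l,1].max().round(4),"mid",((A[k,1].min()+B[l,1].max())/2).round(4))
edges('scene',0.0,.011,0,0)
edges('top',.011,.0,0,0)
E
```

```text
scene 0.412 ymin 0.2144 ymax 0.3203 mid 0.2673
scene 0.449 ymin 0.2167 ymax 0.3201 mid 0.2684
scene 0.486 ymin 0.2171 ymax 0.322 mid 0.2695
scene 0.523 ymin 0.2175 ymax 0.3239 mid 0.2707
top 0.412 ymin 0.2034 ymax 0.2129 mid 0.2081
top 0.449 ymin 0.2051 ymax 0.2945 mid 0.2498
top 0.486 ymin 0.2044 ymax 0.2164 mid 0.2104
top 0.523 ymin 0.2055 ymax 0.2886 mid 0.2471
```

>>> step_arm(targets=[[0,0.4,-2.5,0,0,0,0.2],[0,0,-2.5,0,0,0,0.2],[0,0,-2,0,0,0,0.2],[0,0,-1,0,0,0,0.2],[0,0,-0.8,0,0,0,0.2]])

```text
time: 53.77
position: [0.56, 0.2687, 0.033]
tool_rot: [-2.191, -2.25, 0.004]
ft_force: [0.5, 0.7, -2.9]
grip_width: 0.502
grip_force: 50.0
```

>>> step_arm(targets=[[0,0,-0.3,0,0,0,0.2],[0,0,-0.3,0,0,0,0.2],[0,0,-0.3,0,0,0,0.2],[0,0,-0.3,0,0,0,0.2],[0,0,0,0,0,0,0.2]])

```text
time: 54.18
position: [0.5608, 0.2692, 0.0225]
tool_rot: [-2.191, -2.25, 0.0]
ft_force: [0.1, 0.7, -3.3]
grip_width: 0.502
grip_force: 50.0
```

>>> step_arm(targets=[[0,0,0,0,0,0,0.2],[0,0,0,0,0,0,0.2],[0,0,0,0,0,0,0.2],[0,0,0,0,0,0,0.2],[0,0,0,0,0,0,0.2]])

```text
time: 54.6
position: [0.5607, 0.2691, 0.0225]
tool_rot: [-2.191, -2.25, 0.001]
ft_force: [0.6, -0.8, -2.8]
grip_width: 0.5
grip_force: 50.0
```

```bash
python3 -c "
from h import *
st()"
```

```text
t 54.6 p [0.5607 0.2691 0.0225] r [-2.191e+00 -2.250e+00  1.000e-03] F [ 0.62 -0.84 -2.82] T [-0.064  0.037 -0.039] w 0.5 g 50.0
```

The tin is below the rim with no contact force. I release it, then regrasp the tipped tin in slot 3 with a matching tilt.

>>> step_arm(targets=[[0,0,-0.2,0,0,0,0.2],[0,0,0,0,0,0,0.7],[0,0,0,0,0,0,0.7],[0,0,0,0,0,0,0.7],[0,0,0,0,0,0,0.7]])

```text
time: 55.02
position: [0.5611, 0.2692, 0.0208]
tool_rot: [-2.191, -2.25, -0.001]
ft_force: [0.3, -0.3, -0.7]
grip_width: 0.676
grip_force: 0.0
```

>>> step_arm(targets=[[0,0,1,0,0,0,0.7],[0,0,2,0,0,0,0.7],[0,0,3,0,0,0,0.7],[2,-0.3,0.5,0,0,0,0.7],[3,-0.2,0,-2.5,0,0,0.7]])

```text
time: 55.43
position: [0.612, 0.2631, 0.0903]
tool_rot: [2.173, 2.228, -0.042]
ft_force: [1.1, -1.1, 0.5]
grip_width: 0.702
grip_force: 0.0
```

>>> step_arm(targets=[[2.2,-0.2,0,-2.8,0,0,0.7],[0,0,0,0,0,0,0.7],[0,0,0,0,0,0,0.7],[0,0,0,0,0,0,0.7],[0,0,0,0,0,0,0.7]])

```text
time: 55.85
position: [0.6319, 0.2617, 0.0857]
tool_rot: [2.147, 2.205, -0.103]
ft_force: [0.9, -0.7, 0.1]
grip_width: 0.702
grip_force: 0.0
```

```bash
python3 -c "
from h import *
goto(.633,.262,.023,1.5)
im,d,K,R,t=snap('scene'); P=cloud(d,K,R,t)
m=(P[...,2]>.033)&(P[...,2]<.042)&(abs(P[...,0]-.56)<.03)&(P[...,1]>.2)&(P[...,1]<.33)&(im.min(-1)>110)
print(rects(m,K,R,t,.037,20)); Q=P[m]; print(len(Q),np.median(Q[:,2]), [np.median(Q[abs(Q[:,1]-y)<.01,2]).round(4) for y in (.23,.26,.29)])"
```

```text
t 55.85 p [0.6319 0.2617 0.0857] r [ 2.147  2.205 -0.103] F [ 0.94 -0.73  0.08] T [0.065 0.08  0.048] w 0.702 g 0.0
d cm [ 0.11  0.03 -6.27] turn [ 5.24 -0.11 -0.01]
[(0.5577, 0.2632, 0.0988, 0.0455, np.float32(92.0))]
284 0.03689743882856922 [np.float64(0.0365), np.float64(0.0373), np.float64(0.037)]
```

>>> step_arm(targets=[[0,0,-2,0,0,0,0.7],[0,0,-2,0,0,0,0.7],[0,0,-1.4,0,0,0,0.7],[0,0,-0.7,0,0,0,0.7],[0,0,0,0,0,0,0.2]])

```text
time: 56.32
position: [0.631, 0.2615, 0.0225]
tool_rot: [2.147, 2.205, -0.108]
ft_force: [-0.0, 0.0, 1.1]
grip_width: 0.67
grip_force: 0.0
```

>>> step_arm(targets=[[0,0,0,0,0,0,0.2],[0,0,0,0,0,0,0.2],[0,0,0,0,0,0,0.2],[0,0,0,0,0,0,0.2],[0,0,0,0,0,0,0.2]])

```text
time: 56.73
position: [0.6337, 0.2624, 0.0257]
tool_rot: [2.146, 2.204, -0.099]
ft_force: [0.5, -0.6, 3.4]
grip_width: 0.501
grip_force: 50.0
```

>>> step_arm(targets=[[0,0,2,0,0,0,0.2],[0,0,3,2.6,0,0,0.2],[0,0,3,2.6,0,0,0.2],[0,0,2,0,0,0,0.2],[0,0,0,0,0,0,0.2]])

```text
time: 57.15
position: [0.6357, 0.2613, 0.1296]
tool_rot: [2.192, 2.246, 0.009]
ft_force: [1.8, 0.3, -2.8]
grip_width: 0.5
grip_force: 50.0
```

>>> step_arm(targets=[[0,0,0,0,0,0,0.2],[0,0,0,0,0,0,0.2],[0,0,0,0,0,0,0.2],[0,0,0,0,0,0,0.2],[0,0,0,0,0,0,0.2]])

```text
time: 57.57
position: [0.6317, 0.2622, 0.1224]
tool_rot: [-2.19, -2.251, 0.007]
ft_force: [0.5, 0.2, -3.2]
grip_width: 0.501
grip_force: 50.0
```

```bash
cat > held.py <<'E'
from h import *
s=st(); x0,y0,z0=s["position"]
im,d,K,R,t=snap('scene'); P=cloud(d,K,R,t)
m=(P[...,2]>z0+.01)&(P[...,2]<z0+.028)&(abs(P[...,0]-x0)<.035)&(abs(P[...,1]-y0)<.08)&(im.min(-1)>110)
Q=P[m]; print(len(Q),"x",Q[:,0].min().round(4),Q[:,0].max().round(4),"y",Q[:,1].min().round(4),Q[:,1].max().round(4),"mid",((Q[:,1].min()+Q[:,1].max())/2).round(4))
a=np.c_[Q[:,:2]-[x0,y0],np.ones(len(Q))]; print("plane",np.linalg.lstsq(a,Q[:,2],rcond=None)[0].round(4))
E
python3 held.py
```

```text
t 57.57 p [0.6317 0.2622 0.1224] r [-2.19  -2.251  0.007] F [ 0.54  0.24 -3.19] T [-0.039  0.02  -0.01 ] w 0.501 g 50.0
217 x 0.6055 0.655 y 0.2167 0.3138 mid 0.2652
plane [-0.0176  0.0091  0.1379]
```

>>> step_arm(targets=[[0.2,0.2,-2.5,0,0,0,0.2],[0,0,-2.5,0,0,0,0.2],[0,0,-2,0,0,0,0.2],[0,0,-1,0,0,0,0.2],[0,0,-0.6,0,0,0,0.2]])

```text
time: 58.03
position: [0.6334, 0.2636, 0.036]
tool_rot: [-2.191, -2.25, 0.008]
ft_force: [-0.2, 0.7, -3.0]
grip_width: 0.499
grip_force: 50.0
```

>>> step_arm(targets=[[0,0,-0.3,0,0,0,0.2],[0,0,-0.3,0,0,0,0.2],[0,0,-0.3,0,0,0,0.2],[0,0,-0.3,0,0,0,0.2],[0,0,0,0,0,0,0.2]])

```text
time: 58.45
position: [0.635, 0.2646, 0.0267]
tool_rot: [-2.191, -2.251, 0.001]
ft_force: [-0.2, 0.0, -4.0]
grip_width: 0.503
grip_force: 50.0
```

>>> step_arm(targets=[[0,0,0,0,0,0,0.2],[0,0,0,0,0,0,0.2],[0,0,0,0,0,0,0.2],[0,0,0,0,0,0,0.2],[0,0,0,0,0,0,0.2]])

```text
time: 58.87
position: [0.6349, 0.2646, 0.0267]
tool_rot: [-2.191, -2.251, 0.001]
ft_force: [0.0, 1.5, -3.1]
grip_width: 0.502
grip_force: 50.0
```

>>> step_arm(targets=[[0,0,-0.2,0,0,0,0.2],[0,0,-0.2,0,0,0,0.2],[0,0,0,0,0,0,0.7],[0,0,0,0,0,0,0.7],[0,0,0,0,0,0,0.7]])

```text
time: 59.28
position: [0.6351, 0.2632, 0.0227]
tool_rot: [2.192, 2.25, -0.003]
ft_force: [-0.1, -0.1, 0.5]
grip_width: 0.643
grip_force: 0.0
```

>>> step_arm(targets=[[0,0,0,0,0,0,0.7],[0,0,2,0,0,0,0.7],[0,0,3,0,0,0,0.7],[0,0,3,0,0,0,0.7],[0,0,2,0,0,0,0.7]])

```text
time: 59.7
position: [0.6359, 0.2638, 0.1256]
tool_rot: [2.191, 2.249, 0.002]
ft_force: [0.8, 0.2, 1.3]
grip_width: 0.698
grip_force: 0.0
```

```bash
python3 -c "
from h import *
goto(.4135,-.1262,.121,95.9)
for n in('scene','top'):
  im,d,K,R,t=snap(n); P=cloud(d,K,R,t)
  for x in(.56,.634):
    m=(P[...,2]>.028)&(P[...,2]<.05)&(abs(P[...,0]-x)<.03)&(P[...,1]>.2)&(P[...,1]<.33)&(im.min(-1)>110)
    print(n,rects(m,K,R,t,.037,20)); Q=P[m]; print(len(Q), [np.median(Q[abs(Q[:,1]-y)<.01,2]).round(4) for y in (.23,.26,.29)])
print(tins())"
```

```text
t 59.7 p [0.6359 0.2638 0.1256] r [2.191e+00 2.249e+00 2.000e-03] F [0.84 0.22 1.3 ] T [-0.11   0.018  0.018] w 0.698 g 0.0
d cm [-22.24 -39.    -0.46] turn [-7.000e-02  9.000e-02  9.441e+01]
scene [(0.5577, 0.2632, 0.0988, 0.0455, np.float32(92.0))]
293 [np.float64(0.0366), np.float64(0.0368), np.float64(0.0372)]
scene [(0.6311, 0.2653, 0.0955, 0.0457, np.float32(91.5))]
273 [np.float64(0.0362), np.float64(0.037), np.float64(0.0368)]
top [(0.5597, 0.2608, 0.0821, 0.0404, np.float32(92.8))]
294 [np.float64(0.0349), np.float64(0.0359), np.float64(0.0363)]
top [(0.6346, 0.2433, 0.0474, 0.0372, np.float32(91.2))]
159 [np.float64(0.0353), np.float64(0.0347), np.float64(0.0373)]
[(0.4141, -0.1254, 0.0959, 0.0445, np.float32(6.0)), (0.4861, -0.2795, 0.1155, 0.0691, np.float32(164.9)), (0.5576, 0.2597, 0.0867, 0.0434, np.float32(91.2)), (0.59, -0.1067, 0.0968, 0.0441, np.float32(7.9)), (0.6319, 0.2422, 0.0508, 0.044, np.float32(91.2)), (0.7857, -0.0689, 0.0927, 0.0763, np.float32(8.8)), (0.8395, -0.3746, 0.1277, 0.0504, np.float32(179.3))]
```

Both tray tins lie flat, with their lids at 0.037 m. Next is the knocked tin.

>>> step_arm(targets=[[-1.4,-2.6,0,0,0,6.3,1],[-1.4,-2.6,0,0,0,6.3,1],[-1.4,-2.6,0,0,0,6.3,1],[-1.4,-2.6,0,0,0,6.3,1],[-1.4,-2.6,0,0,0,6.3,1]])

```text
time: 60.27
position: [0.5628, 0.1325, 0.1207]
tool_rot: [-1.49, -2.764, 0.006]
ft_force: [0.1, -0.9, 0.3]
grip_width: 0.965
grip_force: 0.0
```

>>> step_arm(targets=[[-1.4,-2.6,0,0,0,6.3,1],[-1.4,-2.6,0,0,0,6.3,1],[-1.4,-2.6,0,0,0,6.3,1],[-1.4,-2.6,0,0,0,6.3,1],[-1.5,-2.6,0,0,0,6.3,1]])

```text
time: 60.68
position: [0.4918, 0.0027, 0.121]
tool_rot: [-0.684, -3.065, 0.004]
ft_force: [-0.3, -0.4, 0.2]
grip_width: 0.998
grip_force: 0.0
```

>>> step_arm(targets=[[-1.5,-2.6,0,0,0,6.3,1],[-1.5,-2.6,0,0,0,6.3,1],[-1.5,-2.6,0,0,0,6.3,1],[-1.5,-2.6,0,0,0,6.3,1],[-1.5,-2.6,0,0,0,6.2,1]])

```text
time: 61.1
position: [0.4167, -0.1269, 0.1211]
tool_rot: [0.171, -3.136, 0.002]
ft_force: [0.7, -0.7, -1.1]
grip_width: 1.0
grip_force: 0.0
```

>>> step_arm(targets=[[0,0,0,0,0,0,1],[0,0,0,0,0,0,1],[0,0,0,0,0,0,1],[0,0,0,0,0,0,1],[0,0,0,0,0,0,1]])

```text
time: 61.52
position: [0.4189, -0.1249, 0.122]
tool_rot: [-0.165, 3.137, -0.003]
ft_force: [0.6, -0.7, -0.8]
grip_width: 0.998
grip_force: 0.0
```

```bash
python3 -c "
from h import *
goto(.414,-.1262,.0155,95.9); print([round(q,3) for q in ctrl.get_state()['joint_positions']])"
```

```text
t 61.52 p [ 0.4189 -0.1249  0.122 ] r [-1.650e-01  3.137e+00 -3.000e-03] F [ 0.59 -0.67 -0.84] T [ 0.034  0.049 -0.02 ] w 0.998 g 0.0
d cm [ -0.49  -0.13 -10.65] turn [ 0.1   0.04 -0.12]
[np.float64(-0.457), np.float64(-0.097), np.float64(0.661), np.float64(2.1), np.float64(0.068), np.float64(1.119), np.float64(1.848)]
```

>>> step_arm(targets=[[-0.1,-0.1,-3,0,0,0,1],[-0.1,0,-3,0,0,0,1],[-0.1,0,-2.5,0,0,0,1],[0,0,-1.4,0,0,0,1],[0,0,-0.7,0,0,0,1]])

```text
time: 61.93
position: [0.4141, -0.126, 0.0141]
tool_rot: [0.164, -3.134, 0.003]
ft_force: [-0.1, 0.1, 0.8]
grip_width: 1.001
grip_force: 0.0
```

>>> step_arm(targets=[[0,0,0,0,0,0,1],[0,0,0,0,0,0,0.2],[0,0,0,0,0,0,0.2],[0,0,0,0,0,0,0.2],[0,0,0,0,0,0,0.2]])

```text
time: 62.35
position: [0.4166, -0.1269, 0.0172]
tool_rot: [-0.163, 3.134, -0.002]
ft_force: [-0.2, -0.3, 0.2]
grip_width: 0.783
grip_force: 0.0
```

>>> step_arm(targets=[[0,0,0,0,0,0,0.2],[0,0,0,0,0,0,0.2],[0,0,0,0,0,0,0.2],[0,0,0,0,0,0,0.2],[0,0,0,0,0,0,0.2]])

```text
time: 62.77
position: [0.4157, -0.1263, 0.0165]
tool_rot: [-0.162, 3.136, -0.0]
ft_force: [-1.2, 1.8, 3.3]
grip_width: 0.503
grip_force: 50.0
```

>>> step_arm(targets=[[0,0,2,0,0,0,0.2],[0,0,2,0,0,0,0.2],[0.3,0,2,0,0,0,0.2],[1,0,2,0,0,0,0.2],[1,0,2.5,0,0,0,0.2]])

```text
time: 63.18
position: [0.437, -0.1269, 0.1207]
tool_rot: [0.162, -3.135, 0.001]
ft_force: [1.2, -0.6, -4.0]
grip_width: 0.499
grip_force: 50.0
```

>>> step_arm(targets=[[0,0,0,0,0,0,0.2],[0,0,0,0,0,0,0.2],[0,0,0,0,0,0,0.2],[0,0,0,0,0,0,0.2],[0,0,0,0,0,0,0.2]])

```text
time: 63.6
position: [0.4369, -0.1268, 0.1196]
tool_rot: [0.162, -3.135, 0.002]
ft_force: [-0.6, 0.7, -4.0]
grip_width: 0.499
grip_force: 50.0
```

```bash
python3 -c "
from h import *
goto(.486,.2636,.122,1.5)"
```

```text
t 63.6 p [ 0.4369 -0.1268  0.1196] r [ 1.620e-01 -3.135e+00  2.000e-03] F [-0.6   0.66 -3.97] T [ 0.006  0.046 -0.048] w 0.499 g 50.0
d cm [ 4.91 39.04  0.24] turn [-4.000e-02 -1.500e-01 -9.442e+01]
```

>>> step_arm(targets=[[0.4,2.6,0,0,0,-6.3,0.2],[0.4,2.6,0,0,0,-6.3,0.2],[0.4,2.6,0,0,0,-6.3,0.2],[0.4,2.6,0,0,0,-6.3,0.2],[0.4,2.6,0,0,0,-6.3,0.2]])

```text
time: 64.02
position: [0.4578, 0.0041, 0.1203]
tool_rot: [-0.704, -3.061, 0.004]
ft_force: [0.3, -0.1, -3.9]
grip_width: 0.499
grip_force: 50.0
```

>>> step_arm(targets=[[0.4,2.6,0,0,0,-6.3,0.2],[0.4,2.6,0,0,0,-6.3,0.2],[0.3,2.6,0,0,0,-6.3,0.2],[0.3,2.6,0,0,0,-6.3,0.2],[0.3,2.6,0,0,0,-6.3,0.2]])

```text
time: 64.43
position: [0.4748, 0.1339, 0.1201]
tool_rot: [-1.508, -2.755, 0.006]
ft_force: [0.4, 0.2, -3.0]
grip_width: 0.5
grip_force: 50.0
```

>>> step_arm(targets=[[0.3,2.6,0,0,0,-6.3,0.2],[0.3,2.6,0,0,0,-6.3,0.2],[0.3,2.6,0,0,0,-6.3,0.2],[0.2,2.6,0.1,0,0,-6.3,0.2],[0.1,2.6,0.1,0,0,-6.2,0.2]])

```text
time: 64.85
position: [0.487, 0.2637, 0.1219]
tool_rot: [-2.198, -2.244, 0.007]
ft_force: [-0.1, -0.2, -3.3]
grip_width: 0.498
grip_force: 50.0
```

>>> step_arm(targets=[[0,0,0,5.4,0.1,0,0.2],[0,0,0,5.4,0.1,0,0.2],[0,0,0,5.4,0.1,0,0.2],[0,0,0,5.4,0.1,0,0.2],[0,0,0,5.4,0.1,0,0.2]])

```text
time: 65.27
position: [0.4874, 0.2623, 0.1226]
tool_rot: [-1.93, -1.983, -0.468]
ft_force: [-1.0, -0.4, -4.7]
grip_width: 0.502
grip_force: 50.0
```

>>> step_arm(targets=[[0,0,0,0,0,0,0.2],[0,0,0,0,0,0,0.2],[0,0,0,0,0,0,0.2],[0,0,0,0,0,0,0.2],[0,0,0,0,0,0,0.2]])

```text
time: 65.68
position: [0.4873, 0.2648, 0.1236]
tool_rot: [-1.928, -1.988, -0.464]
ft_force: [-0.2, -0.4, -3.6]
grip_width: 0.5
grip_force: 50.0
```

>>> step_arm(targets=[[0,0,0,0,0,0,0.2],[0,0,0,0,0,0,0.2],[0,0,0,0,0,0,0.2],[0,0,0,0,0,0,0.2],[0,0,0,0,0,0,0.2]])

```text
time: 66.1
position: [0.4876, 0.2631, 0.1233]
tool_rot: [-1.931, -1.985, -0.465]
ft_force: [-0.1, 0.3, -4.2]
grip_width: 0.498
grip_force: 50.0
```

>>> step_arm(targets=[[0,0,0,-5.4,-0.1,0,0.2],[0,0,0,-5.4,-0.1,0,0.2],[0,0,0,-5.4,-0.1,0,0.2],[0,0,0,-5.4,-0.1,0,0.2],[0,0,0,-5.4,-0.1,0,0.2]])

```text
time: 66.52
position: [0.4881, 0.2635, 0.1245]
tool_rot: [2.191, 2.247, -0.004]
ft_force: [-0.3, 0.8, -4.2]
grip_width: 0.502
grip_force: 50.0
```

>>> step_arm(targets=[[0,0,0,0,0,0,0.2],[0,0,0,0,0,0,0.2],[0,0,0,0,0,0,0.2],[0,0,0,0,0,0,0.2],[0,0,0,0,0,0,0.2]])

```text
time: 66.93
position: [0.4881, 0.261, 0.1233]
tool_rot: [-2.195, -2.246, 0.002]
ft_force: [0.3, -0.7, -4.2]
grip_width: 0.504
grip_force: 50.0
```

```bash
python3 -c "
from h import *
weigh(1.5,7)"
```

```text
J [ 6.7000e-02 -3.9547e+01  2.3540e+00 -3.0615e+01 -6.2000e-02  1.3000e-02
  5.0000e-03] [0.086 0.076 0.053 0.013 0.01  0.001 0.003]
t 67.28 p [0.4877 0.2629 0.1234] r [-2.192 -2.25   0.003] F [-0.47  0.7  -4.09] T [-0.004  0.047  0.029] w 0.502 g 50.0
mean [ 0.058 -0.199 -3.716 -0.088  0.044  0.009] axial torque -0.0869 sd [0.282 0.472 0.257 0.041 0.03  0.033] other 0.0461
```

>>> step_arm(targets=[[0,0,0,-5.4,-0.1,0,0.2],[0,0,0,-5.4,-0.1,0,0.2],[0,0,0,-5.4,-0.1,0,0.2],[0,0,0,-5.4,-0.1,0,0.2],[0,0,0,-5.4,-0.1,0,0.2]])

```text
time: 67.7
position: [0.488, 0.2645, 0.124]
tool_rot: [1.93, 1.982, -0.469]
ft_force: [0.7, -0.3, -4.2]
grip_width: 0.5
grip_force: 50.0
```

>>> step_arm(targets=[[0,0,0,0,0,0,0.2],[0,0,0,0,0,0,0.2],[0,0,0,0,0,0,0.2],[0,0,0,0,0,0,0.2],[0,0,0,0,0,0,0.2]])

```text
time: 68.12
position: [0.4885, 0.2616, 0.1244]
tool_rot: [1.936, 1.981, -0.468]
ft_force: [0.9, -0.2, -3.1]
grip_width: 0.505
grip_force: 50.0
```

>>> step_arm(targets=[[0,0,0,0,0,0,0.2],[0,0,0,0,0,0,0.2],[0,0,0,0,0,0,0.2],[0,0,0,0,0,0,0.2],[0,0,0,0,0,0,0.2]])

```text
time: 68.53
position: [0.4876, 0.2631, 0.1234]
tool_rot: [1.932, 1.983, -0.47]
ft_force: [0.1, 1.0, -3.5]
grip_width: 0.505
grip_force: 50.0
```

>>> step_arm(targets=[[0,0,0,5.4,0.1,0,0.2],[0,0,0,5.4,0.1,0,0.2],[0,0,0,5.4,0.1,0,0.2],[0,0,0,5.4,0.1,0,0.2],[0,0,0,5.4,0.1,0,0.2]])

```text
time: 68.95
position: [0.4878, 0.2629, 0.124]
tool_rot: [-2.19, -2.25, -0.003]
ft_force: [-0.1, 0.1, -4.2]
grip_width: 0.505
grip_force: 50.0
```

>>> step_arm(targets=[[0,0,0,0,0,0,0.2],[0,0,0,0,0,0,0.2],[0,0,0,0,0,0,0.2],[0,0,0,0,0,0,0.2],[0,0,0,0,0,0,0.2]])

```text
time: 69.37
position: [0.4869, 0.2649, 0.1227]
tool_rot: [2.187, 2.254, -0.006]
ft_force: [-0.5, 0.1, -3.3]
grip_width: 0.499
grip_force: 50.0
```

```bash
python3 -c "
from h import *
weigh(1.5,7); goto(.486,.2636,.022,1.5)"; python3 held.py
```

```text
J [-6.400e-02 -3.975e+01  2.179e+00 -3.068e+01 -6.100e-02  2.000e-02
 -4.000e-03] [0.085 0.112 0.055 0.006 0.01  0.005 0.002]
t 69.72 p [0.4876 0.2632 0.1232] r [ 2.191  2.251 -0.003] F [-0.62  0.26 -3.95] T [-0.119  0.081  0.03 ] w 0.498 g 50.0
mean [ 0.054  0.132 -4.091 -0.083  0.052  0.024] axial torque -0.0815 sd [0.366 0.269 0.32  0.021 0.023 0.011] other 0.0542
t 69.72 p [0.4876 0.2632 0.1232] r [ 2.191  2.251 -0.003] F [-0.62  0.26 -3.95] T [-0.119  0.081  0.03 ] w 0.498 g 50.0
d cm [ -0.16   0.04 -10.12] turn [ 0.09 -0.08 -0.05]
t 69.72 p [0.4876 0.2632 0.1232] r [ 2.191  2.251 -0.003] F [-0.62  0.26 -3.95] T [-0.119  0.081  0.03 ] w 0.498 g 50.0
268 x 0.4622 0.5098 y 0.2128 0.3126 mid 0.2627
plane [-0.0109  0.0022  0.1407]
```

Silent (difference 0.005). It goes into slot 1.

>>> step_arm(targets=[[-0.15,0,-2.5,0,0,0,0.2],[0,0,-2.5,0,0,0,0.2],[0,0,-2,0,0,0,0.2],[0,0,-1,0,0,0,0.2],[0,0,-0.8,0,0,0,0.2]])

```text
time: 70.18
position: [0.4856, 0.2626, 0.0341]
tool_rot: [-2.191, -2.251, 0.006]
ft_force: [0.2, 0.6, -3.3]
grip_width: 0.499
grip_force: 50.0
```

>>> step_arm(targets=[[0,0,-0.3,0,0,0,0.2],[0,0,-0.3,0,0,0,0.2],[0,0,-0.3,0,0,0,0.2],[0,0,-0.3,0,0,0,0.2],[0,0,0,0,0,0,0.2]])

```text
time: 70.6
position: [0.4863, 0.2632, 0.0235]
tool_rot: [-2.191, -2.251, 0.002]
ft_force: [-0.2, -0.3, -4.2]
grip_width: 0.504
grip_force: 50.0
```

>>> step_arm(targets=[[0,0,0,0,0,0,0.2],[0,0,0,0,0,0,0.2],[0,0,0,0,0,0,0.2],[0,0,0,0,0,0,0.2],[0,0,0,0,0,0,0.2]])

```text
time: 71.02
position: [0.4863, 0.2632, 0.0235]
tool_rot: [-2.192, -2.251, 0.002]
ft_force: [-0.1, -0.1, -3.9]
grip_width: 0.504
grip_force: 50.0
```

>>> step_arm(targets=[[0,0,-0.25,0,0,0,0.2],[0,0,0,0,0,0,0.7],[0,0,0,0,0,0,0.7],[0,0,0,0,0,0,0.7],[0,0,0,0,0,0,0.7]])

```text
time: 71.43
position: [0.4867, 0.2634, 0.0214]
tool_rot: [2.191, 2.251, -0.001]
ft_force: [0.2, 0.1, -0.3]
grip_width: 0.672
grip_force: 0.0
```

>>> step_arm(targets=[[0,0,1,0,0,0,0.7],[0,0,3,0,0,0,0.7],[0,0,3,0,0,0,0.7],[0,0,3,0,0,0,0],[0,-2,0,0,0,-1,0]])

```text
time: 71.85
position: [0.4895, 0.2492, 0.1282]
tool_rot: [2.205, 2.237, 0.018]
ft_force: [1.4, 1.2, 1.0]
grip_width: 0.623
grip_force: 0.0
```

>>> step_arm(targets=[[-0.3,-3.5,0,0,0,-0.5,0],[-0.4,-3.5,0,0,0,-0.5,0],[-0.5,-3.5,0,0,0,-0.5,0],[-0.5,-3.5,0,0,0,-0.5,0],[-0.5,-3.5,0,0,0,-0.5,0]])

```text
time: 72.27
position: [0.464, 0.0664, 0.1216]
tool_rot: [2.26, 2.182, -0.0]
ft_force: [0.5, -1.0, 1.0]
grip_width: 0.259
grip_force: 0.0
```

>>> step_arm(targets=[[-0.6,-3.5,0,0,0,-0.5,0],[-0.6,-3.5,0,0,0,-0.5,0],[-0.6,-3.5,0,0,0,-0.5,0],[-0.6,-3.5,0,0,0,-0.5,0],[-0.6,-3.5,0,0,0,-0.5,0]])

```text
time: 72.68
position: [0.4338, -0.1087, 0.1217]
tool_rot: [2.307, 2.132, 0.0]
ft_force: [0.7, -1.0, -0.9]
grip_width: 0.009
grip_force: 0.0
```

>>> step_arm(targets=[[-0.6,-3.5,0,0,0,-0.5,0],[-0.6,-3.5,0,0,0,-0.5,0],[-0.6,-3.5,0,0,0,-0.5,0],[-0.6,-3.5,0,0,0,-0.3,0],[-0.6,-2.6,0,0,0,0,0]])

```text
time: 73.1
position: [0.4035, -0.2763, 0.122]
tool_rot: [2.341, 2.092, -0.001]
ft_force: [1.2, -0.0, 0.6]
grip_width: 0.001
grip_force: 0.0
```

>>> step_arm(targets=[[0,0,0,0,0,0,0],[0,0,0,0,0,0,0],[0,0,0,0,0,0,0],[0,0,0,0,0,0,0],[0,0,0,0,0,0,0]])

```text
time: 73.52
position: [0.4047, -0.2715, 0.1208]
tool_rot: [-2.337, -2.099, 0.002]
ft_force: [-0.1, -0.3, 0.8]
grip_width: -0.0
grip_force: 0.0
```

```bash
python3 - <<'E'
from h import *
goto(.402,-.2755,.012,-6.3)
im,d,K,R,t=snap('scene'); P=cloud(d,K,R,t)
for x in(.486,.56,.634):
    m=(P[...,2]>.028)&(P[...,2]<.05)&(abs(P[...,0]-x)<.03)&(P[...,1]>.2)&(P[...,1]<.33)&(im.min(-1)>110)
    Q=P[m]; print(rects(m,K,R,t,.037,20),[np.median(Q[abs(Q[:,1]-y)<.01,2]).round(4) for y in (.23,.26,.29)])
print(tins())
E
```

```text
t 73.52 p [ 0.4047 -0.2715  0.1208] r [-2.337e+00 -2.099e+00  2.000e-03] F [-0.14 -0.27  0.75] T [-0.131  0.042 -0.015] w -0.0 g 0.0
d cm [ -0.27  -0.4  -10.88] turn [ 0.02 -0.07 -0.17]
[(0.4821, 0.2592, 0.0985, 0.0478, np.float32(92.1))] [np.float64(0.0368), np.float64(0.0371), np.float64(0.0369)]
[(0.5573, 0.2613, 0.1026, 0.0468, np.float32(92.4))] [np.float64(0.0361), np.float64(0.0369), np.float64(0.0372)]
[(0.6308, 0.2633, 0.0996, 0.0465, np.float32(91.5))] [np.float64(0.0359), np.float64(0.0367), np.float64(0.037)]
[(0.4848, 0.2607, 0.0958, 0.0427, np.float32(91.2)), (0.5575, 0.2647, 0.0964, 0.0434, np.float32(91.2)), (0.5898, -0.1068, 0.0973, 0.044, np.float32(7.9)), (0.6314, 0.2655, 0.0969, 0.044, np.float32(91.2)), (0.7853, -0.0678, 0.0914, 0.0748, np.float32(6.5)), (0.8384, -0.3745, 0.1296, 0.0504, np.float32(179.3))]
```

All three silent tins lie flat. Now I push the lane tin slowly.

>>> step_arm(targets=[[-0.2,-0.3,-2.5,0,0,0,0],[0,0,-2.5,0,0,0,0],[0,0,-2.5,0,0,0,0],[0,0,-2,0,0,0,0],[0,0,-1.1,0,0,0,0]])

```text
time: 74.03
position: [0.401, -0.2746, 0.0126]
tool_rot: [-2.336, -2.096, 0.005]
ft_force: [-0.6, -0.2, 0.5]
grip_width: 0.005
grip_force: 0.0
```

>>> step_arm(targets=[[0,0,0,0,0,0,0],[0,0,0,0,0,0,0],[0.5,-0.05,0,0,0,0,0],[0.8,-0.09,0,0,0,0,0],[0.8,-0.09,0,0,0,0,0]])

```text
time: 74.45
position: [0.424, -0.2784, 0.0159]
tool_rot: [-2.339, -2.097, 0.002]
ft_force: [-9.9, 0.2, 7.8]
grip_width: 0.005
grip_force: 5.5
```

>>> step_arm(targets=[[0.8,-0.09,0,0,0,0,0],[0.8,-0.09,0,0,0,0,0],[0.8,-0.09,0,0,0,0,0],[0.8,-0.09,0,0,0,0,0],[0.8,-0.09,0,0,0,0,0]])

```text
time: 74.87
position: [0.4456, -0.2865, 0.0149]
tool_rot: [-2.325, -2.075, 0.033]
ft_force: [-53.7, -2.7, 47.5]
grip_width: 0.006
grip_force: 29.1
```

```bash
python3 -c "
from h import *
goto(.538,-.291,.014,-6.3)"
```

```text
t 74.87 p [ 0.4456 -0.2865  0.0149] r [-2.325 -2.075  0.033] F [-53.65  -2.65  47.45] T [-0.393 11.48   0.488] w 0.006 g 29.1
d cm [ 9.24 -0.45 -0.09] turn [-0.26 -1.88  0.21]
```

>>> step_arm(targets=[[-1,0.1,0,0,0,0,0],[-1,0.1,0,0,0,0,0],[-1,0.1,1,0,0,0,0],[-1,0.1,2,0,0,0,0],[0,0,3,0,0,0,0]])

```text
time: 75.28
position: [0.4207, -0.2777, 0.0739]
tool_rot: [-2.337, -2.092, 0.006]
ft_force: [0.5, 0.4, 0.8]
grip_width: 0.007
grip_force: 0.0
```

>>> step_arm(targets=[[-1,1,3,0,0,0,0],[0,3,3,0,0,0,0],[0,3,0,0,0,0,0],[0,3,0,0,0,0,0],[0,3,0,0,0,0,0]])

```text
time: 75.7
position: [0.4149, -0.1475, 0.1362]
tool_rot: [2.338, 2.095, 0.004]
ft_force: [0.7, -0.2, -0.1]
grip_width: 0.005
grip_force: 0.0
```

```bash
python3 -c "
from h import *
st()
im,d,K,R,t=snap('scene'); save(cv2.resize(im[190:300,310:480],None,fx=4.5,fy=4.5,interpolation=cv2.INTER_CUBIC),'p8.png')
im,d,K,R,t=snap('top'); save(cv2.resize(im[130:250,350:440],None,fx=5,fy=5,interpolation=cv2.INTER_CUBIC),'p9.png')"
```

```text
t 75.7 p [ 0.4149 -0.1475  0.1362] r [2.338 2.095 0.004] F [ 0.68 -0.21 -0.15] T [-0.095  0.026 -0.007] w 0.005 g 0.0
```

View pics/p8.png

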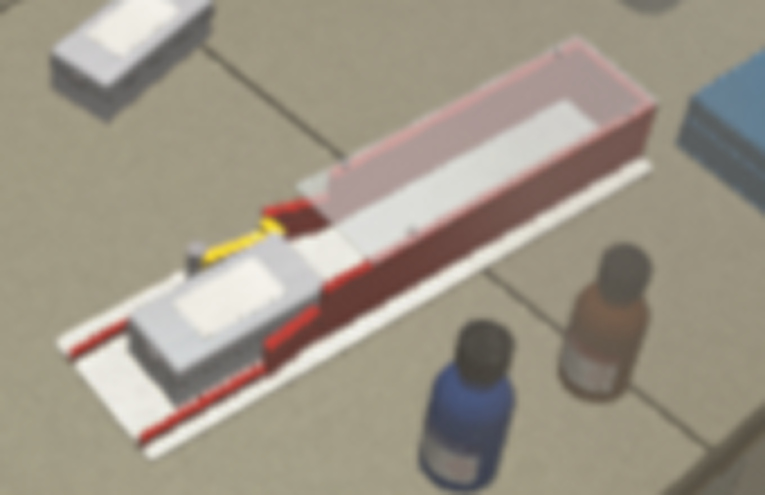

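View pics/p9.png

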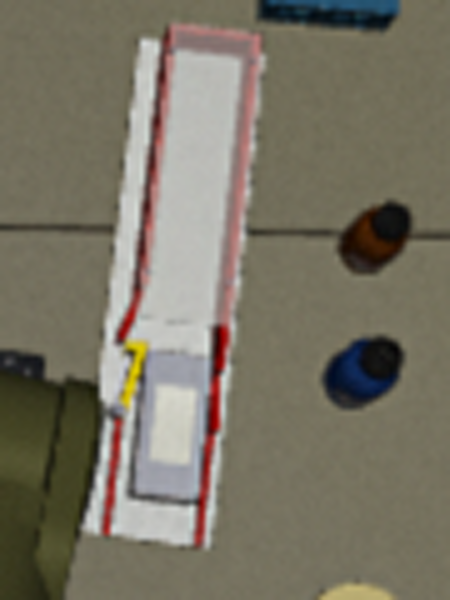

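The pictures show the tin pushed about 22 mm and lying along the right rail, its nose at the pawl tip and level with the start of the covered wall. The push also bore down with 47 N, so I'll measure the tin's pose before pushing again.

```bash
python3 - <<'E'
from h import *
o=np.array([.424,-.2765]); a=np.radians(-6.3); ex=np.array([np.cos(a),np.sin(a)]); ey=np.array([-ex[1],ex[0]])
for n in('top','scene'):
    im,d,K,R,t=snap(n); P=cloud(d,K,R,t); L=(P[...,:2]-o)@np.stack([ex,ey],1)
    H,S,V=cv2.split(cv2.cvtColor(im,cv2.COLOR_RGB2HSV))
    m=(P[...,2]>.034)&(P[...,2]<.043)&(L[...,0]>-.01)&(L[...,0]<.15)&(abs(L[...,1])<.06)&(S<60)
    for r in rects(m,K,R,t,.038,60): q=np.array(r[:2])-o; print(n,r,"s",(q@ex).round(4),"l",(q@ey).round(4))
    Q=P[cv2.erode(m.astype(np.uint8),np.ones((3,3)))>0]; A=np.c_[Q[:,:2]-Q[:,:2].mean(0),np.ones(len(Q))]; print(np.linalg.lstsq(A,Q[:,2],rcond=None)[0].round(4))
    red=((H<10)|(H>168))&(S>90)&(d>0)&(abs(L[...,1])<.06)&(L[...,0]>-.01)&(L[...,0]<.17)
    for s0 in np.arange(0,.17,.012):
        k=red&(abs(L[...,0]-s0)<.006)
        if n=='scene' and k.any():
            r_=k&(L[...,1]<0); print(round(s0,3),"right l",np.round(np.percentile(L[...,1][r_],[5,95]),4) if r_.any() else '', "zmax",P[...,2][r_].max().round(4) if r_.any() else '')
    c=ray
    yl=(H>20)&(H<35)&(S>150)&(V>100)&(abs(L[...,1])<.07)&(L[...,0]>0)&(L[...,0]<.17)
    if yl.any(): print("pawl s",L[...,0][yl].min().round(4),L[...,0][yl].max().round(4),"l",L[...,1][yl].min().round(4),L[...,1][yl].max().round(4))
E
```

```text
top (0.4948, -0.2871, 0.0958, 0.0443, np.float32(173.9)) s 0.0715 l -0.0028
[0.0239 0.0423 0.0376]
pawl s 0.0839 0.1253 l 0.018 0.0305
scene (0.4931, -0.2887, 0.096, 0.044, np.float32(174.1)) s 0.07 l -0.0045
[-0.003  -0.0071  0.0376]
0.0 right l [-0.0336 -0.0298] zmax 0.0137
0.012 right l [-0.0336 -0.0296] zmax 0.0133
0.024 right l [-0.0338 -0.0274] zmax 0.0136
0.036 right l [-0.0328 -0.0275] zmax 0.0126
0.048 right l [-0.0332 -0.0271] zmax 0.0129
0.06 right l [-0.0333 -0.0244] zmax 0.0134
0.072 right l [-0.0357 -0.0252] zmax 0.0307
0.084 right l [-0.0348 -0.0249] zmax 0.0323
0.096 right l [-0.0332 -0.0245] zmax 0.031
0.108 right l [-0.0315 -0.0262] zmax 0.0466
0.12 right l [-0.0327 -0.0274] zmax 0.047
0.132 right l [-0.0324 -0.0272] zmax 0.0465
0.144 right l [-0.0327 -0.0295] zmax 0.0463
0.156 right l [-0.0324 -0.0303] zmax 0.0461
0.168 right l [-0.0326 -0.0298] zmax 0.0444
pawl s 0.0813 0.1326 l 0.0242 0.0508
```

>>> step_arm(targets=[[0,-3,0,0,0,0,0],[0,-3.3,0,0,0,0,0],[0,-3.3,0,0,0,0,0],[-0.1,-3.2,0,0,0,0,0],[0,0,-2,0,0,0,0]])

```text
time: 76.32
position: [0.4135, -0.2877, 0.1184]
tool_rot: [2.341, 2.078, -0.004]
ft_force: [0.4, 0.3, 0.1]
grip_width: 0.007
grip_force: 0.0
```

>>> step_arm(targets=[[0,0,-2.5,0,0,0,0],[0,0,-2.5,0,0,0,0],[0,0,-2,0,0,0,0],[0,0,-1.5,0,0,0,0],[0,0,-0.8,0,0,0,0]])

```text
time: 76.73
position: [0.4109, -0.2786, 0.0197]
tool_rot: [-2.341, -2.094, 0.007]
ft_force: [0.8, 0.0, 0.0]
grip_width: 0.005
grip_force: 0.0
```

>>> step_arm(targets=[[0,0,0,0,0,0,0],[0,0,0,0,0,0,0],[0,0,0,0,0,0,0],[0,0,0,0,0,0,0],[0,0,0,0,0,0,0]])

```text
time: 77.15
position: [0.413, -0.2776, 0.0222]
tool_rot: [2.338, 2.096, -0.001]
ft_force: [-0.9, 0.1, 0.5]
grip_width: 0.004
grip_force: 0.0
```

>>> step_arm(targets=[[0,0,0,0,0,0,0],[0,0,0,0,0,0,0],[0,0,0,0,0,0,0],[0,0,0,0,0,0,0],[0,0,0,0,0,0,0]])

```text
time: 77.57
position: [0.4122, -0.2772, 0.0213]
tool_rot: [-2.339, -2.097, 0.003]
ft_force: [-0.7, 0.8, -0.1]
grip_width: 0.002
grip_force: 0.0
```

```bash
python3 -c "
from h import *
goto(.414,-.2755,.02,-6.3)"
```

```text
t 77.57 p [ 0.4122 -0.2772  0.0213] r [-2.339 -2.097  0.003] F [-0.65  0.77 -0.07] T [-0.075  0.078 -0.055] w 0.002 g 0.0
d cm [ 0.18  0.17 -0.13] turn [ 0.06 -0.08 -0.04]
```

>>> step_arm(targets=[[0.5,0.15,0,0,0,0,0],[0.5,-0.05,0,0,0,0,0],[0.4,-0.05,0,0,0,0,0],[0.4,-0.05,0,0,0,0,0],[0.3,-0.03,0,0,0,0,0]])

```text
time: 77.98
position: [0.4339, -0.2777, 0.0213]
tool_rot: [2.339, 2.097, -0.003]
ft_force: [0.1, -0.5, 0.1]
grip_width: 0.009
grip_force: 0.0
```

>>> step_arm(targets=[[0.3,-0.03,0,0,0,0,0],[0.3,-0.03,0,0,0,0,0],[0.3,-0.03,0,0,0,0,0],[0.3,-0.03,0,0,0,0,0],[0,0,0,0,0,0,0]])

```text
time: 78.4
position: [0.4395, -0.2782, 0.0204]
tool_rot: [-2.333, -2.088, 0.011]
ft_force: [-12.2, 3.4, 11.2]
grip_width: 0.01
grip_force: 6.7
```

```bash
python3 -c "
from h import *
st()"
```

```text
t 78.4 p [ 0.4395 -0.2782  0.0204] r [-2.333 -2.088  0.011] F [-12.18   3.41  11.19] T [0.554 2.804 0.009] w 0.01 g 6.7
```

>>> step_arm(targets=[[0.1,0,0.2,0,0,0,0],[0.1,0,0.2,0,0,0,0],[0.1,0,0.2,0,0,0,0],[0.1,0,0.1,0,0,0,0],[0,0,0,0,0,0,0]])

```text
time: 78.82
position: [0.4423, -0.2785, 0.0261]
tool_rot: [-2.333, -2.088, 0.014]
ft_force: [-11.7, -1.2, -1.1]
grip_width: 0.003
grip_force: 5.4
```

>>> step_arm(targets=[[0.2,-0.02,0.1,0,0,0,0],[0.2,-0.02,0.1,0,0,0,0],[0.2,-0.02,0,0,0,0,0],[0.2,-0.02,0,0,0,0,0],[0,0,0,0,0,0,0]])

```text
time: 79.23
position: [0.4557, -0.2791, 0.0295]
tool_rot: [-2.337, -2.094, 0.005]
ft_force: [-4.2, 0.8, -0.8]
grip_width: 0.003
grip_force: 2.5
```

```bash
python3 -c "
from h import *
st()"
```

```text
t 79.23 p [ 0.4557 -0.2791  0.0295] r [-2.337 -2.094  0.005] F [-4.18  0.77 -0.79] T [ 0.154  1.219 -0.027] w 0.003 g 2.5
```

The downward bearing was the cause: with it removed, the tin slides at about 4 N. I continue.

>>> step_arm(targets=[[0.5,-0.05,0,0,0,0,0],[0.5,-0.06,0,0,0,0,0],[0.5,-0.06,0,0,0,0,0],[0.5,-0.06,0,0,0,0,0],[0.5,-0.06,0,0,0,0,0]])

```text
time: 79.65
position: [0.482, -0.2822, 0.03]
tool_rot: [-2.338, -2.096, 0.004]
ft_force: [-4.4, -0.1, 0.0]
grip_width: 0.001
grip_force: 2.5
```

>>> step_arm(targets=[[0.5,-0.06,-0.05,0,0,0,0],[0.5,-0.06,-0.05,0,0,0,0],[0.5,-0.06,0,0,0,0,0],[0.5,-0.06,0,0,0,0,0],[0.5,-0.06,0,0,0,0,0]])

```text
time: 80.07
position: [0.5071, -0.2851, 0.029]
tool_rot: [-2.338, -2.096, 0.004]
ft_force: [-4.6, 1.2, -0.4]
grip_width: 0.011
grip_force: 2.5
```

```bash
python3 -c "
from h import *
st()"
```

```text
t 80.07 p [ 0.5071 -0.2851  0.029 ] r [-2.338 -2.096  0.004] F [-4.59  1.24 -0.38] T [ 0.141  1.208 -0.035] w 0.011 g 2.5
```

>>> step_arm(targets=[[0.5,-0.06,0,0,0,0,0],[0.5,-0.06,0,0,0,0,0],[0.5,-0.06,0,0,0,0,0],[0.5,-0.06,0,0,0,0,0],[0.5,-0.06,0,0,0,0,0]])

```text
time: 80.48
position: [0.5329, -0.2892, 0.0294]
tool_rot: [2.339, 2.096, -0.003]
ft_force: [-3.2, -0.8, -0.3]
grip_width: 0.005
grip_force: 1.9
```

>>> step_arm(targets=[[0.5,-0.06,0,0,0,0,0],[0.4,-0.04,0,0,0,0,0],[0.3,-0.03,0,0,0,0,0],[0,0,0,0,0,0,0],[0,0,0,0,0,0,0]])

```text
time: 80.9
position: [0.5449, -0.2894, 0.0294]
tool_rot: [2.339, 2.097, -0.002]
ft_force: [-1.9, -0.1, -1.1]
grip_width: 0.006
grip_force: 0.9
```

```bash
python3 -c "
from h import *
st()"
```

```text
t 80.9 p [ 0.5449 -0.2894  0.0294] r [ 2.339e+00  2.097e+00 -2.000e-03] F [-1.87 -0.1  -1.09] T [-0.059  0.497  0.022] w 0.006 g 0.9
```

>>> step_arm(targets=[[-0.8,0.1,0,0,0,0,0],[-1,0.1,0,0,0,0,0],[-0.5,0,2,0,0,0,0],[0,0,3.5,0,0,0,0],[0,0,3.5,0,0,0,0]])

```text
time: 81.32
position: [0.5191, -0.2874, 0.1195]
tool_rot: [-2.339, -2.094, 0.003]
ft_force: [0.6, -0.5, -0.4]
grip_width: 0.008
grip_force: 0.0
```

>>> step_arm(targets=[[0,3,0,0,0,0,0],[0,3.5,0,0,0,0,0],[0,3.5,0,0,0,0,0],[0,3.5,0,0,0,0,0],[0,3,0,0,0,0,0]])

```text
time: 81.73
position: [0.5206, -0.1203, 0.1195]
tool_rot: [-2.338, -2.097, -0.001]
ft_force: [-0.2, 0.6, 0.3]
grip_width: 0.002
grip_force: 0.0
```

```bash
python3 -c "
from h import *
goto(.588,-.1068,.13,97.9)
im,d,K,R,t=snap('scene'); save(cv2.resize(im[190:300,310:480],None,fx=4.5,fy=4.5,interpolation=cv2.INTER_CUBIC),'p10.png'); print(tins())"
```

```text
t 81.73 p [ 0.5206 -0.1203  0.1195] r [-2.338e+00 -2.097e+00 -1.000e-03] F [-0.2   0.6   0.34] T [-0.075  0.013 -0.024] w 0.002 g 0.0
d cm [6.74 1.35 1.05] turn [-5.0000e-02 -6.0000e-02  1.0414e+02]
[(0.4848, 0.2608, 0.0957, 0.0427, np.float32(91.2)), (0.5575, 0.2647, 0.0964, 0.0434, np.float32(91.2)), (0.6314, 0.2653, 0.0972, 0.044, np.float32(91.2)), (0.7853, -0.0675, 0.0911, 0.0767, np.float32(7.8)), (0.8386, -0.3745, 0.1296, 0.0504, np.float32(179.3))]
```

View pics/p10.png

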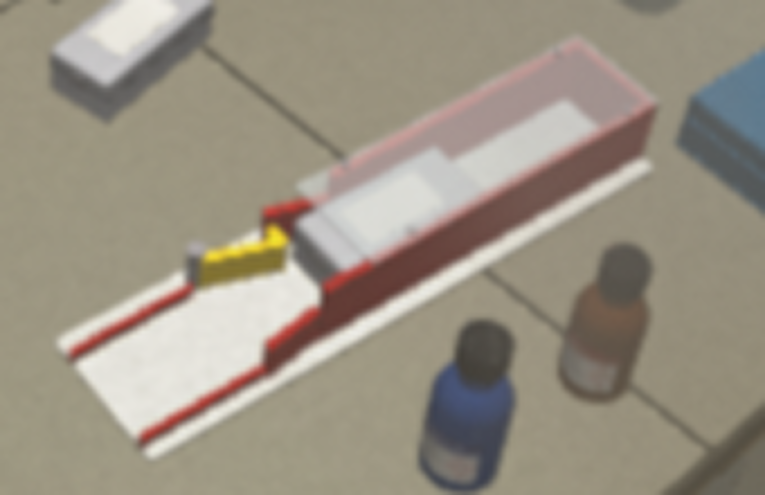

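The picture shows the tin under the cover at (390,200), past the pawl, which has sprung shut at (240,255). Now the second rattler.

>>> step_arm(targets=[[0.6,0.1,0.1,0,0,-6.9,1],[0.6,0.1,0.1,0,0,-6.9,1],[0.6,0.1,0.1,0,0,-6.9,1],[0.6,0.1,0.1,0,0,-6.9,1],[0.6,0.1,0,0,0,-6.9,1]])

```text
time: 82.25
position: [0.5511, -0.1186, 0.1238]
tool_rot: [-2.86, -1.298, -0.0]
ft_force: [0.4, -0.2, -0.3]
grip_width: 0.296
grip_force: 0.0
```

>>> step_arm(targets=[[0.6,0.1,0,0,0,-6.9,1],[0.6,0.1,0,0,0,-6.9,1],[0.6,0.1,0,0,0,-6.9,1],[0.6,0.1,0,0,0,-6.9,1],[0.6,0.2,0,0,0,-6.9,1]])

```text
time: 82.67
position: [0.581, -0.1129, 0.1237]
tool_rot: [-3.116, -0.391, -0.0]
ft_force: [0.2, -0.3, -0.8]
grip_width: 0.681
grip_force: 0.0
```

>>> step_arm(targets=[[0.8,0.2,0,0,0,-6.8,1],[0,0,0,0,0,0,1],[0,0,0,0,0,0,1],[0,0,0,0,0,0,1],[0,0,0,0,0,0,1]])

```text
time: 83.08
position: [0.5885, -0.1103, 0.1234]
tool_rot: [-3.132, -0.219, 0.002]
ft_force: [-0.0, -0.2, 0.1]
grip_width: 0.982
grip_force: 0.0
```

>>> step_arm(targets=[[0,0,0,0,0,0,1],[0,0,0,0,0,0,1],[0,0,0,0,0,0,1],[0,0,0,0,0,0,1],[0,0,0,0,0,0,1]])

```text
time: 83.5
position: [0.5891, -0.1098, 0.1233]
tool_rot: [-3.133, -0.217, 0.002]
ft_force: [0.3, 0.4, -0.4]
grip_width: 0.995
grip_force: 0.0
```

```bash
python3 -c "
from h import *
goto(.5888,-.1066,.016,-82.1)
im,d,K,R,t=snap('scene');P=cloud(d,K,R,t);m=(P[...,2]>.029)&(P[...,2]<.038)&(P[...,0]>.5)&(P[...,0]<.67)&(P[...,1]<-.05)&(P[...,1]>-.18)&(im.min(-1)>110)
print(rects(m,K,R,t,.034,40))"
```

```text
t 83.5 p [ 0.5891 -0.1098  0.1233] r [-3.133e+00 -2.170e-01  2.000e-03] F [ 0.26  0.4  -0.43] T [-0.047  0.131 -0.005] w 0.995 g 0.0
d cm [ -0.03   0.32 -10.73] turn [-0.07 -0.08 -0.04]
[(0.589, -0.1082, 0.097, 0.044, np.float32(8.1))]
```

Descend, grip, lift.

>>> step_arm(targets=[[0,0.3,-3,0,0,0,1],[0,0,-3,0,0,0,1],[0,0,-2.5,0,0,0,1],[0,0,-1.5,0,0,0,1],[0,0,-0.7,0,0,0,1]])

```text
time: 83.97
position: [0.5876, -0.1065, 0.014]
tool_rot: [-3.133, -0.217, 0.008]
ft_force: [0.2, 0.2, 0.0]
grip_width: 1.0
grip_force: 0.0
```

>>> step_arm(targets=[[0,0,0,0,0,0,1],[0,0,0,0,0,0,0.2],[0,0,0,0,0,0,0.2],[0,0,0,0,0,0,0.2],[0,0,0,0,0,0,0.2]])

```text
time: 84.38
position: [0.59, -0.1069, 0.0175]
tool_rot: [-3.133, -0.217, -0.001]
ft_force: [0.6, 0.4, -0.8]
grip_width: 0.785
grip_force: 0.0
```

>>> step_arm(targets=[[0,0,0,0,0,0,0.2],[0,0,0,0,0,0,0.2],[0,0,0,0,0,0,0.2],[0,0,0,0,0,0,0.2],[0,0,0,0,0,0,0.2]])

```text
time: 84.8
position: [0.5892, -0.1068, 0.0164]
tool_rot: [-3.133, -0.217, 0.002]
ft_force: [-0.5, -0.2, 0.5]
grip_width: 0.5
grip_force: 50.0
```

>>> step_arm(targets=[[0,0,2,0,0,0,0.2],[0,0,2,0,0,0,0.2],[0,0,2,0,0,0,0.2],[0,0,2,0,0,0,0.2],[0,0,2.5,0,0,0,0.2]])

```text
time: 85.22
position: [0.5872, -0.1062, 0.1201]
tool_rot: [-3.132, -0.217, 0.009]
ft_force: [-0.2, 0.4, -5.6]
grip_width: 0.496
grip_force: 50.0
```

```bash
python3 -c "
from h import *
goto(.4735,-.282,.122,-96.3)"
```

```text
t 85.22 p [ 0.5872 -0.1062  0.1201] r [-3.132 -0.217  0.009] F [-0.21  0.38 -5.57] T [0.032 0.084 0.036] w 0.496 g 50.0
d cm [-11.37 -17.58   0.19] turn [ -0.13  -0.32 -14.22]
```

>>> step_arm(targets=[[-1.9,-2.9,0,0,0,-2.4,0.2],[-1.9,-2.9,0,0,0,-2.4,0.2],[-1.9,-2.9,0,0,0,-2.4,0.2],[-1.9,-2.9,0,0,0,-2.4,0.2],[-1.9,-2.9,0,0,0,-2.4,0.2]])

```text
time: 85.63
position: [0.4921, -0.2522, 0.1202]
tool_rot: [-3.137, 0.114, 0.005]
ft_force: [0.7, -0.6, -4.9]
grip_width: 0.505
grip_force: 50.0
```

>>> step_arm(targets=[[-1.9,-2.9,0,0,0,-2.2,0.2],[0,0,0,0,0,0,0.2],[0,0,0,0,0,0,0.2],[0,0,0,0,0,0,0.2],[0,0,0,0,0,0,0.2]])

```text
time: 86.05
position: [0.4755, -0.2792, 0.1206]
tool_rot: [-3.135, 0.169, 0.003]
ft_force: [0.5, 0.8, -4.9]
grip_width: 0.498
grip_force: 50.0
```

>>> step_arm(targets=[[0,0,0,0,0,0,0.2],[0,0,0,0,0,0,0.2],[0,0,0,0,0,0,0.2],[0,0,0,0,0,0,0.2],[0,0,0,0,0,0,0.2]])

```text
time: 86.47
position: [0.4753, -0.2805, 0.1213]
tool_rot: [-3.136, 0.171, 0.002]
ft_force: [0.1, -0.8, -4.5]
grip_width: 0.496
grip_force: 50.0
```

```bash
python3 -c "
from h import *
goto(.4735,-.281,.0225,-96.3)"
```

```text
t 86.47 p [ 0.4753 -0.2805  0.1213] r [-3.136e+00  1.710e-01  2.000e-03] F [ 0.05 -0.79 -4.47] T [-0.016  0.131  0.012] w 0.496 g 50.0
d cm [-0.18 -0.05 -9.88] turn [-0.08 -0.06 -0.06]
```

>>> step_arm(targets=[[-0.1,-0.05,-2.5,0,0,0,0.2],[0,0,-2.5,0,0,0,0.2],[0,0,-2,0,0,0,0.2],[0,0,-1.2,0,0,0,0.2],[0,0,-0.8,0,0,0,0.2]])

```text
time: 86.88
position: [0.4733, -0.2825, 0.0306]
tool_rot: [3.137, -0.173, -0.004]
ft_force: [-1.0, -2.8, -4.0]
grip_width: 0.496
grip_force: 50.0
```

>>> step_arm(targets=[[0,0,-0.4,0,0,0,0.2],[0,0,-0.4,0,0,0,0.2],[0,0,0,0,0,0,0.2],[0,0,0,0,0,0,0.7],[0,0,0,0,0,0,0.7]])

```text
time: 87.3
position: [0.4752, -0.2816, 0.0242]
tool_rot: [-3.136, 0.172, -0.002]
ft_force: [-0.2, 0.6, 0.7]
grip_width: 0.58
grip_force: 0.0
```

>>> step_arm(targets=[[0,0,0,0,0,0,0.7],[0,0,0,0,0,0,0.7],[0,0,2,0,0,0,0.7],[0,0,3,0,0,0,0.7],[0,0,3,0,0,0,0.7]])

```text
time: 87.72
position: [0.4735, -0.2805, 0.1036]
tool_rot: [-3.135, 0.172, 0.005]
ft_force: [0.6, 0.4, 1.1]
grip_width: 0.7
grip_force: 0.0
```

>>> step_arm(targets=[[-0.5,0.1,2,0,0,6.9,0],[-0.5,0.1,0,0,0,6.9,0],[-0.5,0.1,0,0,0,6.9,0],[-0.5,0.1,0,0,0,6.9,0],[-0.5,0.1,0,0,0,6.9,0]])

```text
time: 88.13
position: [0.4493, -0.2757, 0.1236]
tool_rot: [-3.043, -0.776, 0.001]
ft_force: [-0.1, -0.7, 0.0]
grip_width: 0.411
grip_force: 0.0
```

>>> step_arm(targets=[[-0.6,0,0,0,0,6.9,0],[-0.6,0,0,0,0,6.9,0],[-0.6,0,0,0,0,6.9,0],[-0.6,0,0,0,0,6.9,0],[-0.6,0,0,0,0,6.9,0]])

```text
time: 88.55
position: [0.419, -0.2758, 0.1234]
tool_rot: [-2.677, -1.643, 0.001]
ft_force: [0.5, -0.2, -0.2]
grip_width: 0.042
grip_force: 0.0
```

>>> step_arm(targets=[[-0.6,0,0,0,0,6.9,0],[-0.6,0,0,0,0,6.9,0],[-0.6,0,0,0,0,6.9,0],[0,0,0,0,0,0.3,0],[0,0,0,0,0,0,0]])

```text
time: 88.97
position: [0.4014, -0.2759, 0.1235]
tool_rot: [-2.343, -2.093, 0.001]
ft_force: [0.5, -0.3, -0.4]
grip_width: 0.004
grip_force: 0.0
```

>>> step_arm(targets=[[0,0,0,0,0,0,0],[0,0,0,0,0,0,0],[0,0,0,0,0,0,0],[0,0,0,0,0,0,0],[0,0,0,0,0,0,0]])

```text
time: 89.38
position: [0.4013, -0.2762, 0.1232]
tool_rot: [-2.34, -2.096, 0.003]
ft_force: [-0.3, 0.5, 0.3]
grip_width: 0.005
grip_force: 0.0
```

```bash
python3 -c "
from h import *
goto(.4,-.2745,.022,-6.3)
im,d,K,R,t=snap('scene'); save(cv2.resize(im[190:300,310:480],None,fx=4.5,fy=4.5,interpolation=cv2.INTER_CUBIC),'p11.png')
P=cloud(d,K,R,t);mm=(P[...,2]>.033)&(P[...,2]<.042)&(P[...,0]>.38)&(P[...,0]<.54)&(P[...,1]<-.22)&(P[...,1]>-.34)&(im.min(-1)>110)
print(rects(mm,K,R,t,.038,60))"
```

```text
t 89.38 p [ 0.4013 -0.2762  0.1232] r [-2.34  -2.096  0.003] F [-0.29  0.5   0.26] T [-0.077 -0.01   0.016] w 0.005 g 0.0
d cm [ -0.13   0.17 -10.12] turn [ 0.07 -0.1  -0.01]
[(0.4753, -0.2843, 0.095, 0.0479, np.float32(171.3))]
```

View pics/p11.png

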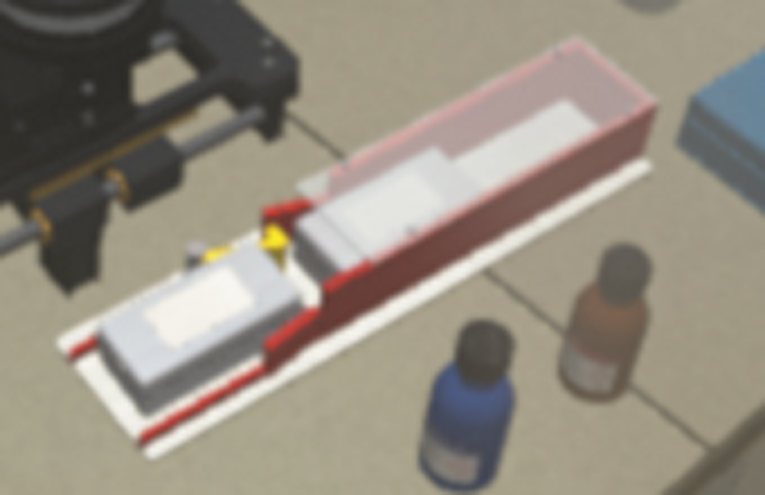

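>>> step_arm(targets=[[-0.1,0.1,-2.5,0,0,0,0],[0,0,-2.5,0,0,0,0],[0,0,-2.5,0,0,0,0],[0,0,-1.8,0,0,0,0],[0,0,-1.1,0,0,0,0]])

```text
time: 89.85
position: [0.3988, -0.2746, 0.0171]
tool_rot: [-2.338, -2.094, 0.006]
ft_force: [-0.1, -0.2, 0.7]
grip_width: 0.007
grip_force: 0.0
```

>>> step_arm(targets=[[0,0,0,0,0,0,0],[0,0,0,0,0,0,0],[0,0,0,0,0,0,0],[0,0,0,0,0,0,0],[0,0,0,0,0,0,0]])

```text
time: 90.27
position: [0.4011, -0.2755, 0.0203]
tool_rot: [2.338, 2.096, -0.001]
ft_force: [0.3, 0.1, 0.4]
grip_width: 0.002
grip_force: 0.0
```

>>> step_arm(targets=[[0.3,-0.03,0,0,0,0,0],[0.5,-0.05,0,0,0,0,0],[0.5,-0.06,0.05,0,0,0,0],[0.5,-0.06,0.05,0,0,0,0],[0.5,-0.06,0.05,0,0,0,0]])

```text
time: 90.68
position: [0.4236, -0.2779, 0.0208]
tool_rot: [-2.339, -2.097, 0.004]
ft_force: [-2.5, 0.1, 0.2]
grip_width: 0.006
grip_force: 0.5
```

>>> step_arm(targets=[[0.5,-0.05,0.05,0,0,0,0],[0.5,-0.05,0.05,0,0,0,0],[0.4,-0.04,0.05,0,0,0,0],[0.4,-0.04,0.05,0,0,0,0],[0.4,-0.04,0.05,0,0,0,0]])

```text
time: 91.1
position: [0.441, -0.28, 0.0218]
tool_rot: [-2.335, -2.091, 0.011]
ft_force: [-14.5, -0.8, 0.6]
grip_width: 0.004
grip_force: 7.3
```

```bash
python3 -c "
from h import *
st()"
```

```text
t 91.1 p [ 0.441  -0.28    0.0218] r [-2.335 -2.091  0.011] F [-14.49  -0.75   0.62] T [-0.26   3.354  0.139] w 0.004 g 7.3
```

Fz stays near 0, and the pawl resistance shows at about 14 N. I keep going.

>>> step_arm(targets=[[0.3,-0.03,0.08,0,0,0,0],[0.3,-0.03,0.08,0,0,0,0],[0.3,-0.03,0.05,0,0,0,0],[0.3,-0.03,0.05,0,0,0,0],[0.3,-0.03,0,0,0,0,0]])

```text
time: 91.52
position: [0.4454, -0.2831, 0.0219]
tool_rot: [-2.328, -2.079, 0.03]
ft_force: [-31.3, -4.8, 1.8]
grip_width: 0.007
grip_force: 15.4
```

>>> step_arm(targets=[[0.3,-0.03,0,0,0,0,0],[0.4,-0.04,0,0,0,0,0],[0.4,-0.04,0,0,0,0,0],[0.4,-0.05,0,0,0,0,0],[0.4,-0.05,0,0,0,0,0]])

```text
time: 91.93
position: [0.4489, -0.286, 0.0208]
tool_rot: [-2.314, -2.058, 0.052]
ft_force: [-66.7, 2.2, 37.8]
grip_width: 0.004
grip_force: 34.4
```

```bash
python3 -c "
from h import *
goto(.545,-.2895,.027,-6.3)"
```

```text
t 91.93 p [ 0.4489 -0.286   0.0208] r [-2.314 -2.058  0.052] F [-66.68   2.19  37.75] T [ 0.801 14.975  0.644] w 0.004 g 34.4
d cm [ 9.61 -0.35  0.62] turn [-0.61 -3.13  0.42]
```

>>> step_arm(targets=[[-1,0.1,0,0,0,0,0],[-1,0.2,0,0,0,0,0],[-1,0.2,0,0,0,0,0],[-0.8,0.2,0,0,0,0,0],[-0.5,0,0,0,0,0,0]])

```text
time: 92.35
position: [0.4371, -0.2761, 0.0263]
tool_rot: [2.338, 2.097, -0.0]
ft_force: [-0.1, 0.2, 0.8]
grip_width: 0.008
grip_force: 0.0
```

>>> step_arm(targets=[[0,0,0,0,0,0,0],[0,0,0,0,0,0,0],[0,0,0,0,0,0,0],[0,0,0,0,0,0,0],[0,0,0,0,0,0,0]])

```text
time: 92.77
position: [0.4369, -0.2766, 0.0261]
tool_rot: [2.338, 2.097, -0.003]
ft_force: [-0.4, -0.7, -0.2]
grip_width: 0.004
grip_force: 0.0
```

```bash
python3 - <<'E'
from h import *
goto(.425,-.2735,.022,-6.3)
o=np.array([.424,-.2765]); a=np.radians(-6.3); ex=np.array([np.cos(a),np.sin(a)]); ey=np.array([-ex[1],ex[0]])
im,d,K,R,t=snap('scene'); P=cloud(d,K,R,t); L=(P[...,:2]-o)@np.stack([ex,ey],1)
S=cv2.cvtColor(im,cv2.COLOR_RGB2HSV)[...,1]
m=(P[...,2]>.034)&(P[...,2]<.043)&(L[...,0]>.005)&(L[...,0]<.135)&(abs(L[...,1])<.06)&(S<60)&(im.min(-1)>110)
for r in rects(m,K,R,t,.038,60): q=np.array(r[:2])-o; print(r,"s",(q@ex).round(4),"l",(q@ey).round(4))
save(cv2.resize(im[190:300,310:480],None,fx=4.5,fy=4.5,interpolation=cv2.INTER_CUBIC),'p12.png')
E
```

```text
t 92.77 p [ 0.4369 -0.2766  0.0261] r [ 2.338  2.097 -0.003] F [-0.38 -0.67 -0.22] T [-0.093  0.04   0.013] w 0.004 g 0.0
d cm [-1.19  0.31 -0.41] turn [ 0.09 -0.06 -0.08]
(0.5049, -0.2868, 0.1006, 0.0349, np.float32(3.6)) s 0.0815 l -0.0014
```

View pics/p12.png

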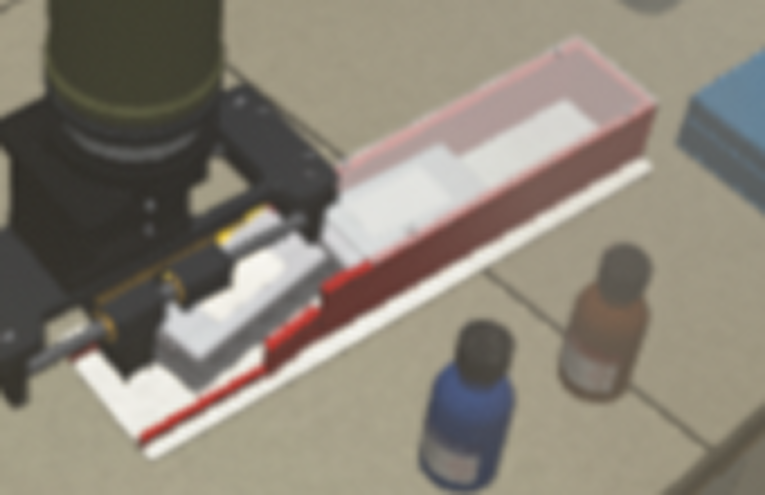

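The picture shows the tin yawed, nose toward the pawl and rear against the right rail. I'll push on the left half of its rear face to turn it straight.

>>> step_arm(targets=[[-0.5,0.2,0,0,0,0,0],[0,0.3,-0.2,0,0,0,0],[0,0.2,-0.2,0,0,0,0],[0,0,0,0,0,0,0],[0,0,0,0,0,0,0]])

```text
time: 93.23
position: [0.4311, -0.2693, 0.0217]
tool_rot: [-2.339, -2.097, 0.003]
ft_force: [-0.3, -0.5, 0.9]
grip_width: 0.004
grip_force: 0.0
```

>>> step_arm(targets=[[0.4,-0.03,0,0,0,0,0],[0.4,-0.03,0.05,0,0,0,0],[0.3,-0.03,0.05,0,0,0,0],[0.3,-0.03,0.05,0,0,0,0],[0.3,-0.03,0.05,0,0,0,0]])

```text
time: 93.65
position: [0.4467, -0.2711, 0.0235]
tool_rot: [-2.337, -2.095, 0.006]
ft_force: [-7.8, 0.7, 2.7]
grip_width: 0.002
grip_force: 4.1
```

>>> step_arm(targets=[[0.2,-0.02,0.05,0,0,0,0],[0.2,-0.02,0.05,0,0,0,0],[0.2,-0.02,0.05,0,0,0,0],[0.2,-0.02,0.05,0,0,0,0],[0,0,0,0,0,0,0]])

```text
time: 94.07
position: [0.4469, -0.2711, 0.0235]
tool_rot: [-2.329, -2.084, 0.017]
ft_force: [-17.4, 2.0, 8.1]
grip_width: 0.003
grip_force: 9.0
```

```bash
python3 -c "
from h import *
goto(.545,-.2885,.027,-6.3)"
```

```text
t 94.07 p [ 0.4469 -0.2711  0.0235] r [-2.329 -2.084  0.017] F [-17.41   1.97   8.1 ] T [0.484 4.013 0.139] w 0.003 g 9.0
d cm [ 9.81 -1.74  0.35] turn [-0.27 -1.08  0.06]
```

>>> step_arm(targets=[[0.1,0,0.2,0,0,0,0],[0.1,0,0.2,0,0,0,0],[0.1,0,0.2,0,0,0,0],[0.1,0,0.1,0,0,0,0],[0,0,0,0,0,0,0]])

```text
time: 94.48
position: [0.4482, -0.2723, 0.0292]
tool_rot: [-2.33, -2.081, 0.023]
ft_force: [-19.9, -1.8, -1.4]
grip_width: 0.006
grip_force: 9.7
```

>>> step_arm(targets=[[0.1,0,0,0,0,0,0],[0.2,0,0,0,0,0,0],[0.2,0,0,0,0,0,0],[0.2,0,0,0,0,0,0],[0,0,0,0,0,0,0]])

```text
time: 94.9
position: [0.4482, -0.2724, 0.0273]
tool_rot: [-2.323, -2.072, 0.035]
ft_force: [-31.7, -1.0, 1.2]
grip_width: 0.007
grip_force: 15.7
```

```bash
python3 -c "
from h import *
st()
im,d,K,R,t=snap('top'); save(cv2.resize(im[150:250,355:425],None,fx=6,fy=6,interpolation=cv2.INTER_CUBIC),'p13.png')"
```

```text
t 94.9 p [ 0.4482 -0.2724  0.0273] r [-2.323 -2.072  0.035] F [-31.71  -1.04   1.23] T [-0.447  7.197  0.264] w 0.007 g 15.7
```

>>> step_arm(targets=[[-1,0.1,0,0,0,0,0],[-1.5,0.1,0,0,0,0,0],[-1,0,2,0,0,0,0],[0,0,3.5,0,0,0,0],[0,0,3.5,0,0,0,0]])

```text
time: 95.37
position: [0.4304, -0.2699, 0.1229]
tool_rot: [-2.339, -2.093, 0.006]
ft_force: [1.2, 0.2, 0.5]
grip_width: 0.004
grip_force: 0.0
```

>>> step_arm(targets=[[0,3,0,0,0,0,0],[0,3.5,0,0,0,0,0],[0,3.5,0,0,0,0,0],[0,3.5,0,0,0,0,0],[0,3,0,0,0,0,0]])

```text
time: 95.78
position: [0.4323, -0.1026, 0.1234]
tool_rot: [-2.339, -2.097, -0.0]
ft_force: [0.8, 0.7, -0.6]
grip_width: 0.009
grip_force: 0.0
```

```bash
cat > lane.py <<'E'
from h import *
st()
o=np.array([.424,-.2765]); a=np.radians(-6.3); ex=np.array([np.cos(a),np.sin(a)]); ey=np.array([-ex[1],ex[0]])
for n in('top','scene'):
    im,d,K,R,t=snap(n); P=cloud(d,K,R,t); L=(P[...,:2]-o)@np.stack([ex,ey],1)
    H,S,V=cv2.split(cv2.cvtColor(im,cv2.COLOR_RGB2HSV))
    m=(P[...,2]>.032)&(P[...,2]<.043)&(L[...,0]>-.01)&(L[...,0]<.14)&(abs(L[...,1])<.06)&(S<60)&(im.min(-1)>100)
    for r in rects(m,K,R,t,.038,60): q=np.array(r[:2])-o; print(n,r,"s",(q@ex).round(4),"l",(q@ey).round(4))
    Q=P[cv2.erode(m.astype(np.uint8),np.ones((3,3)))>0]; A=np.c_[(Q[:,:2]-Q[:,:2].mean(0))@np.stack([ex,ey],1),np.ones(len(Q))]; print("plane",np.linalg.lstsq(A,Q[:,2],rcond=None)[0].round(4))
    yl=(H>20)&(H<35)&(S>150)&(V>100)&(L[...,0]>.06)&(L[...,0]<.15)&(abs(L[...,1])<.07)
    w=np.array([ray(u,v,K,R,t,.031)[:2] for v,u in zip(*np.nonzero(yl))]); w=(w-o)@np.stack([ex,ey],1)
    if len(w): print("pawl s",w[:,0].min().round(4),w[:,0].max().round(4),"l",w[:,1].min().round(4),w[:,1].max().round(4))
    save(cv2.resize(im[150:250,355:425] if n=='top' else im[190:300,310:480],None,fx=4.5,fy=4.5,interpolation=cv2.INTER_CUBIC),'cur_%s.png'%n)
E
python3 lane.py
```

```text
t 95.78 p [ 0.4323 -0.1026  0.1234] r [-2.339 -2.097 -0.   ] F [ 0.83  0.72 -0.63] T [-0.057  0.024  0.002] w 0.009 g 0.0
top (0.5011, -0.2882, 0.0954, 0.0423, np.float32(173.6)) s 0.0779 l -0.0032
plane [-0.0153 -0.0171  0.0376]
pawl s 0.0843 0.1251 l 0.0198 0.031
scene (0.4984, -0.2897, 0.0967, 0.0456, np.float32(173.4)) s 0.0754 l -0.005
plane [-0.0026 -0.0062  0.0374]
pawl s 0.0818 0.1252 l 0.025 0.0322
```

View pics/cur_scene.png

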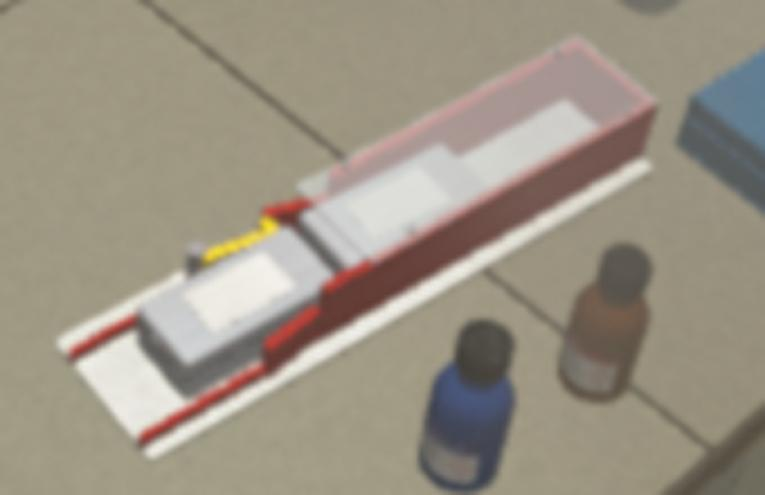

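The tin is straight now (173.5°), but its nose corner is held hard on the right wall's lead-in, about 4 mm right of centre. I'll grip it near its rear end, centre it and carry it forward into the walls.

>>> step_arm(targets=[[0.3,-1.4,0,0,0,-6.9,0.7],[0.3,-1.4,0,0,0,-6.9,0.7],[0.3,-1.4,0,0,0,-6.9,0.7],[0.3,-1.4,0,0,0,-6.9,0.7],[0.3,-1.4,0,0,0,-6.9,0.7]])

```text
time: 96.3
position: [0.4474, -0.1766, 0.1231]
tool_rot: [-2.861, -1.299, 0.002]
ft_force: [0.1, 0.8, 0.0]
grip_width: 0.302
grip_force: 0.0
```

>>> step_arm(targets=[[0.3,-1.4,0,0,0,-6.9,0.7],[0.3,-1.4,0,0,0,-6.9,0.7],[0.3,-1.4,0,0,0,-6.9,0.7],[0.3,-1.4,0,0,0,-6.9,0.7],[0.3,-1.4,0,0,0,-6.9,0.7]])

```text
time: 96.72
position: [0.4623, -0.2467, 0.1231]
tool_rot: [-3.117, -0.392, 0.002]
ft_force: [-0.2, -0.2, 0.1]
grip_width: 0.657
grip_force: 0.0
```

>>> step_arm(targets=[[0.2,-1.3,0,0,0,-6.9,0.7],[0.1,-1.3,0,0,0,-6.9,0.7],[0,-1.3,0,0,0,-6.9,0.7],[0,0,0,0,0,-0.3,0.7],[0,0,0,0,0,0,0.7]])

```text
time: 97.13
position: [0.4646, -0.2853, 0.1229]
tool_rot: [-3.137, 0.172, 0.003]
ft_force: [-0.4, 0.6, -1.1]
grip_width: 0.698
grip_force: 0.0
```

>>> step_arm(targets=[[0,0,0,0,0,0,0.7],[0,0,0,0,0,0,0.7],[0,0,0,0,0,0,0.7],[0,0,0,0,0,0,0.7],[0,0,0,0,0,0,0.7]])

```text
time: 97.55
position: [0.4653, -0.2834, 0.1229]
tool_rot: [-3.135, 0.17, 0.001]
ft_force: [0.1, -0.9, 0.3]
grip_width: 0.699
grip_force: 0.0
```

```bash
python3 -c "
from h import *
goto(.4657,-.2825,.022,-96.3)"
```

```text
t 97.55 p [ 0.4653 -0.2834  0.1229] r [-3.135e+00  1.700e-01  1.000e-03] F [ 0.06 -0.87  0.29] T [-0.05   0.166 -0.014] w 0.699 g 0.0
d cm [  0.04   0.09 -10.09] turn [-0.11 -0.04 -0.11]
```

>>> step_arm(targets=[[0,0.1,-3,0,0,0,0.7],[0,0,-3,0,0,0,0.7],[0,0,-2.3,0,0,0,0.7],[0,0,-1.2,0,0,0,0.7],[0,0,-0.6,0,0,0,0.7]])

```text
time: 97.97
position: [0.4641, -0.2823, 0.0202]
tool_rot: [-3.135, 0.171, 0.006]
ft_force: [-0.7, 0.7, 1.6]
grip_width: 0.7
grip_force: 0.0
```

>>> step_arm(targets=[[0,0,0,0,0,0,0.7],[0,0,0,0,0,0,0.2],[0,0,0,0,0,0,0.2],[0,0,0,0,0,0,0.2],[0,0,0,0,0,0,0.2]])

```text
time: 98.38
position: [0.466, -0.2836, 0.023]
tool_rot: [-3.136, 0.172, -0.002]
ft_force: [-0.9, -0.3, 3.5]
grip_width: 0.498
grip_force: 50.0
```

>>> step_arm(targets=[[0,0,0,0,0,0,0.2],[0,0,0,0,0,0,0.2],[0,0.1,0.1,0,0,0,0.2],[0,0.1,0.1,0,0,0,0.2],[0,0,0,0,0,0,0.2]])

```text
time: 98.8
position: [0.4649, -0.281, 0.0236]
tool_rot: [-3.136, 0.172, 0.002]
ft_force: [1.9, -2.3, -4.0]
grip_width: 0.498
grip_force: 50.0
```

>>> step_arm(targets=[[0.3,-0.03,0,0,0,0,0.2],[0.3,-0.03,0,0,0,0,0.2],[0.3,-0.03,0,0,0,0,0.2],[0.2,-0.02,0,0,0,0,0.2],[0,0,0,0,0,0,0.2]])

```text
time: 99.22
position: [0.4751, -0.2821, 0.0233]
tool_rot: [-3.135, 0.172, 0.006]
ft_force: [-4.4, -1.2, -2.0]
grip_width: 0.501
grip_force: 50.0
```

```bash
python3 -c "
from h import *
goto(.4855,-.283,.024,-96.3)"
```

```text
t 99.22 p [ 0.4751 -0.2821  0.0233] r [-3.135  0.172  0.006] F [-4.4  -1.2  -1.99] T [-0.444  1.124 -0.177] w 0.501 g 50.0
d cm [ 1.04 -0.09  0.07] turn [-0.11 -0.22 -0.01]
```

It slides at about 4 N. I advance a little further, then release and push from behind.

>>> step_arm(targets=[[0.2,-0.02,0,0,0,0,0.2],[0.2,-0.02,0,0,0,0,0.2],[0.2,-0.02,0,0,0,0,0.2],[0.2,-0.02,0,0,0,0,0.2],[0.1,-0.01,0,0,0,0,0.2]])

```text
time: 99.63
position: [0.4826, -0.2831, 0.0232]
tool_rot: [-3.134, 0.173, 0.01]
ft_force: [-7.6, -1.1, 1.0]
grip_width: 0.5
grip_force: 50.0
```

>>> step_arm(targets=[[0,0,-0.1,0,0,0,0.2],[0,0,-0.1,0,0,0,0.2],[0,0,0,0,0,0,0.7],[0,0,0,0,0,0,0.7],[0,0,0,0,0,0,0.7]])

```text
time: 100.05
position: [0.4867, -0.2822, 0.0221]
tool_rot: [-3.135, 0.17, -0.001]
ft_force: [0.4, 1.5, 0.2]
grip_width: 0.639
grip_force: 0.0
```

>>> step_arm(targets=[[0,0,0,0,0,0,0.7],[0,0,1,0,0,0,0.7],[0,0,3,0,0,0,0.7],[0,0,3,0,0,0,0.7],[0,0,3,0,0,0,0.7]])

```text
time: 100.47
position: [0.4851, -0.283, 0.1235]
tool_rot: [-3.136, 0.172, 0.002]
ft_force: [0.0, -0.3, -0.1]
grip_width: 0.696
grip_force: 0.0
```

>>> step_arm(targets=[[-0.5,0.1,0,0,0,6.9,0],[-0.5,0.1,0,0,0,6.9,0],[-0.5,0.1,0,0,0,6.9,0],[-0.5,0.1,0,0,0,6.9,0],[-0.5,0,0,0,0,6.9,0]])

```text
time: 100.88
position: [0.4605, -0.2788, 0.1228]
tool_rot: [-3.044, -0.776, 0.0]
ft_force: [0.4, 0.3, 1.5]
grip_width: 0.403
grip_force: 0.0
```

>>> step_arm(targets=[[-0.5,0,0,0,0,6.9,0],[-0.5,0,0,0,0,6.9,0],[-0.5,0,0,0,0,6.9,0],[-0.5,0,0,0,0,6.9,0],[-0.5,0,0,0,0,6.9,0]])

```text
time: 101.3
position: [0.4354, -0.2792, 0.1227]
tool_rot: [2.677, 1.643, -0.001]
ft_force: [0.3, -0.0, -0.7]
grip_width: 0.046
grip_force: 0.0
```

>>> step_arm(targets=[[-0.2,0,0,0,0,6.9,0],[0,0,0,0,0,6.9,0],[0,0,0,0,0,6.9,0],[0,0,0,0,0,0.3,0],[0,0,0,0,0,0,0]])

```text
time: 101.72
position: [0.4335, -0.2792, 0.1225]
tool_rot: [2.343, 2.092, -0.002]
ft_force: [-0.2, 0.0, 0.7]
grip_width: 0.0
grip_force: 0.0
```

>>> step_arm(targets=[[0,0,0,0,0,0,0],[0,0,0,0,0,0,0],[0,0,0,0,0,0,0],[0,0,0,0,0,0,0],[0,0,0,0,0,0,0]])

```text
time: 102.13
position: [0.4331, -0.279, 0.1218]
tool_rot: [-2.34, -2.096, 0.003]
ft_force: [-0.0, -0.1, -0.6]
grip_width: 0.005
grip_force: 0.0
```

```bash
python3 lane.py; python3 -c "
from h import *
goto(.432,-.277,.022,-6.3)"
```

```text
t 102.13 p [ 0.4331 -0.279   0.1218] r [-2.34  -2.096  0.003] F [-0.02 -0.08 -0.6 ] T [-0.103  0.031  0.022] w 0.005 g 0.0
plane [0. 0. 0.]
pawl s 0.0839 0.1251 l 0.0209 0.0343
scene (0.5141, -0.2887, 0.0953, 0.0463, np.float32(174.1)) s 0.0909 l -0.0022
plane [ 0.0016 -0.0108  0.0374]
pawl s 0.0835 0.1232 l 0.0276 0.0335
t 102.23 p [ 0.4331 -0.2789  0.1218] r [-2.34  -2.096  0.003] F [-0.12 -0.52  0.59] T [-0.089  0.018 -0.037] w 0.003 g 0.0
d cm [-0.11  0.19 -9.98] turn [ 0.06 -0.09 -0.02]lane.py:9: RuntimeWarning: Mean of empty slice.
  Q=P[cv2.erode(m.astype(np.uint8),np.ones((3,3)))>0]; A=np.c_[(Q[:,:2]-Q[:,:2].mean(0))@np.stack([ex,ey],1),np.ones(len(Q))]; print("plane",np.linalg.lstsq(A,Q[:,2],rcond=None)[0].round(4))
  ret = um.true_divide(
```

>>> step_arm(targets=[[0,0.2,-2.5,0,0,0,0],[0,0,-2.5,0,0,0,0],[0,0,-2.3,0,0,0,0],[0,0,-1.7,0,0,0,0],[0,0,-0.9,0,0,0,0]])

```text
time: 102.65
position: [0.4318, -0.2762, 0.0207]
tool_rot: [-2.338, -2.094, 0.006]
ft_force: [-1.1, 0.9, -0.3]
grip_width: 0.008
grip_force: 0.0
```

>>> step_arm(targets=[[0,0,0,0,0,0,0],[0,0,0,0,0,0,0],[0,0,0,0,0,0,0],[0.3,-0.03,0,0,0,0,0],[0.5,-0.05,0,0,0,0,0]])

```text
time: 103.07
position: [0.4419, -0.2781, 0.0239]
tool_rot: [2.339, 2.095, -0.001]
ft_force: [-0.0, 0.3, -0.8]
grip_width: 0.007
grip_force: 0.0
```

>>> step_arm(targets=[[0.5,-0.06,0,0,0,0,0],[0.5,-0.06,0,0,0,0,0],[0.5,-0.06,0.05,0,0,0,0],[0.5,-0.06,0.05,0,0,0,0],[0.4,-0.05,0.05,0,0,0,0]])

```text
time: 103.48
position: [0.4628, -0.2803, 0.0239]
tool_rot: [-2.335, -2.093, 0.008]
ft_force: [-14.3, 2.8, 11.6]
grip_width: 0.007
grip_force: 7.0
```

>>> step_arm(targets=[[0.4,-0.04,0.05,0,0,0,0],[0.4,-0.04,0.05,0,0,0,0],[0.4,-0.04,0.05,0,0,0,0],[0.4,-0.04,0.05,0,0,0,0],[0.4,-0.04,0,0,0,0,0]])

```text
time: 103.9
position: [0.4814, -0.2829, 0.0248]
tool_rot: [-2.337, -2.091, 0.01]
ft_force: [-5.5, -1.4, -2.9]
grip_width: 0.005
grip_force: 2.9
```

```bash
python3 -c "
from h import *
goto(.546,-.289,.027,-6.3)"
```

```text
t 103.9 p [ 0.4814 -0.2829  0.0248] r [-2.337 -2.091  0.01 ] F [-5.52 -1.39 -2.85] T [-0.208  1.443 -0.091] w 0.005 g 2.9
d cm [ 6.46 -0.61  0.22] turn [-0.02 -0.51  0.06]
```

>>> step_arm(targets=[[0.5,-0.05,0,0,0,0,0],[0.5,-0.05,0,0,0,0,0],[0.5,-0.05,0,0,0,0,0],[0.5,-0.05,0,0,0,0,0],[0.5,-0.05,0,0,0,0,0]])

```text
time: 104.32
position: [0.5062, -0.2856, 0.0245]
tool_rot: [-2.337, -2.091, 0.011]
ft_force: [-6.3, -1.6, -2.7]
grip_width: 0.007
grip_force: 3.0
```

>>> step_arm(targets=[[0.5,-0.05,0,0,0,0,0],[0.5,-0.05,0,0,0,0,0],[0.5,-0.05,0,0,0,0,0],[0.4,-0.04,0,0,0,0,0],[0.4,-0.04,0,0,0,0,0]])

```text
time: 104.73
position: [0.5292, -0.2883, 0.0245]
tool_rot: [-2.337, -2.091, 0.012]
ft_force: [-5.8, -1.2, -2.9]
grip_width: 0.007
grip_force: 3.0
```

```bash
python3 -c "
from h import *
goto(.546,-.289,.027,-6.3)"
```

```text
t 104.73 p [ 0.5292 -0.2883  0.0245] r [-2.337 -2.091  0.012] F [-5.81 -1.2  -2.86] T [-0.427  1.476 -0.066] w 0.007 g 3.0
d cm [ 1.68 -0.07  0.25] turn [ 0.03 -0.54  0.07]
```

>>> step_arm(targets=[[0.4,-0.02,0,0,0,0,0],[0.4,-0.02,0,0,0,0,0],[0.4,-0.02,0,0,0,0,0],[0.4,-0.02,0,0,0,0,0],[0.2,0,0,0,0,0,0]])

```text
time: 105.15
position: [0.5485, -0.2884, 0.0247]
tool_rot: [-2.337, -2.092, 0.009]
ft_force: [-5.8, -1.2, -2.9]
grip_width: 0.006
grip_force: 3.0
```

>>> step_arm(targets=[[0,0,0,0,0,0,0],[0,0,0,0,0,0,0],[0,0,0,0,0,0,0],[-0.5,0.05,0,0,0,0,0],[-1,0.1,0,0,0,0,0]])

```text
time: 105.57
position: [0.5392, -0.287, 0.0273]
tool_rot: [2.335, 2.095, 0.001]
ft_force: [4.5, -2.5, -0.7]
grip_width: 0.007
grip_force: 0.9
```

>>> step_arm(targets=[[-0.8,0.1,0,0,0,0,0],[-0.2,0,2,0,0,0,0],[0,0,3.5,0,0,0,0],[0,0,3.5,0,0,0,0],[0,0,1,0,0,0,0]])

```text
time: 105.98
position: [0.5283, -0.2871, 0.1321]
tool_rot: [2.335, 2.092, 0.005]
ft_force: [0.7, -0.4, 1.5]
grip_width: 0.004
grip_force: 0.0
```

>>> step_arm(targets=[[-0.5,3.5,0,0,0,0,0],[-0.5,3.5,0,0,0,0,0],[0,3.5,0,0,0,0,0],[0,3.5,0,0,0,0,0],[0,3.5,0,0,0,0,0]])

```text
time: 106.4
position: [0.5154, -0.1087, 0.1266]
tool_rot: [-2.339, -2.096, -0.0]
ft_force: [1.5, 0.7, 0.1]
grip_width: 0.01
grip_force: 0.0
```

>>> step_arm(targets=[[0,3.5,0,0,0,0,0],[0,3.5,0,0,0,0,0],[0,3.5,0,0,0,0,0],[0,0,0,0,0,0,0],[0,0,0,0,0,0,0]])

```text
time: 106.82
position: [0.5156, -0.0029, 0.1264]
tool_rot: [-2.333, -2.102, 0.001]
ft_force: [-0.2, -0.3, -0.6]
grip_width: 0.006
grip_force: 0.0
```

```bash
python3 - <<'E'
from h import *
st(); print(tins())
a=snap('scene')[0]; b=snap('top')[0]
A=cv2.resize(a[190:300,310:480],None,fx=4.5,fy=4.5,interpolation=cv2.INTER_CUBIC)
save(A,'fin.png')
im,d,K,R,t=snap('scene'); o=np.array([.424,-.2765]); e=np.radians(-6.3); ex=np.array([np.cos(e),np.sin(e)]); ey=np.array([-ex[1],ex[0]])
H,S,V=cv2.split(cv2.cvtColor(im,cv2.COLOR_RGB2HSV)); yl=(H>20)&(H<35)&(S>150)&(V>100); yl[:190]=0; yl[300:]=0; yl[:,:340]=0; yl[:,400:]=0
w=np.array([ray(u,v,K,R,t,.031)[:2] for v,u in zip(*np.nonzero(yl))]); w=(w-o)@np.stack([ex,ey],1); print("pawl",w.min(0).round(4),w.max(0).round(4))
E
```

```text
t 106.82 p [ 0.5156 -0.0029  0.1264] r [-2.333e+00 -2.102e+00  1.000e-03] F [-0.15 -0.34 -0.64] T [-0.162  0.094  0.018] w 0.006 g 0.0
[(0.4848, 0.2608, 0.0955, 0.0427, np.float32(91.2)), (0.5575, 0.2646, 0.0965, 0.0434, np.float32(91.2)), (0.6314, 0.2653, 0.0972, 0.044, np.float32(91.2)), (0.7864, -0.0684, 0.0901, 0.0767, np.float32(8.2)), (0.8386, -0.3746, 0.13, 0.0504, np.float32(179.3))]
pawl [0.0748 0.006 ] [0.1234 0.0299]
```

View pics/fin.png

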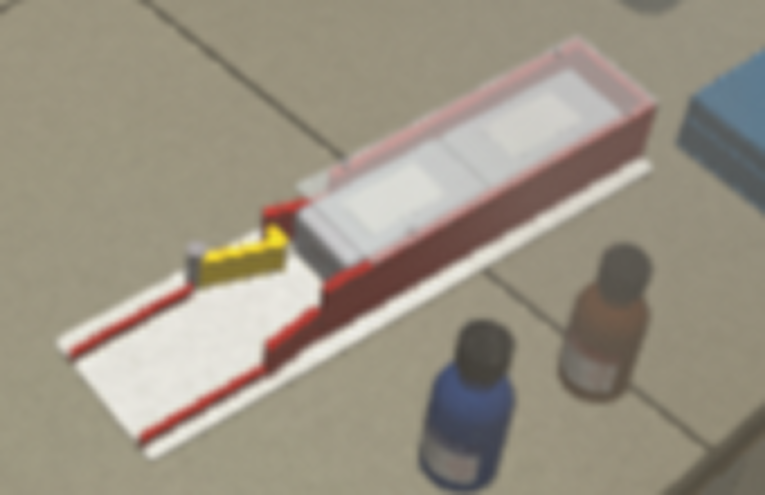

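The last picture shows both rattling tins in a row under the cover, with the pawl shut behind them at (245,257) and both bottles standing. The three silent tins are flat in the tray.

```bash
python3 -c "
from bench import ctrl
print(ctrl.close_job())"
```

```text
the job is handed in; nothing more can be done
None
```

I handed the job in at about 107 s of the 210 s allowed: three silent tins lie flat in tray compartments 1 to 3, both rattling tins are in the lane past the shut pawl, and the bottles are standing; the interface returned no verdict.

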